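# Gauge the waiting bundles and fill the rack's gaps

### The arm

A 6-joint arm with a two-finger parallel gripper is mounted at the origin on a cart in front of the work surface, level with it; the furniture and walls round the work are solid. World frame = base frame: x ahead of the robot, y to its left, z up, the work surface at z = 0. Lengths are in m, angles in rad, forces in N, time in s.
With the tool pointing down it reaches from about 0.425 to 0.95 m from the base axis. Payload 3.5 kg.
Tool frame: the origin (TCP) lies at the very end of the fingers, on their centre line; the grasp point (between the pads) lies 19 mm behind it; y points along the fingers, z is the direction in which the jaws open and shut, and the axes are right-handed (so a half turn about y gives the same grasp; the last joint's range is limited). The gripper opens to 85 mm and grips with 20 to 120 N. Pads are 22 mm wide; open, the fingers measure 114 mm over their backs; the gripper's body (76 mm by 85 mm) begins 54 mm behind the grasp point. The pads swing forward as they close: fully open they stand 13 mm farther back than shut.
Start: joints at [1.158, 0.286, 1.577, -0, 1.279, -0.15], TCP at [0.175, 0.652, 0.231] pointing down, gripper open.
Joint ranges: [-2.77, 2.77], [-0.9, 2.22], [0.21, 2.48], [-1.53, 4.67], [0.24, 2.81], [-2.84, 2.84]. Speed limits (rad/s): [2.79, 2.79, 3.14, 3.14, 3.14, 3.14].

### API

Orientations are given as a unit quaternion [x, y, z, w].
In Python, from plant import ctrl gives the robot as it stands. The module is installed in compiled form; this text tells all that it offers.
- The arm moves only by the tool jog_arm, never from a script. Its argument "deltas" is a list of rows, each a list of 3 entries, a list of its own where there are three numbers: the turn, a rotation vector about the tool's x, y, z in rad, then the shift along the tool's x, y, z in m, then the opening, from 0 (shut) to 1 (fully open). In form: [[[wx, wy, wz], [dx, dy, dz], gripper], ...]. A call has 1 to 10 rows; each row is the pose to reach, as a shift and turn from the pose measured when the call began, along the tool's axes at that moment; what a row does not reach only later rows make up. A row lasts 1/12 s, in which the tool goes at most 41.7 mm and 7.16 degrees, less where a joint would pass 70% of its speed; a pose out of reach is approached as far as the arm can. A call with a gripper value outside its range is refused whole. The fingers move at their own pace and stop on an object; "force" is the grip in N (left out, the last holds). Time passes only in rows, so rows that repeat a pose let the fingers close. It gives the time, the measured TCP pose, the force and the opening at its end, in the units of the state.
- ctrl.get_state(): the state, without advancing time (a new reading comes with each control period).
- ctrl.read_camera(name): name is "scene" or "top" or "wrist"; returns a dict with "pixels" (480x640x3 uint8, blue, green, red), "range_z" (480x640 float32, m along the optical axis (not along the pixel's ray), 0 where there is no reading), "fx", "fy", "cx", "cy" (pixels), "k1" (the pictures are not rectified: a ray, as slopes to the right and down, at radius r is drawn at 1 + k1 r^2 times it, then the intrinsics apply), "T" (4x4, takes a point from camera to world coordinates); the wrist camera has in their place "mount" (4x4, takes a point from camera to tool coordinates, whose origin is the TCP and whose axes are the tool frame's). Camera axes: x right, y up, looking along -z (the intrinsics and any distortion apply to the point x, -y, -z); pixel columns grow to the right and rows downward; lengths in m; the calibration is good to about 2 mm. A picture is of the moment at which its call begins: read the wrist's pose just before it.
- ctrl.sign_off(): hands the job in, once; it reports no verdict.
The state is a dict: "time": time; "qpos": joint angles; "dq": joint speeds; "joint_efforts": joint torques, N m; "eef_pos": TCP position; "tcp_rot": TCP orientation; "contact_force": force on the tool from outside, world axes, zero at the start; "wrist_torque": the same for the moment, N m; "opening": opening from 0.0 (shut) to 1.0 (fully open).
Only numpy, scipy, OpenCV 4.12 (cv2) and the standard library are available. Lean on these libraries where they do the work, as an engineer would, in place of code of your own. Each camera call takes 0.05 s, during which the arm holds its last target.

### The job

Check the waiting bundles of blanks one after another, starting with the one nearest the gauge: stand each in the thickness gauge and slide the jaw shut until it presses the bundle firmly into the spring anvil, visibly pushing the anvil in but never ramming it to its stop, and keep it there for a moment. Every full bundle (42 mm) then goes upright into a pocket of the rack that is empty, every short one (32 mm) upright into the shallow tray. Leave the bundles already in the rack where they are and the other things on the table alone, and leave the gauge empty with its jaw slid wide open.

Things in the scene. Friction and masses are not known exactly. Their poses are not given: they have to be found in the camera images.
- bundle_1: waiting bundle of clear blanks on edge between two boards; 64 mm long, 60 mm high, 0.15 kg, thickness 42 mm (full) or 32 mm (short), to be found with the gauge; origin at the centre of its underside, z up, x along its length, y through its thickness. Place 1 of 4 on a 2 mm rubber mat, 85 mm apart, length along the row; place 1 is nearest the gauge (right end, lowest y). None when absent
- bundle_2: waiting bundle of clear blanks on edge between two boards; 64 mm long, 60 mm high, 0.15 kg, thickness 42 mm (full) or 32 mm (short), to be found with the gauge; origin at the centre of its underside, z up, x along its length, y through its thickness. Place 2 of 4 on a 2 mm rubber mat, 85 mm apart, length along the row; place 1 is nearest the gauge (right end, lowest y). None when absent
- bundle_3: waiting bundle of clear blanks on edge between two boards; 64 mm long, 60 mm high, 0.15 kg, thickness 42 mm (full) or 32 mm (short), to be found with the gauge; origin at the centre of its underside, z up, x along its length, y through its thickness. Place 3 of 4 on a 2 mm rubber mat, 85 mm apart, length along the row; place 1 is nearest the gauge (right end, lowest y). None when absent
- bundle_4: waiting bundle of clear blanks on edge between two boards; 64 mm long, 60 mm high, 0.15 kg, thickness 42 mm (full) or 32 mm (short), to be found with the gauge; origin at the centre of its underside, z up, x along its length, y through its thickness. Place 4 of 4 on a 2 mm rubber mat, 85 mm apart, length along the row; place 1 is nearest the gauge (right end, lowest y). None when absent
- filed_1: full bundle (64 x 42 x 60 mm) already filed in the rack's pocket of the same number; origin at the centre of its underside, z up, x along its length, y through its thickness; its length lies along the rack's row. None when absent, and that pocket is then empty
- filed_2: full bundle (64 x 42 x 60 mm) already filed in the rack's pocket of the same number; origin at the centre of its underside, z up, x along its length, y through its thickness; its length lies along the rack's row. None when absent, and that pocket is then empty
- filed_3: full bundle (64 x 42 x 60 mm) already filed in the rack's pocket of the same number; origin at the centre of its underside, z up, x along its length, y through its thickness; its length lies along the rack's row. None when absent, and that pocket is then empty
- filed_4: full bundle (64 x 42 x 60 mm) already filed in the rack's pocket of the same number; origin at the centre of its underside, z up, x along its length, y through its thickness; its length lies along the rack's row. None when absent, and that pocket is then empty
- filed_5: full bundle (64 x 42 x 60 mm) already filed in the rack's pocket of the same number; origin at the centre of its underside, z up, x along its length, y through its thickness; its length lies along the rack's row. None when absent, and that pocket is then empty
- rack: fixed plywood rack with five open-topped pockets in a row along its y; 64 mm deep (x), 394 mm long, walls 24 mm high and 4 mm thick (partitions 21 mm high, end plates 30 mm), floor 4 mm thick; origin at the centre of its underside
- pocket_1 (a point): centre of the floor of the rack's pocket 1 (1 = leftmost, highest y), 4 mm above the table; axes as the rack's. Pocket inside: 56 mm in x, 74 mm in y, 20 mm deep. A bundle stands in it upright with its length along the rack's y
- pocket_2 (a point): centre of the floor of the rack's pocket 2 (1 = leftmost, highest y), 4 mm above the table; axes as the rack's. Pocket inside: 56 mm in x, 74 mm in y, 20 mm deep. A bundle stands in it upright with its length along the rack's y
- pocket_3 (a point): centre of the floor of the rack's pocket 3 (1 = leftmost, highest y), 4 mm above the table; axes as the rack's. Pocket inside: 56 mm in x, 74 mm in y, 20 mm deep. A bundle stands in it upright with its length along the rack's y
- pocket_4 (a point): centre of the floor of the rack's pocket 4 (1 = leftmost, highest y), 4 mm above the table; axes as the rack's. Pocket inside: 56 mm in x, 74 mm in y, 20 mm deep. A bundle stands in it upright with its length along the rack's y
- pocket_5 (a point): centre of the floor of the rack's pocket 5 (1 = leftmost, highest y), 4 mm above the table; axes as the rack's. Pocket inside: 56 mm in x, 74 mm in y, 20 mm deep. A bundle stands in it upright with its length along the rack's y
- tray: fixed shallow aluminium tray for short bundles, outside 104 mm (x) x 124 mm (y) x 20 mm high, walls and floor 4 mm; origin at the centre of its underside
- gauge: fixed bench thickness gauge like a big caliper lying on its back: bed 106 mm (x) x 222 mm (y), top 10 mm above the table, spring anvil at its +y end, jaw sliding along its y. Origin under the middle of the bed (y -102 to +120 mm from it). Two 8 mm high rails run along y at x = +44 and -44 mm
- gauge_load (a point): fixed point on the bed, top surface of the bed, on the gauge's centre line, 42 mm in -y from the resting anvil's face: the middle of the space between anvil and jaw when the jaw is nearly full open (84 mm). A bundle stands here with its thickness along the gauge's y; axes as the gauge's
- gauge_jaw (a joint): opening in m between the sliding jaw's face and the resting anvil's face, 0 to 0.100; grows as the jaw slides to the gauge's -y. The jaw slides stiffly (about 1.5 N) and stays where it is left. Jaw and anvil plates are 70 mm wide, their top 25 mm above the bed
- anvil (a joint): how far the spring anvil is pressed in towards the gauge's +y, m, 0 (rest) to 0.015 (hard stop); pressing force is 1 N + 500 N/m x this value. The thickness of a squeezed part is gauge_jaw plus anvil. A rod sticks out behind by as much
- jaw_handle (a point): centre of the top of the upright grip on the sliding jaw's carriage, 70 mm above the table, moving with the jaw; the grip is 14 mm thick along the gauge's y, 32 mm wide in x, and stands free for 52 mm downward from here; it is 72 mm behind (-y of) the jaw's face. Axes as the gauge's
- ink_jar_black: bystander: black ink jar with lid, 64 mm across, 72 mm high; origin at the centre of its underside
- ink_jar_yellow: bystander: ink jar with a yellow lid, 62 mm across, 70 mm high; origin at the centre of its underside
- squeegee: bystander: wooden squeegee lying flat, 190 mm long in its y, 73 mm in x, 24 mm high; origin at the centre of its underside
Mind the look-alikes: they are no part of the job. What is shaped like the bundle_2 but blue is not meant.

How it is judged:
By the outcome, as a careful person would: the job done as asked, in the order asked, and still so for the second after the job is handed in, with the robot touching nothing.
Of bundle_1, bundle_2, bundle_3, bundle_4 only 3 to 4 are there at a start; the rules pass over those that are not, and their reading is None.
Of filed_1, filed_2, filed_3, filed_4, filed_5 only 1 to 2 are there at a start; the rules pass over those that are not, and their reading is None.
At some moment in a run one of bundle_1, bundle_2, bundle_3, bundle_4 may be knocked a few centimetres aside while the robot is not near it.
Once in a run the grip may slacken for a moment while it holds something.
It also fails if it takes over 210 s, if anything falls off the work surface, if the arm or the gripper's body presses on something with over 40 N, if the wrist force passes 120 N, or if a joint passes its speed limit or range.

## Working session

There is one attempt and no reset: what is moved stays moved. The work goes in short steps, Python scripts to look and compute and a tool call to move; the robot and the scene stay as the last step left them, time stands still between calls to the robot, and variables do not carry over. Pictures are saved under pics/ and viewed, and the job is handed in when it is done.

Besides the shell and the picture viewer there is one more tool, called after "Emit:" by a JSON object that holds its "name" and its "arguments", one argument or row to a line. jog_arm: Moves the arm, as the interface text tells. Its arguments: {"type":"object","properties":{"deltas":{"type":"array","items":{"type":"array"}},"force":{"type":"number"}},"required":["deltas"]}

```bash
mkdir -p pics; ls; cat > h.py <<'E'
import numpy as np, cv2
from plant import ctrl
from scipy.spatial.transform import Rotation as R
def st(): return ctrl.get_state()
def cam(n,save=None):
    s=st(); c=ctrl.read_camera(n)
    if 'T' not in c or c.get('T') is None:
        M=np.eye(4); M[:3,:3]=R.from_quat(s['tcp_rot']).as_matrix(); M[:3,3]=s['eef_pos']; c['T']=M@c['mount']
    if save: cv2.imwrite('pics/'+save,c['pixels'])
    return c
def rays(c,uv):
    K=np.array([[c['fx'],0,c['cx']],[0,c['fy'],c['cy']],[0,0,1.]])
    p=cv2.undistortPoints(np.array(uv,float).reshape(-1,1,2),K,np.array([c['k1'],0,0,0.])).reshape(-1,2)
    d=np.c_[p[:,0],-p[:,1],-np.ones(len(p))]
    return c['T'][:3,3],d@c['T'][:3,:3].T
def onz(c,uv,z):
    o,d=rays(c,uv); t=(z-o[2])/d[:,2]; return o+d*t[:,None]
def cloud(c):
    v,u=np.mgrid[0:480,0:640]; o,d=rays(c,np.c_[u.ravel(),v.ravel()])
    return (o+d*c['range_z'].reshape(-1,1)).reshape(480,640,3)
E
python3 - <<'E'
from h import *
s=st(); print(s)
for n in ['scene','top','wrist']:
    c=cam(n,n+'0.png'); print(n,c['fx'],c['cx'],c['cy'],c['k1'],c['T'].round(3).tolist())
E
```

```text
pics
{'time': 0.0, 'qpos': array([ 1.15802198e+00,  2.87161820e-01,  1.57821328e+00,  2.73701593e-05,
        1.27858600e+00, -1.49973835e-01]), 'dq': array([ 8.53848693e-05, -8.43036286e-04,  4.55464921e-04, -1.29682499e-03,
       -3.80293631e-03, -1.34187246e-03]), 'joint_efforts': array([-1.76930776e-04, -4.05972362e+01, -2.92630255e+01, -1.38582109e-04,
        5.61652952e-03, -1.23712206e-05]), 'eef_pos': array([0.17503244, 0.65121979, 0.2299301 ]), 'tcp_rot': array([ 0.70181211, -0.09289099,  0.09240816, -0.70020837]), 'contact_force': array([-0.01323354, -0.17481546, -0.1572702 ]), 'wrist_torque': array([ 0.06282284, -0.02478624,  0.05144384]), 'opening': 0.9976579548371747}
scene 465.38339333358215 320.06053774634125 236.52570469548493 -0.02901432019546213 [[0.619, 0.526, -0.582, -0.003], [-0.785, 0.423, -0.453, -0.291], [0.008, 0.738, 0.675, 0.781], [0.0, 0.0, 0.0, 1.0]]
top 519.4817827936162 317.22315935636533 240.7938240065532 -0.026625947095295532 [[0.019, 0.995, -0.094, 0.479], [-1.0, 0.02, 0.003, 0.175], [0.004, 0.094, 0.996, 1.16], [0.0, 0.0, 0.0, 1.0]]
wrist 408.4195074330865 314.1671073319773 244.51941074693218 -0.0967004500612842 [[0.261, -0.925, -0.277, 0.103], [0.965, 0.249, 0.076, 0.67], [-0.001, -0.287, 0.958, 0.372], [0.0, 0.0, 0.0, 1.0]]
```

View pics/top0.png

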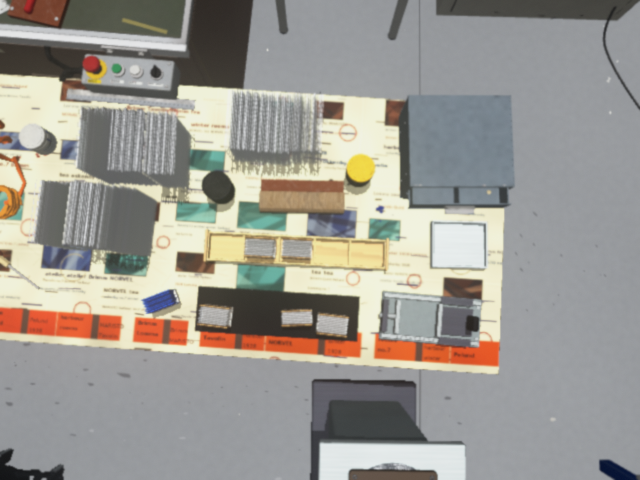

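View pics/scene0.png

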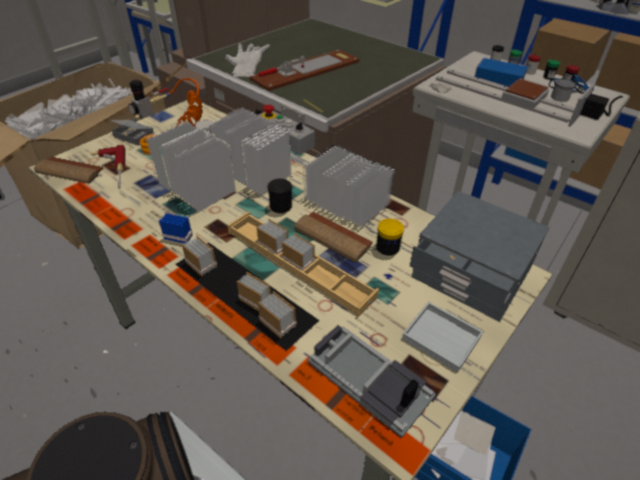

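View pics/wrist0.png

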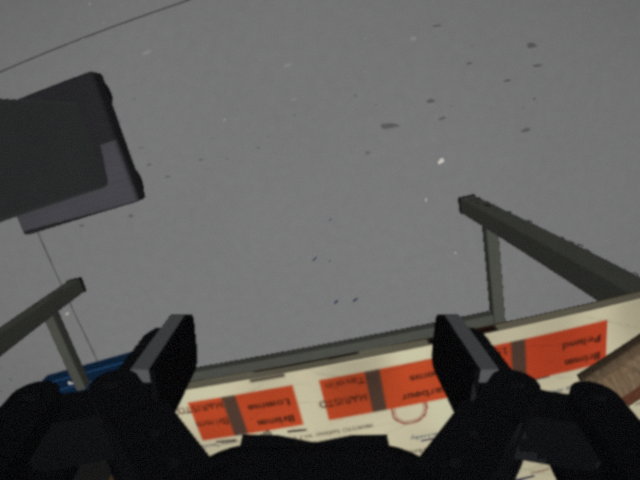

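The top view shows:
- **Waiting bundles:** three, at (333,325), (297,318) and (215,316), on the black mat.
- **Look-alikes:** a blue one at (160,301), filed bundles at (262,248) and (297,248), and grey stacks behind.
- **Other fixtures:** gauge at (430,320) with its handle at (472,323), tray at (458,245).

Next I'll crop and measure these.

```bash
python3 - <<'E'
from h import *
c=cam('top'); im=c['pixels']
cv2.imwrite('pics/topcrop.png',cv2.resize(im[215:365,185:500],None,fx=2.5,fy=2.5,interpolation=cv2.INTER_CUBIC))
P=cloud(c)
np.save('P0.npy',P)
z=P[...,2]
def comp(mask,name):
    n,l,s,ce=cv2.connectedComponentsWithStats(mask.astype(np.uint8))
    for i in range(1,n):
        if s[i,4]>40:
            q=P[l==i]; r=cv2.minAreaRect(q[:,:2].astype(np.float32)*1000)
            print(name,ce[i].round(0),s[i,4],'z',np.median(q[:,2]).round(4),'rect',np.round(r[0],1),np.round(r[1],1),round(r[2],1))
reg=np.zeros(z.shape,bool); reg[215:365,140:500]=1
comp(reg&(z>0.05)&(z<0.085),'high')
comp(reg&(z>0.016)&(z<0.045),'mid')
comp(reg&(z>0.007)&(z<0.016),'low')
S=im[300:345,200:360]
m=(im.max(2)<60)&reg&(z<0.01); comp(m,'mat')
print(z[250,330],z[300,260], z[320,410])
E
```

```text
high [143. 233.] 210 z 0.0663 rect [589.6 541.9] [ 3.6 84.5] 85.8
high [259. 246.] 505 z 0.0612 rect [568.4 296.2] [63.1 42.1] 87.6
high [296. 248.] 503 z 0.0611 rect [567.8 217.2] [62.2 42.2] 88.0
high [157. 301.] 386 z 0.0577 rect [449.2 508. ] [32.7 65.1] 22.4
high [213. 316.] 496 z 0.0593 rect [420.7 388.7] [63.6 42.2] 84.5
high [296. 317.] 348 z 0.0596 rect [420.6 213.7] [31.5 62.8] 1.2
high [333. 325.] 474 z 0.0592 rect [407.1 136.9] [62. 42.] 84.3
high [474. 323.] 137 z 0.0666 rect [ 415.  -160.3] [14.6 31.1] 89.7
mid [148. 235.] 183 z 0.0301 rect [592.3 541.9] [ 3.5 90.2] 86.5
mid [469. 247.] 261 z 0.0187 rect [ 587.3 -143.1] [123.1 104.3] 89.3
mid [295. 249.] 1204 z 0.0228 rect [566.5 218. ] [404.6  70.8] 88.3
mid [274. 250.] 54 z 0.0229 rect [563.5 266.9] [16.2 45.3] 64.0
mid [174. 296.] 73 z 0.0265 rect [459.6 480.9] [31.5  7.9] 19.8
mid [452. 321.] 1450 z 0.0204 rect [ 418.6 -113.5] [134.6 105.5] 84.4
mid [390. 315.] 410 z 0.0323 rect [427.4  12.5] [41.7 69.5] 87.0
mid [230. 316.] 73 z 0.0271 rect [418.  358.9] [ 8.  41.8] 88.7
mid [397. 336.] 78 z 0.0179 rect [382.3  -4.2] [67.7  8. ] 86.1
low [484. 253.] 47 z 0.0117 rect [ 571.1 -199.1] [ 6.3 60. ] 88.4
low [411. 316.] 1619 z 0.0096 rect [424.2 -33.8] [129.5 105.6] 85.6
low [471. 308.] 159 z 0.0104 rect [ 447.5 -161.9] [60.6 40.6] 83.8
low [474. 338.] 95 z 0.0092 rect [ 378.2 -174. ] [22.7 33. ] 79.8
low [456. 336.] 49 z 0.0098 rect [ 385.2 -137.1] [43.8 10.6] 85.5
mat [267. 314.] 2874 z 0.0012 rect [426.3 264.6] [311.3  94.4] 87.2
0.006398644010259247 0.0034534369880805382 0.008212584962397518
```

View pics/topcrop.png

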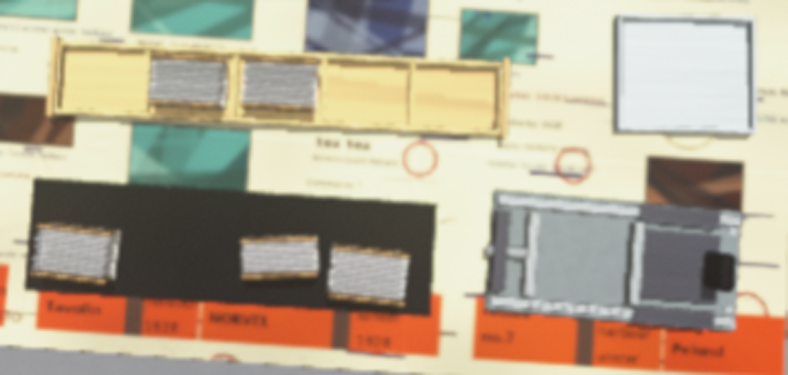

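```bash
cat >> h.py <<'E'
def rects(P,lo,hi,xy=(0.33,0.65,-0.25,0.6),amin=40,name=''):
    z=P[...,2]; m=(z>lo)&(z<hi)&(P[...,0]>xy[0])&(P[...,0]<xy[1])&(P[...,1]>xy[2])&(P[...,1]<xy[3])
    n,l,s,ce=cv2.connectedComponentsWithStats(m.astype(np.uint8))
    for i in range(1,n):
        if s[i,4]>amin:
            q=P[l==i]; r=cv2.minAreaRect(q[:,:2].astype(np.float32)*1000)
            print(name,ce[i].round(0),s[i,4],'z',np.median(q[:,2]).round(4),'rect',np.round(r[0],1),np.round(r[1],1),round(r[2],1))
def goto(x,y,z,open_dir_deg,tilt=0):
    """delta to TCP target, tool straight down, opening axis (tool z) at world yaw angle (mod 180)"""
    s=st(); Rm=R.from_quat(s['tcp_rot']).as_matrix(); p=s['eef_pos']
    best=None
    for k in (0,180):
        a=np.radians(open_dir_deg+k); zz=np.array([np.cos(a),np.sin(a),0]); yy=np.array([0,0,-1.]); xx=np.cross(yy,zz)
        T=np.c_[xx,yy,zz]; rv=R.from_matrix(Rm.T@T).as_rotvec()
        sh=Rm.T@(np.array([x,y,z])-p)
        print('k',k,'turn',rv.round(4).tolist(),'shift',sh.round(4).tolist(),'|t|deg',np.degrees(np.linalg.norm(rv)).round(1),'q',s['qpos'].round(2).tolist())
def where():
    s=st(); Rm=R.from_quat(s['tcp_rot']).as_matrix()
    print('t',round(s['time'],2),'p',s['eef_pos'].round(4),'zyaw',np.degrees(np.arctan2(Rm[1,2],Rm[0,2])).round(2),'ydir',Rm[:,1].round(3),'xaxis',Rm[:,0].round(3),'F',s['contact_force'].round(2),'op',round(s['opening'],3),'q',s['qpos'].round(2).tolist())
E
python3 - <<'E'
from h import *
where()
c=cam('scene'); P=cloud(c)
rects(P,.05,.085,name='S')
c=cam('top'); P=cloud(c)
# gauge plates in top
m=(P[...,0]>.34)&(P[...,0]<.5)&(P[...,1]>-.23)&(P[...,1]<.06)
rects(P,.03,.045,(0.34,.5,-.23,.06),10,'T')
import sys
np.set_printoptions(linewidth=200)
z=(P[...,2]*1000).astype(int)
print(z[296:346:3,376:490:2])
goto(.42,-.06,.2,86)
E
```

```text
t 0.2 p [0.1752 0.6515 0.2305] zyaw 74.94 ydir [-0.001 -0.001 -1.   ] xaxis [ 0.966 -0.26  -0.   ] F [ 0.29 -0.94  0.17] op 0.998 q [1.16, 0.29, 1.58, -0.0, 1.28, -0.15]
S [205. 183.] 503 z 0.0681 rect [587.  545.9] [ 54.2 115.7] 56.5
S [173. 220.] 314 z 0.0581 rect [447.9 505.5] [36.7 64.7] 21.7
S [273. 231.] 436 z 0.0621 rect [567.8 293.7] [65.3 44.7] 87.8
S [298. 246.] 481 z 0.062 rect [566.9 214.3] [65.1 45.3] 86.8
S [197. 248.] 450 z 0.0602 rect [418.9 386.1] [66.4 44.2] 84.1
S [254. 285.] 458 z 0.0601 rect [419.4 210.9] [33.7 65.3] 3.1
S [277. 307.] 635 z 0.0602 rect [406.3 135.1] [65.7 44.3] 84.4
S [410. 389.] 207 z 0.0692 rect [ 413.1 -163.2] [14.3 33.1] 87.0
T [385. 315.] 166 z 0.0328 rect [428.2  23.4] [12.5 69. ] 86.4
T [398. 316.] 122 z 0.033 rect [426.3  -3.8] [ 8.7 69.1] 85.4
T [439. 320.] 124 z 0.0332 rect [419.5 -92.7] [ 9.2 68.9] 86.6
T [468. 322.] 37 z 0.0372 rect [ 414.7 -154.4] [ 4.1 30. ] 88.0
[[   0   -3   -1    7   11   19   13   19   17   17   17   13   21   14   16   18   11   13   13   22   16   16   15   16   16   10    6    5    6    7    6   12    9   22 
[... 4298 characters left out ...]
5    9    8    8   19   16   12   15   26   26   24   20   24   22   24   20
    22   23   22   20   25   26   24   22   20   13    9   10   10    3   -3   -2   -2    0]
 [1159   -1    0   -4   -2    0   -1    0    0   -2   -2   -4    0   -4   -6   -2   -5    0    2   -2   -2    1   -2   -3   -2    1   -3    0   -2   -1   -2   -2   20   18   21   23   20   21   25
    23   23   22   20   23   22   26   20   17   16   17   12   13   -6   -1   -3   -1   -3]]
k 0 turn [0.0008, -0.193, -0.0002] shift [0.4212, 0.0313, -0.6236] |t|deg 11.1 q [1.16, 0.29, 1.58, -0.0, 1.28, -0.15]
k 180 turn [0.0003, 2.9486, 0.0012] shift [0.4212, 0.0313, -0.6236] |t|deg 168.9 q [1.16, 0.29, 1.58, -0.0, 1.28, -0.15]
```

```bash
python3 - <<'E'
from h import *
goto(.407,.136,.23,-5.7)
E
```

```text
k 0 turn [0.0008, 1.4075, 0.0005] shift [0.3577, 0.0012, -0.4377] |t|deg 80.6 q [1.16, 0.29, 1.58, -0.0, 1.28, -0.15]
k 180 turn [0.0005, -1.7341, -0.0008] shift [0.3577, 0.0012, -0.4377] |t|deg 99.4 q [1.16, 0.29, 1.58, -0.0, 1.28, -0.15]
```

Emit:
{"name": "jog_arm", "arguments": {
  "deltas": [
    [[0,0.1,0],[0.03,0,-0.036],1],
    [[0,0.22,0],[0.06,0,-0.073],1],
    [[0,0.34,0],[0.09,0,-0.11],1],
    [[0,0.46,0],[0.12,0,-0.146],1],
    [[0,0.58,0],[0.15,0,-0.183],1],
    [[0,0.7,0],[0.18,0,-0.22],1],
    [[0,0.82,0],[0.21,0,-0.257],1],
    [[0,0.94,0],[0.24,0,-0.293],1],
    [[0,1.06,0],[0.27,0,-0.33],1],
    [[0,1.18,0],[0.3,0,-0.367],1]
  ],
  "force": 60
}}

```text
time: 1.13
eef_pos: [0.3464, 0.27, 0.2313]
tcp_rot: [-0.53, 0.468, -0.469, 0.53]
contact_force: [0.4, 0.9, -0.1]
opening: 0.998
```

```bash
python3 - <<'E'
from h import *
where(); goto(.407,.136,.23,-5.7)
E
```

```text
t 1.13 p [0.3464 0.27   0.2313] zyaw 7.03 ydir [ 0.001 -0.    -1.   ] xaxis [ 0.122 -0.992  0.   ] F [ 0.44  0.93 -0.14] op 0.998 q [0.43, -0.26, 2.13, -0.0, 1.27, 0.31]
k 0 turn [-0.0007, 0.2222, 0.0004] shift [0.1404, 0.0014, 0.0438] |t|deg 12.7 q [0.43, -0.26, 2.13, -0.0, 1.27, 0.31]
k 180 turn [0.0005, -2.9194, 0.001] shift [0.1404, 0.0014, 0.0438] |t|deg 167.3 q [0.43, -0.26, 2.13, -0.0, 1.27, 0.31]
```

Emit:
{"name": "jog_arm", "arguments": {
  "deltas": [
    [[0,0.1,0],[0.04,0.01,0.012],1],
    [[0,0.2,0],[0.075,0.02,0.024],1],
    [[0,0.222,0],[0.11,0.03,0.036],1],
    [[0,0.222,0],[0.14,0.04,0.044],1],
    [[0,0.222,0],[0.14,0.05,0.044],1],
    [[0,0.222,0],[0.14,0.05,0.044],1]
  ]
}}

```text
time: 1.63
eef_pos: [0.4063, 0.135, 0.1794]
tcp_rot: [-0.474, 0.526, -0.524, 0.473]
contact_force: [-0.8, 0.1, 0.1]
opening: 1.001
```

```bash
python3 - <<'E'
from h import *
where()
c=cam('wrist','w1.png'); P=cloud(c)
rects(P,.05,.075,(.34,.7,-.05,.45),200,'W')
rects(cloud(cam('top')),.05,.075,(.34,.5,.05,.45),100,'T')
E
```

```text
t 1.63 p [0.4063 0.135  0.1794] zyaw -5.92 ydir [-0.003 -0.    -1.   ] xaxis [-0.103 -0.995  0.001] F [-0.81  0.11  0.08] op 1.001 q [0.08, -0.23, 2.2, -0.0, 1.17, 0.19]
W [554.   4.] 664 z 0.0593 rect [565.6 266.6] [ 7.2 42.7] 85.1
W [554.  86.] 7316 z 0.0617 rect [566.1 217.1] [64.3 43.7] 87.9
W [348. 106.] 588 z 0.0611 rect [433.8 214.7] [ 2.8 63.3] 2.7
W [336. 109.] 1216 z 0.06 rect [426.  214.1] [ 8.9 62.8] 2.7
W [320. 110.] 375 z 0.0601 rect [416.1 214.3] [ 2.3 59.6] 3.0
W [302. 114.] 490 z 0.0613 rect [404.8 212.7] [ 2.7 63.2] 3.2
W [325. 112.] 397 z 0.0606 rect [419.6 212.9] [ 2.3 59.2] 2.9
W [309. 113.] 370 z 0.0606 rect [409.3 213. ] [ 2.3 59.4] 3.1
W [315. 115.] 357 z 0.0596 rect [412.8 211.7] [ 2.3 59.4] 3.1
W [287. 231.] 472 z 0.061 rect [386.1 139.2] [63.9  2.8] 84.3
W [293. 230.] 366 z 0.0604 rect [390.6 139.5] [60.3  2.3] 84.3
W [303. 229.] 332 z 0.0598 rect [397.5 139.8] [60.1  2.3] 84.3
W [329. 229.] 356 z 0.0593 rect [414.2 138. ] [60.4  2.1] 84.5
W [345. 230.] 466 z 0.061 rect [425.4 135.5] [63.5  2.7] 84.3
W [308. 232.] 332 z 0.0604 rect [400.8 137.6] [60.2  2.1] 83.9
W [319. 229.] 350 z 0.0599 rect [407.5 138. ] [59.8  2. ] 84.2
W [336. 232.] 726 z 0.06 rect [419.2 135.2] [61.6  5.7] 84.2
W [298. 231.] 340 z 0.0595 rect [393.8 137.6] [59.9  2.3] 84.4
W [314. 232.] 332 z 0.0595 rect [403.9 136. ] [59.7  2. ] 84.1
W [324. 232.] 359 z 0.0602 rect [410.7 135.9] [60.   2.1] 84.3
T [213. 316.] 500 z 0.0591 rect [420.7 388.6] [63.9 42.5] 84.2
T [293. 317.] 278 z 0.0596 rect [420.6 213.7] [31.4 62.8] 1.2
```

View pics/w1.png

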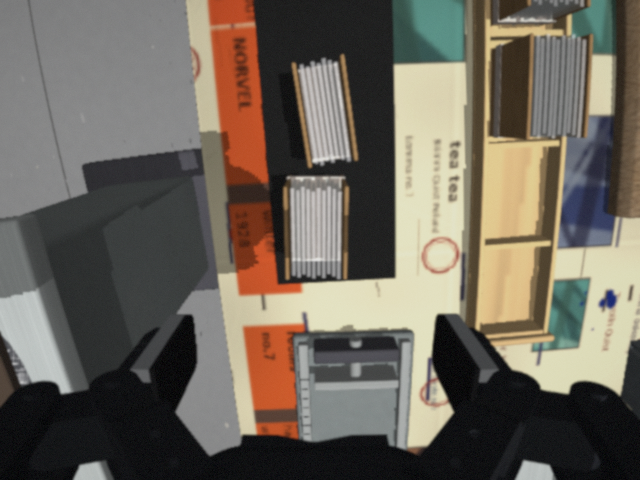

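The close wrist crop shows bundle 1 at about (317,230): clear blanks between two brown boards, on the mat, and the one nearest the gauge. It isn't blue and isn't in the rack. I'll descend onto it.

```bash
python3 - <<'E'
from h import *
goto(.4062,.1365,.034,-5.7)
E
```

```text
k 0 turn [0.0004, 0.0001, 0.0] shift [0.0003, 0.1472, -0.0005] |t|deg 0.0 q [0.09, -0.23, 2.2, 0.0, 1.17, 0.19]
k 180 turn [0.0001, -3.1415, -0.0007] shift [0.0003, 0.1472, -0.0005] |t|deg 180.0 q [0.09, -0.23, 2.2, 0.0, 1.17, 0.19]
```

Emit:
{"name": "jog_arm", "arguments": {
  "deltas": [
    [[0,0,0],[0,0.035,0],1],
    [[0,0,0],[0,0.07,0],1],
    [[0,0,0],[0,0.105,0],1],
    [[0,0,0],[0,0.13,0],1],
    [[0,0,0],[0,0.147,0],1],
    [[0,0,0],[0,0.147,0],1],
    [[0,0,0],[0,0.147,0],0.3],
    [[0,0,0],[0,0.147,0],0.3],
    [[0,0,0],[0,0.147,0],0.3],
    [[0,0,0],[0,0.147,0],0.3]
  ],
  "force": 50
}}

```text
time: 2.57
eef_pos: [0.4085, 0.1373, 0.0364]
tcp_rot: [0.474, -0.523, 0.525, -0.476]
contact_force: [3.9, 0.3, -0.3]
opening: 0.481
```

Emit:
{"name": "jog_arm", "arguments": {
  "deltas": [
    [[0,0,0],[0,0,0],0.2],
    [[0,0,0],[0,0,0],0.2],
    [[0,0,0],[0,-0.02,0],0.2],
    [[0,0,0],[0,-0.05,0],0.2],
    [[0,0,0],[0,-0.08,0],0.2],
    [[0,0,0],[0,-0.11,0],0.2],
    [[0,0,0],[0,-0.13,0],0.2],
    [[0,0,0],[0,-0.15,0],0.2],
    [[0,0,0],[0,-0.15,0],0.2],
    [[0,0,0],[0,-0.15,0],0.2]
  ]
}}

```text
time: 3.4
eef_pos: [0.4084, 0.1372, 0.1871]
tcp_rot: [0.473, -0.523, 0.525, -0.476]
contact_force: [-0.5, 0.0, -1.9]
opening: 0.481
```

```bash
python3 - <<'E'
from h import *
where()
c=cam('wrist','w2.png'); P=cloud(c)
rects(P,.025,.045,(.34,.5,-.25,.06),200,'W')
goto(.4225,-.0512,.187,86)
rects(cloud(cam('scene')),.05,.085,name='S')
E
```

```text
t 3.4 p [0.4084 0.1372 0.1871] zyaw -5.67 ydir [ 0.006  0.001 -1.   ] xaxis [-0.099 -0.995 -0.001] F [-0.48  0.01 -1.86] op 0.481 q [0.09, -0.24, 2.2, 0.0, 1.18, 0.19]
k 0 turn [-0.0028, -1.6, 0.0017] shift [0.1859, -0.0016, 0.0337] |t|deg 91.7 q [0.09, -0.24, 2.2, 0.0, 1.18, 0.19]
k 180 turn [-0.0017, 1.5416, -0.0027] shift [0.1859, -0.0016, 0.0337] |t|deg 88.3 q [0.09, -0.24, 2.2, 0.0, 1.18, 0.19]
S [206. 186.] 329 z 0.0625 rect [589.4 542.9] [ 49.4 112.7] 59.0
S [174. 220.] 316 z 0.0584 rect [447.8 505.4] [36.6 65.4] 21.2
S [300. 246.] 418 z 0.062 rect [566.4 214.2] [64.6 44.2] 86.3
S [198. 248.] 449 z 0.0601 rect [419.7 385.5] [64.3 44. ] 83.6
S [254. 285.] 459 z 0.0603 rect [420.  210.9] [34.9 64.1] 3.2
S [410. 389.] 209 z 0.0691 rect [ 412.8 -163. ] [14.4 33.2] 86.4
```

View pics/w2.png

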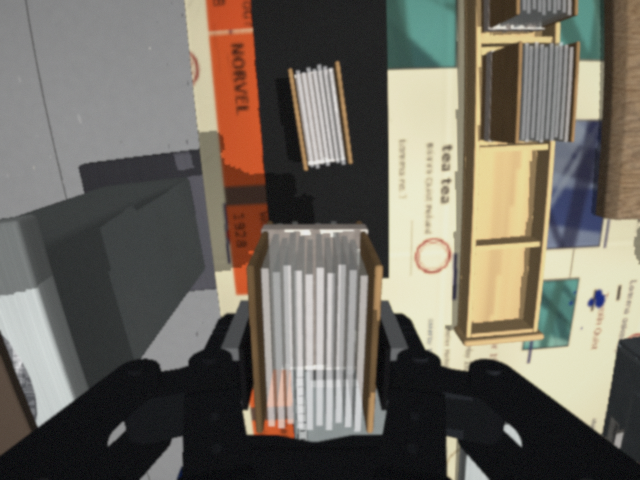

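Emit:
{"name": "jog_arm", "arguments": {
  "deltas": [
    [[0,-0.12,0],[0.02,0,0.004],0.2],
    [[0,-0.24,0],[0.04,0,0.008],0.2],
    [[0,-0.36,0],[0.06,0,0.012],0.2],
    [[0,-0.48,0],[0.08,0,0.016],0.2],
    [[0,-0.6,0],[0.1,0,0.02],0.2],
    [[0,-0.72,0],[0.12,0,0.024],0.2],
    [[0,-0.84,0],[0.14,0,0.028],0.2],
    [[0,-0.96,0],[0.16,0,0.032],0.2],
    [[0,-1.08,0],[0.18,0,0.034],0.2],
    [[0,-1.2,0],[0.186,0,0.034],0.2]
  ]
}}

```text
time: 4.33
eef_pos: [0.4212, -0.0532, 0.1822]
tcp_rot: [0.688, -0.164, 0.162, -0.688]
contact_force: [-0.0, -0.1, -1.3]
opening: 0.478
```

```bash
python3 - <<'E'
from h import *
where()
goto(.4225,-.0512,.15,86)
E
```

```text
t 4.33 p [ 0.4212 -0.0532  0.1822] zyaw 63.3 ydir [-0.003  0.001 -1.   ] xaxis [ 0.893 -0.449 -0.003] F [-0.02 -0.11 -1.32] op 0.478 q [-0.37, -0.25, 2.21, -0.0, 1.18, -1.47]
k 0 turn [0.0001, -0.3961, -0.0031] shift [0.0003, 0.0322, 0.0024] |t|deg 22.7 q [-0.37, -0.25, 2.21, -0.0, 1.18, -1.47]
k 180 turn [0.0043, 2.7455, 0.0002] shift [0.0003, 0.0322, 0.0024] |t|deg 157.3 q [-0.37, -0.25, 2.21, -0.0, 1.18, -1.47]
```

Emit:
{"name": "jog_arm", "arguments": {
  "deltas": [
    [[0,-0.12,0],[0,0.008,0.002],0.2],
    [[0,-0.24,0],[0,0.016,0.002],0.2],
    [[0,-0.36,0],[0,0.024,0.002],0.2],
    [[0,-0.396,0],[0,0.032,0.002],0.2],
    [[0,-0.396,-0.003],[0,0.042,0.002],0.2],
    [[0,-0.396,-0.003],[0,0.042,0.002],0.2]
  ]
}}

```text
time: 4.83
eef_pos: [0.4191, -0.0504, 0.136]
tcp_rot: [-0.706, 0.028, -0.022, 0.708]
contact_force: [0.6, 0.1, -2.3]
opening: 0.485
```

```bash
python3 - <<'E'
from h import *
where()
c=cam('wrist','w3.png'); P=cloud(c)
rects(P,.024,.046,(.34,.5,-.25,.06),100,'W')
rects(P,.0,.12,(.34,.5,-.09,.0),500,'B')
c=cam('scene','s3.png'); cv2.imwrite('pics/s3.png',cv2.resize(c['pixels'][280:450,270:470],None,fx=3,fy=3))
rects(cloud(c),.03,.045,(0.34,.5,-.23,.06),30,'S')
goto(.4225,-.0512,.0445,86)
E
```

```text
t 4.83 p [ 0.4191 -0.0504  0.136 ] zyaw 85.98 ydir [-0.008  0.003 -1.   ] xaxis [ 0.998 -0.07  -0.008] F [ 0.62  0.11 -2.31] op 0.485 q [-0.36, -0.19, 2.25, -0.0, 1.08, -1.86]
W [244. 239.] 1279 z 0.0339 rect [419.3 -94.9] [ 9.3 72.8] 84.2
W [412. 246.] 4099 z 0.0334 rect [425.8  13.2] [42.7 70. ] 86.1
W [146. 246.] 783 z 0.0355 rect [ 411.5 -157. ] [32.1 11.9] 17.2
B [325. 204.] 11162 z 0.0103 rect [417.5 -45.1] [ 90.3 103. ] 89.6
S [327. 338.] 199 z 0.0338 rect [426.6  21.4] [12.5 70.2] 86.9
S [334. 350.] 98 z 0.0341 rect [412.1  -5. ] [ 9.  43.6] 85.7
S [376. 374.] 179 z 0.034 rect [417.7 -95.5] [ 9. 70.] 85.5
S [407. 400.] 57 z 0.0373 rect [ 409.3 -168.4] [11.4 30.3] 61.0
k 0 turn [-0.0011, -0.0004, -0.0042] shift [0.0022, 0.0939, -0.0003] |t|deg 0.3 q [-0.36, -0.19, 2.25, -0.0, 1.08, -1.86]
k 180 turn [0.0067, 3.1412, -0.0018] shift [0.0022, 0.0939, -0.0003] |t|deg 180.0 q [-0.36, -0.19, 2.25, -0.0, 1.08, -1.86]
```

View pics/w3.png

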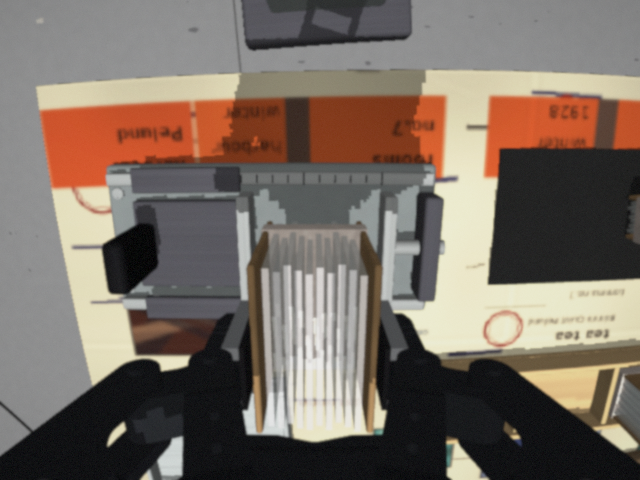

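View pics/s3.png

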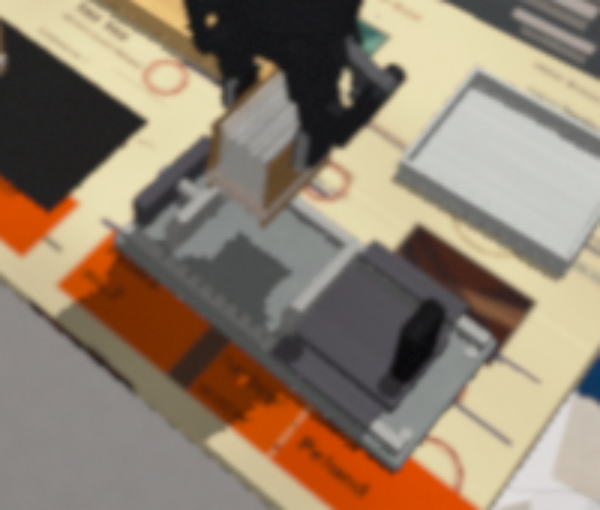

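Emit:
{"name": "jog_arm", "arguments": {
  "deltas": [
    [[0,0,-0.004],[0.002,0.025,0],0.2],
    [[0,0,-0.004],[0.002,0.05,0],0.2],
    [[0,0,-0.004],[0.002,0.07,0],0.2],
    [[0,0,-0.004],[0.002,0.083,0],0.2],
    [[0,0,-0.004],[0.002,0.088,0],0.2],
    [[0,0,-0.004],[0.002,0.091,0],0.2],
    [[0,0,-0.004],[0.002,0.092,0],0.2]
  ]
}}

```text
time: 5.52
eef_pos: [0.4227, -0.0511, 0.0466]
tcp_rot: [-0.706, 0.025, -0.025, 0.707]
contact_force: [0.5, 0.1, -0.9]
opening: 0.481
```

```bash
python3 - <<'E'
from h import *
where()
c=cam('scene'); cv2.imwrite('pics/s4.png',cv2.resize(c['pixels'][280:450,270:470],None,fx=3,fy=3))
E
```

```text
t 5.52 p [ 0.4227 -0.0511  0.0466] zyaw 85.97 ydir [ 0.     0.001 -1.   ] xaxis [ 0.998 -0.07   0.   ] F [ 0.51  0.07 -0.9 ] op 0.481 q [-0.36, -0.02, 2.3, 0.0, 0.86, -1.86]
```

View pics/s4.png

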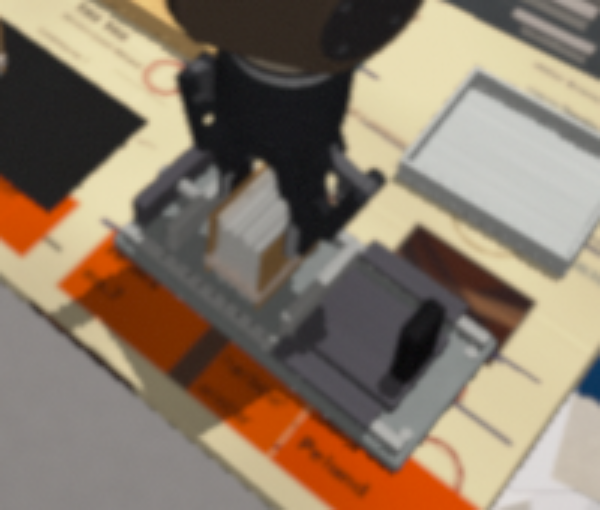

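Right over the bed. I'll lower the last 2–3 mm and release slightly.

Emit:
{"name": "jog_arm", "arguments": {
  "deltas": [
    [[0,0,0],[0,0.001,0],0.2],
    [[0,0,0],[0,0.0025,0],0.2],
    [[0,0,0],[0,0.003,0],0.2],
    [[0,0,0],[0,0.003,0],0.2]
  ]
}}

```text
time: 5.9
eef_pos: [0.4232, -0.0512, 0.0443]
tcp_rot: [-0.706, 0.024, -0.025, 0.707]
contact_force: [0.4, 1.5, -0.5]
opening: 0.48
```

Emit:
{"name": "jog_arm", "arguments": {
  "deltas": [
    [[0,0,0],[0,0.001,0],0.68],
    [[0,0,0],[0,0.001,0],0.68],
    [[0,0,0],[0,0.001,0],0.68],
    [[0,0,0],[0,-0.01,0],0.68],
    [[0,0,0],[0,-0.04,0],0.68],
    [[0,0,0],[0,-0.07,0],0.68],
    [[0,0,0],[0,-0.1,0],0.68],
    [[0,0,0],[0,-0.11,0],0.68],
    [[0,0,0],[0,-0.11,0],0.68]
  ]
}}

```text
time: 6.65
eef_pos: [0.4253, -0.0521, 0.1578]
tcp_rot: [0.707, -0.022, 0.028, -0.706]
contact_force: [0.1, 0.7, -0.4]
opening: 0.679
```

```bash
python3 - <<'E'
from h import *
where()
c=cam('wrist','w5.png'); P=cloud(c)
rects(P,.024,.046,(.34,.5,-.25,.06),100,'W')
rects(P,.055,.08,(.34,.5,-.25,.06),100,'W')
goto(.414,-.162,.15,86)
E
```

```text
t 6.65 p [ 0.4253 -0.0521  0.1578] zyaw 85.99 ydir [ 0.009 -0.002 -1.   ] xaxis [ 0.998 -0.07   0.009] F [ 0.09  0.73 -0.39] op 0.679 q [-0.36, -0.21, 2.23, 0.0, 1.11, -1.86]
W [252. 226.] 1391 z 0.0338 rect [421.3 -94.5] [10.1 76.5] 83.9
W [408. 227.] 3713 z 0.0334 rect [425.9  13.4] [42.9 70.1] 85.8
W [315. 203.] 1100 z 0.0284 rect [421.7 -51.3] [42.2 65.1] 85.9
W [160. 226.] 643 z 0.0356 rect [ 411.9 -156.8] [31.6 11.4] 16.2
W [283. 242.] 629 z 0.069 rect [420.6 -70.8] [ 2.8 64.1] 86.0
W [296. 242.] 1374 z 0.0678 rect [420.5 -63. ] [ 9.1 62.1] 85.9
W [318. 241.] 400 z 0.0681 rect [421.2 -49.4] [ 1.9 60.2] 86.0
W [330. 238.] 441 z 0.0674 rect [421.1 -42.6] [ 2.2 60.5] 85.9
W [348. 242.] 637 z 0.0689 rect [423.4 -31.6] [ 2.8 63.9] 85.8
W [307. 242.] 416 z 0.0684 rect [421.7 -56.3] [ 2.3 60.3] 85.9
W [338. 243.] 975 z 0.068 rect [423.9 -37.7] [ 5.7 62. ] 86.0
W [313. 241.] 342 z 0.0675 rect [423.3 -53.2] [ 1.8 59.9] 85.9
W [324. 244.] 407 z 0.0684 rect [423.4 -46.1] [ 2.2 60.7] 85.9
W [136. 242.] 1443 z 0.0684 rect [ 413.1 -161.5] [14.1 31.4] 86.2
k 0 turn [0.0004, -0.0003, 0.0048] shift [-0.0021, 0.0054, -0.1108] |t|deg 0.3 q [-0.36, -0.21, 2.23, 0.0, 1.11, -1.86]
k 180 turn [-0.0075, 3.1413, 0.0006] shift [-0.0021, 0.0054, -0.1108] |t|deg 180.0 q [-0.36, -0.21, 2.23, 0.0, 1.11, -1.86]
```

View pics/w5.png

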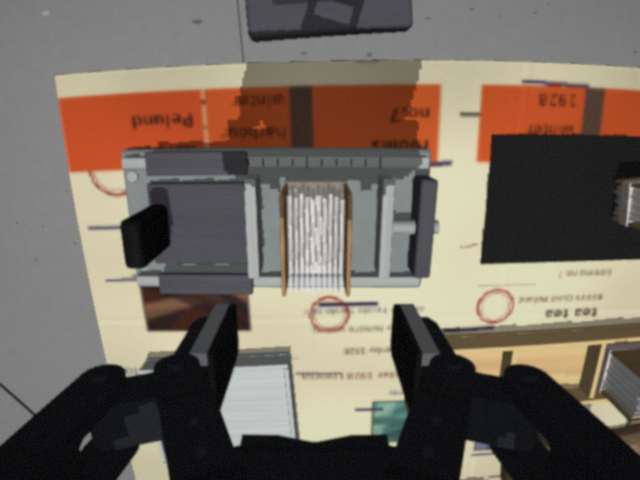

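The wrist view shows bundle 1 standing square between the plates, boards at columns 283 and 348. The handle top is at (145,235). Going to the handle.

Emit:
{"name": "jog_arm", "arguments": {
  "deltas": [
    [[0,0,0],[-0.001,0,-0.03],0.6],
    [[0,0,0],[-0.002,0,-0.06],0.6],
    [[0,0,0.005],[-0.002,0,-0.09],0.6],
    [[0,0,0.005],[-0.002,0.0,-0.11],0.6],
    [[0,0,0.005],[-0.002,0.01,-0.11],0.6],
    [[0,0,0.005],[-0.002,0.04,-0.11],0.6],
    [[0,0,0.005],[-0.002,0.06,-0.11],0.6],
    [[0,0,0.005],[-0.002,0.06,-0.11],0.6]
  ]
}}

```text
time: 7.37
eef_pos: [0.4098, -0.1577, 0.0885]
tcp_rot: [-0.704, 0.029, -0.021, 0.709]
contact_force: [-0.6, 0.2, -0.6]
opening: 0.602
```

```bash
python3 - <<'E'
from h import *
where()
goto(.4133,-.1617,.042,86)
E
```

```text
t 7.37 p [ 0.4098 -0.1577  0.0885] zyaw 85.96 ydir [-0.012  0.008 -1.   ] xaxis [ 0.997 -0.07  -0.012] F [-0.64  0.22 -0.64] op 0.602 q [-0.6, -0.06, 2.24, -0.0, 0.98, -2.1]
k 0 turn [-0.007, -0.0007, -0.0123] shift [0.0044, 0.0464, -0.004] |t|deg 0.8 q [-0.6, -0.06, 2.24, -0.0, 0.98, -2.1]
k 180 turn [0.0194, 3.1408, -0.011] shift [0.0044, 0.0464, -0.004] |t|deg 180.0 q [-0.6, -0.06, 2.24, -0.0, 0.98, -2.1]
```

Emit:
{"name": "jog_arm", "arguments": {
  "deltas": [
    [[-0.007,0,-0.012],[0.004,0.01,-0.004],0.6],
    [[-0.007,0,-0.012],[0.004,0.03,-0.004],0.6],
    [[-0.007,0,-0.012],[0.004,0.046,-0.004],0.6],
    [[-0.007,0,-0.012],[0.004,0.046,-0.004],0.6],
    [[-0.007,0,-0.012],[0.004,0.046,-0.004],0.6]
  ]
}}

```text
time: 7.78
eef_pos: [0.412, -0.1605, 0.0414]
tcp_rot: [-0.706, 0.026, -0.024, 0.707]
contact_force: [1.0, -0.1, 0.4]
opening: 0.6
```

Emit:
{"name": "jog_arm", "arguments": {
  "deltas": [
    [[0,0,0],[0,0,0],0.1],
    [[0,0,0],[0,0,0],0.1],
    [[0,0,0],[0,0,0],0.1],
    [[0,0,0],[0,0,0],0.1],
    [[0,0,0],[0,0,0],0.1],
    [[0,0,0],[0,0,0],0.1]
  ],
  "force": 30
}}

```text
time: 8.28
eef_pos: [0.4128, -0.1609, 0.0426]
tcp_rot: [-0.706, 0.025, -0.024, 0.707]
contact_force: [-0.6, 1.0, 6.9]
opening: 0.158
```

```bash
python3 - <<'E'
from h import *
where()
P=cloud(cam('wrist'))
rects(P,.028,.046,(.34,.5,-.12,.06),100,'W')
rects(P,.055,.08,(.34,.5,-.25,.06),100,'W')
E
```

```text
t 8.28 p [ 0.4128 -0.1609  0.0426] zyaw 85.98 ydir [-0.002  0.001 -1.   ] xaxis [ 0.998 -0.07  -0.002] F [-0.63  0.95  6.88] op 0.158 q [-0.6, 0.03, 2.26, 0.0, 0.86, -2.1]
W [477. 298.] 3280 z 0.0339 rect [415.2 -93.5] [ 8.9 64.1] 85.8
W [548. 293.] 4906 z 0.0368 rect [421.6 -52.3] [42.8 64.9] 86.0
W [595. 348.] 13989 z 0.0676 rect [421.9 -54.8] [38.2 65.1] 86.4
W [314. 346.] 7238 z 0.069 rect [ 409.3 -158.1] [34.5 34.6] 29.5
```

Emit:
{"name": "jog_arm", "arguments": {
  "deltas": [
    [[0,0,0],[0,0,0.004],0.1],
    [[0,0,0],[0,0,0.008],0.1],
    [[0,0,0],[0,0,0.012],0.1],
    [[0,0,0],[0,0,0.016],0.1],
    [[0,0,0],[0,0,0.02],0.1],
    [[0,0,0],[0,0,0.024],0.1],
    [[0,0,0],[0,0,0.028],0.1],
    [[0,0,0],[0,0,0.031],0.1],
    [[0,0,0],[0,0,0.034],0.1],
    [[0,0,0],[0,0,0.034],0.1]
  ]
}}

```text
time: 9.17
eef_pos: [0.4152, -0.1263, 0.0426]
tcp_rot: [-0.706, 0.025, -0.024, 0.707]
contact_force: [0.7, 1.1, 0.3]
opening: 0.155
```

```bash
python3 - <<'E'
from h import *
where()
P=cloud(cam('wrist','w6.png'))
rects(P,.028,.046,(.34,.5,-.12,.06),100,'W')
rects(P,.055,.08,(.34,.5,-.25,.06),100,'W')
rects(cloud(cam('scene')),.03,.045,(0.34,.5,-.23,.06),30,'S')
rects(cloud(cam('top')),.03,.045,(0.34,.5,-.23,.06),30,'T')
E
```

```text
t 9.17 p [ 0.4152 -0.1263  0.0426] zyaw 85.99 ydir [-0.001  0.002 -1.   ] xaxis [ 0.998 -0.07  -0.002] F [0.74 1.06 0.27] op 0.155 q [-0.53, 0.01, 2.28, 0.0, 0.86, -2.03]
W [507. 286.] 7368 z 0.0343 rect [419.7 -31.5] [63.9 64. ] 85.8
W [636. 366.] 134 z 0.0338 rect [454.1  20.8] [16.1  4.8] 12.1
W [574. 340.] 18899 z 0.0678 rect [423.3 -34.1] [44.1 64.6] 85.7
W [314. 346.] 7245 z 0.069 rect [ 411.3 -129.3] [34.5 34.2] 52.9
S [328. 337.] 205 z 0.0339 rect [427.1  20.9] [14.5 70.6] 84.3
S [350. 361.] 330 z 0.0351 rect [419.3 -32.3] [63.  63.1] 86.0
S [387. 389.] 40 z 0.0364 rect [ 403.2 -128.6] [ 6.9 15.9] 33.0
T [385. 315.] 163 z 0.0327 rect [428.2  23.3] [12.6 69.1] 86.0
T [398. 316.] 119 z 0.0332 rect [426.4  -3.7] [ 8.3 69.1] 86.0
T [402. 317.] 37 z 0.036 rect [426.7 -13.3] [ 1.8 59.9] 85.6
```

View pics/w6.png

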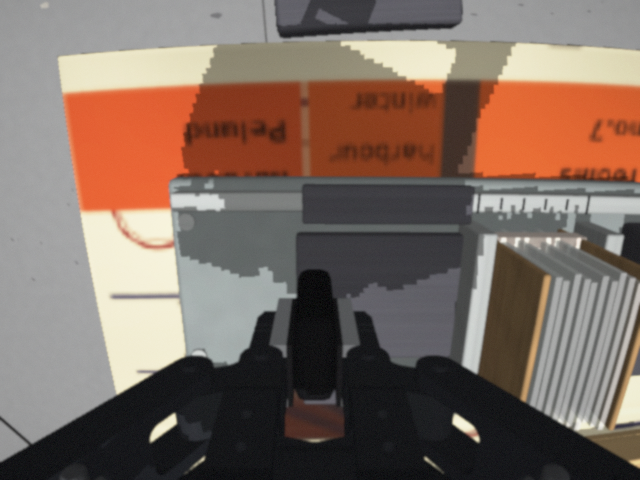

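Emit:
{"name": "jog_arm", "arguments": {
  "deltas": [
    [[0,0,0],[0,0,0.002],0.1],
    [[0,0,0],[0,0,0.004],0.1],
    [[0,0,0],[0,0,0.006],0.1],
    [[0,0,0],[0,0,0.008],0.1],
    [[0,0,0],[0,0,0.009],0.1],
    [[0,0,0],[0,0,0.01],0.1],
    [[0,0,0],[0,0,0.01],0.1]
  ]
}}

```text
time: 9.9
eef_pos: [0.4159, -0.1169, 0.0426]
tcp_rot: [-0.706, 0.025, -0.024, 0.707]
contact_force: [-1.4, -4.9, -2.3]
opening: 0.16
```

```bash
python3 - <<'E'
from h import *
where()
P=cloud(cam('wrist'))
rects(P,.055,.08,(.34,.5,-.25,.06),100,'W')
rects(cloud(cam('scene','s7.png')),.03,.045,(0.34,.5,-.23,.06),30,'S')
rects(cloud(cam('top')),.028,.045,(0.34,.5,-.23,.06),20,'T')
E
```

```text
t 9.9 p [ 0.4159 -0.1169  0.0426] zyaw 85.99 ydir [-0.001  0.001 -1.   ] xaxis [ 0.998 -0.07  -0.002] F [-1.37 -4.85 -2.28] op 0.16 q [-0.51, 0.0, 2.28, 0.0, 0.86, -2.01]
W [574. 340.] 18892 z 0.0678 rect [424.3 -24.8] [44.2 65.3] 85.6
W [314. 346.] 7238 z 0.069 rect [ 412.5 -114. ] [34.1 34.8] 28.2
S [328. 337.] 207 z 0.0338 rect [426.7  21.2] [13.3 70. ] 86.0
S [348. 359.] 300 z 0.0348 rect [418.3 -27.1] [57.3 61.3] 83.9
S [383. 386.] 32 z 0.0362 rect [ 403.1 -119.3] [ 6.2 14.3] 34.0
T [385. 315.] 179 z 0.033 rect [428.2  23.5] [12.9 69.2] 85.1
T [396. 316.] 162 z 0.0335 rect [426.7   2.4] [14.2 68.9] 85.1
```

Emit:
{"name": "jog_arm", "arguments": {
  "deltas": [
    [[0,0,0],[0,0,0.001],0.1],
    [[0,0,0],[0,0,0.001],0.1],
    [[0,0,0],[0,0,0.001],0.1],
    [[0,0,0],[0,0,0.001],0.1],
    [[0,0,0],[0,0,0.001],0.1],
    [[0,0,0],[0,0,0.001],0.1],
    [[0,0,0],[0,0,0.001],0.1],
    [[0,0,0],[0,0,0.001],0.1],
    [[0,0,0],[0,0,0.001],0.1],
    [[0,0,0],[0,0,0.001],0.1]
  ]
}}

```text
time: 10.88
eef_pos: [0.4159, -0.1165, 0.0427]
tcp_rot: [0.707, -0.025, 0.024, -0.707]
contact_force: [-1.0, -6.0, -1.7]
opening: 0.162
```

```bash
python3 - <<'E'
from h import *
where()
c=cam('scene'); cv2.imwrite('pics/s8.png',cv2.resize(c['pixels'][300:430,290:450],None,fx=4,fy=4,interpolation=cv2.INTER_CUBIC))
c=cam('top'); cv2.imwrite('pics/t8.png',cv2.resize(c['pixels'][285:355,370:490],None,fx=6,fy=6,interpolation=cv2.INTER_CUBIC))
rects(cloud(c),.028,.045,(0.34,.5,-.23,.06),20,'T')
E
```

```text
t 10.88 p [ 0.4159 -0.1165  0.0427] zyaw 86.0 ydir [-0.002 -0.    -1.   ] xaxis [ 0.998 -0.07  -0.002] F [-1.02 -6.   -1.69] op 0.162 q [-0.51, 0.0, 2.28, -0.0, 0.86, -2.01]
T [385. 315.] 191 z 0.0322 rect [427.8  18.5] [21.7 69.2] 85.4
T [396. 316.] 160 z 0.0337 rect [426.3   0.5] [ 9.6 69.2] 86.5
```

View pics/s8.png

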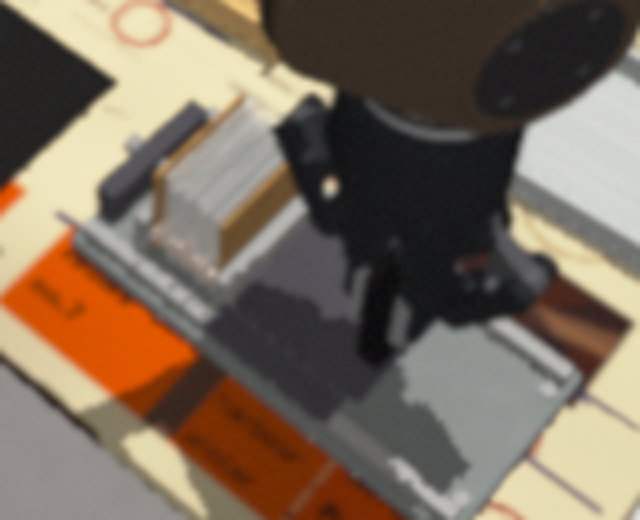

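View pics/t8.png

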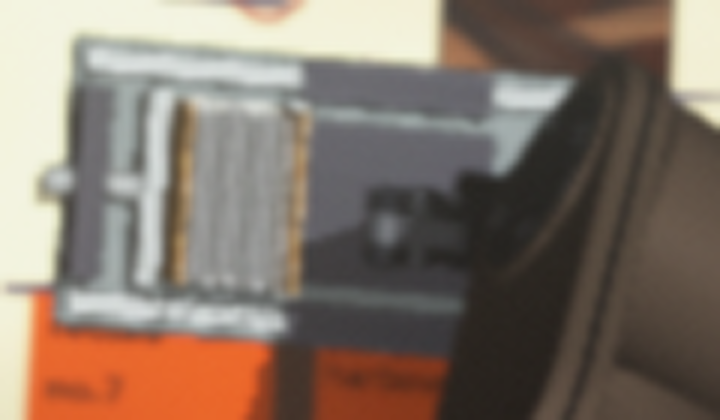

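Emit:
{"name": "jog_arm", "arguments": {
  "deltas": [
    [[0,0,0],[0,0,0.001],0.1],
    [[0,0,0],[0,0,0.002],0.1],
    [[0,0,0],[0,0,0.003],0.1],
    [[0,0,0],[0,0,0.003],0.1],
    [[0,0,0],[0,0,0.003],0.1],
    [[0,0,0],[0,0,0.003],0.1],
    [[0,0,0],[0,0,0.003],0.1],
    [[0,0,0],[0,0,0.003],0.1],
    [[0,0,0],[0,0,0.003],0.1],
    [[0,0,0],[0,0,0.003],0.1]
  ]
}}

```text
time: 11.82
eef_pos: [0.4161, -0.1144, 0.0427]
tcp_rot: [0.707, -0.025, 0.024, -0.706]
contact_force: [-1.1, -7.3, -1.6]
opening: 0.155
```

```bash
python3 - <<'E'
from h import *
where()
c=cam('top')
rects(cloud(c),.028,.045,(0.34,.5,-.23,.06),20,'T')
where()
E
```

```text
t 11.82 p [ 0.4161 -0.1144  0.0427] zyaw 86.01 ydir [-0.002 -0.002 -1.   ] xaxis [ 0.998 -0.07  -0.001] F [-1.15 -7.29 -1.59] op 0.155 q [-0.5, 0.0, 2.28, -0.0, 0.86, -2.0]
T [385. 315.] 192 z 0.0326 rect [428.5  28.5] [23.2 69. ] 86.4
T [395. 316.] 157 z 0.0337 rect [426.5   2.6] [ 9.  68.9] 85.4
t 11.87 p [ 0.4161 -0.1144  0.0427] zyaw 86.01 ydir [-0.002 -0.002 -1.   ] xaxis [ 0.998 -0.069 -0.001] F [-0.88 -6.84 -2.3 ] op 0.158 q [-0.5, 0.0, 2.28, -0.0, 0.86, -2.0]
```

Full: jaw ≈ 34 mm plus anvil ≈ 8 mm is about 42 mm, matching the 42 mm outline. Now I'll slide the jaw back open.

Emit:
{"name": "jog_arm", "arguments": {
  "deltas": [
    [[0,0,0],[0,0,-0.008],0.1],
    [[0,0,0],[0,0,-0.016],0.1],
    [[0,0,0],[0,0,-0.024],0.1],
    [[0,0,0],[0,0,-0.032],0.1],
    [[0,0,0],[0,0,-0.04],0.1],
    [[0,0,0],[0,0,-0.048],0.1],
    [[0,0,0],[0,0,-0.054],0.1],
    [[0,0,0],[0,0,-0.058],0.1],
    [[0,0,0],[0,0,-0.06],0.1],
    [[0,0,0],[0,0,-0.06],0.1]
  ]
}}

```text
time: 12.7
eef_pos: [0.4117, -0.175, 0.0427]
tcp_rot: [0.708, -0.025, 0.024, -0.706]
contact_force: [-0.4, -1.8, -2.0]
opening: 0.159
```

Emit:
{"name": "jog_arm", "arguments": {
  "deltas": [
    [[0,0,0],[0,0,0],0.6],
    [[0,0,0],[0,0,0],0.6],
    [[0,0,0],[0,0,0],0.6],
    [[0,0,0],[0,-0.02,0],0.6],
    [[0,0,0],[0,-0.05,0],0.6],
    [[0,0,0],[0,-0.08,0.02],0.6],
    [[0,0,0],[0,-0.11,0.05],0.6],
    [[0,0,0],[0,-0.11,0.08],0.6],
    [[0,0,0],[0,-0.11,0.11],0.6],
    [[0,0,0],[0,-0.11,0.14],0.6]
  ],
  "force": 50
}}

```text
time: 13.53
eef_pos: [0.4221, -0.0338, 0.1535]
tcp_rot: [0.708, -0.024, 0.025, -0.705]
contact_force: [0.8, -0.2, -1.3]
opening: 0.606
```

```bash
python3 - <<'E'
from h import *
where()
P=cloud(cam('wrist','w9.png'))
rects(P,.058,.08,(.34,.5,-.25,.06),100,'W')
rects(P,.028,.046,(.34,.5,-.25,.06),100,'P')
rects(cloud(cam('scene')),.05,.085,name='S')
E
```

```text
t 13.53 p [ 0.4221 -0.0338  0.1535] zyaw 86.01 ydir [ 0.001 -0.004 -1.   ] xaxis [ 0.998 -0.07   0.001] F [ 0.8  -0.2  -1.32] op 0.606 q [-0.32, -0.21, 2.24, -0.0, 1.11, -1.82]
W [290. 253.] 580 z 0.0691 rect [422.2 -48.9] [ 2.8 64.2] 85.9
W [308. 251.] 400 z 0.068 rect [421.5 -37.6] [ 1.9 60.5] 85.8
W [343. 253.] 1440 z 0.0678 rect [424.6 -17.4] [ 9.1 63.5] 85.8
W [356. 253.] 647 z 0.0689 rect [425.1  -9.6] [ 2.8 64.2] 86.0
W [297. 251.] 455 z 0.0684 rect [421.6 -44.5] [ 2.3 59.8] 85.8
W [326. 251.] 418 z 0.0679 rect [422.9 -27.5] [ 2.2 60.1] 85.8
W [303. 255.] 411 z 0.0675 rect [423.5 -41.1] [ 2.3 60.1] 85.8
W [314. 251.] 369 z 0.0685 rect [423.2 -34.2] [ 1.8 60.3] 85.9
W [331. 254.] 439 z 0.0684 rect [424.8 -24.3] [ 2.3 60.3] 85.8
W [320. 257.] 376 z 0.0675 rect [424.8 -31.1] [ 2.1 59.9] 85.5
W [ 87. 252.] 1395 z 0.0683 rect [ 412.5 -174.1] [14.5 32.2] 87.9
P [207. 236.] 1289 z 0.0337 rect [ 417.2 -107.2] [ 8.6 69.5] 85.4
P [341. 223.] 1586 z 0.0339 rect [424.3 -23.4] [51.2 70.1] 88.5
P [399. 237.] 1887 z 0.0334 rect [426.5  23.5] [16.4 70.1] 82.5
P [114. 236.] 650 z 0.0376 rect [ 411.4 -169.3] [32.2  9.8] 11.8
S [276. 235.] 209 z 0.0607 rect [555.  279.7] [33.9 66.3] 37.4
S [298. 246.] 483 z 0.0619 rect [566.6 214.9] [64.6 44.5] 88.4
S [197. 248.] 449 z 0.0599 rect [419.1 385.8] [65.9 43.5] 83.8
S [254. 285.] 456 z 0.0602 rect [419.5 212.1] [34.4 65.2] 3.1
S [350. 344.] 826 z 0.0677 rect [423.4 -30.9] [42.  64.2] 85.7
S [416. 394.] 210 z 0.0691 rect [ 411.4 -175.8] [14.5 31.9] 85.1
```

View pics/w9.png

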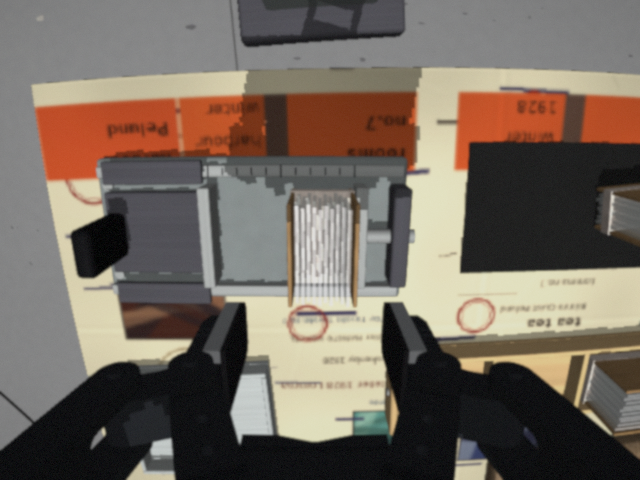

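```bash
python3 - <<'E'
from h import *
goto(.4235,-.0297,.0445,86)
E
```

```text
k 0 turn [0.0021, 0.0055, -0.0014] shift [0.0021, 0.1079, 0.0024] |t|deg 0.3 q [-0.31, -0.21, 2.24, -0.0, 1.11, -1.82]
k 180 turn [-0.0023, -3.1361, -0.0034] shift [0.0021, 0.1079, 0.0024] |t|deg 179.7 q [-0.31, -0.21, 2.24, -0.0, 1.11, -1.82]
```

Emit:
{"name": "jog_arm", "arguments": {
  "deltas": [
    [[0.002,0.005,0],[0.002,0.02,0.002],0.75],
    [[0.002,0.005,0],[0.002,0.05,0.002],0.75],
    [[0.002,0.005,0],[0.002,0.08,0.002],0.75],
    [[0.002,0.005,0],[0.002,0.1,0.002],0.75],
    [[0.002,0.005,0],[0.002,0.108,0.002],0.75],
    [[0.002,0.005,0],[0.002,0.108,0.002],0.75],
    [[0.002,0.005,0],[0.002,0.108,0.002],0.3],
    [[0.002,0.005,0],[0.002,0.108,0.002],0.2],
    [[0.002,0.005,0],[0.002,0.108,0.002],0.2],
    [[0.002,0.005,0],[0.002,0.108,0.002],0.2]
  ]
}}

```text
time: 14.47
eef_pos: [0.4249, -0.0307, 0.0461]
tcp_rot: [0.707, -0.024, 0.025, -0.706]
contact_force: [0.3, 0.1, 2.6]
opening: 0.48
```

Emit:
{"name": "jog_arm", "arguments": {
  "deltas": [
    [[0,0,0],[0,0,0],0.2],
    [[0,0,0],[0,0,0],0.2],
    [[0,0,0],[0,-0.02,0],0.2],
    [[0,0,0],[0,-0.05,0],0.2],
    [[0,0,0],[0,-0.08,0],0.2],
    [[0,0,0],[0,-0.1,0],0.2],
    [[0,0,0],[0,-0.12,0],0.2],
    [[0,0,0],[0,-0.12,0],0.2]
  ]
}}

```text
time: 15.13
eef_pos: [0.4272, -0.0313, 0.1706]
tcp_rot: [0.708, -0.02, 0.028, -0.705]
contact_force: [-0.1, 0.0, -0.5]
opening: 0.481
```

```bash
python3 - <<'E'
from h import *
where()
c=cam('wrist','w10.png')
# rack from top
c=cam('top','t10.png'); P=cloud(c)
rects(P,.055,.075,(.52,.62,0,.45),100,'F')
rects(P,.012,.05,(.5,.63,-.05,.45),100,'rackT')
rects(cloud(cam('scene')),.012,.05,(.5,.63,-.05,.45),100,'rackS')
E
```

```text
t 15.13 p [ 0.4272 -0.0313  0.1706] zyaw 86.05 ydir [ 0.011 -0.004 -1.   ] xaxis [ 0.998 -0.069  0.011] F [-0.1   0.04 -0.52] op 0.481 q [-0.31, -0.23, 2.22, -0.0, 1.14, -1.81]
F [259. 246.] 439 z 0.0619 rect [568.4 296.4] [63.9 41.9] 88.1
F [296. 248.] 440 z 0.0615 rect [567.9 217.3] [62.2 42.4] 87.7
rackT [295. 249.] 1280 z 0.0225 rect [566.6 218.2] [404.7  71.2] 88.3
rackS [289. 257.] 1339 z 0.0231 rect [565.8 245.1] [339.5  67.3] 88.4
```

View pics/w10.png

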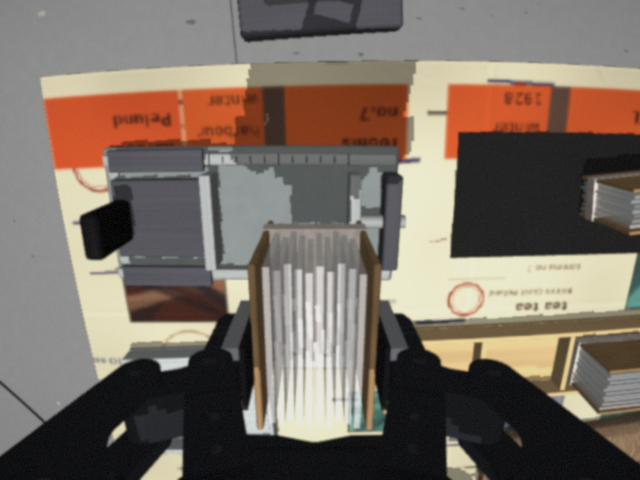

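```bash
python3 - <<'E'
from h import *
goto(.5612,.0606,.17,-2)
E
```

```text
k 0 turn [0.0001, 1.5365, 0.0012] shift [0.1308, -0.0052, 0.1002] |t|deg 88.0 q [-0.31, -0.23, 2.23, -0.0, 1.14, -1.81]
k 180 turn [0.0012, -1.6051, -0.0001] shift [0.1308, -0.0052, 0.1002] |t|deg 92.0 q [-0.31, -0.23, 2.23, -0.0, 1.14, -1.81]
```

Emit:
{"name": "jog_arm", "arguments": {
  "deltas": [
    [[0,0.12,0],[0.013,-0.003,0.01],0.2],
    [[0,0.24,0],[0.026,-0.005,0.02],0.2],
    [[0,0.36,0],[0.039,-0.005,0.03],0.2],
    [[0,0.48,0],[0.052,-0.005,0.04],0.2],
    [[0,0.6,0],[0.065,-0.005,0.05],0.2],
    [[0,0.72,0],[0.078,-0.005,0.06],0.2],
    [[0,0.84,0],[0.091,-0.005,0.07],0.2],
    [[0,0.96,0],[0.104,-0.005,0.08],0.2],
    [[0,1.08,0],[0.117,-0.005,0.09],0.2],
    [[0,1.2,0],[0.131,-0.005,0.1],0.2]
  ]
}}

```text
time: 16.12
eef_pos: [0.5603, 0.061, 0.1665]
tcp_rot: [0.569, -0.422, 0.42, -0.567]
contact_force: [-0.5, 0.0, -0.9]
opening: 0.487
```

```bash
python3 - <<'E'
from h import *
where()
goto(.5612,.0606,.15,-2)
E
```

```text
t 16.12 p [0.5603 0.061  0.1665] zyaw 16.94 ydir [-0.005 -0.001 -1.   ] xaxis [ 0.291 -0.957 -0.001] F [-0.55  0.03 -0.94] op 0.487 q [-0.07, 0.11, 1.91, -0.0, 1.13, -0.37]
k 0 turn [0.005, 0.3306, -0.0001] shift [0.0007, 0.0165, 0.0008] |t|deg 18.9 q [-0.07, 0.11, 1.91, -0.0, 1.13, -0.37]
k 180 turn [-0.0002, -2.811, -0.0071] shift [0.0007, 0.0165, 0.0008] |t|deg 161.1 q [-0.07, 0.11, 1.91, -0.0, 1.13, -0.37]
```

Emit:
{"name": "jog_arm", "arguments": {
  "deltas": [
    [[0.002,0.12,0],[0,0.004,0],0.2],
    [[0.005,0.24,0],[0,0.008,0],0.2],
    [[0.005,0.33,0],[0,0.012,0],0.2],
    [[0.005,0.33,0],[0,0.016,0],0.2],
    [[0.005,0.33,0],[0,0.016,0],0.2]
  ]
}}

```text
time: 16.53
eef_pos: [0.5584, 0.0611, 0.147]
tcp_rot: [-0.493, 0.51, -0.506, 0.491]
contact_force: [-0.5, -0.0, -0.9]
opening: 0.486
```

```bash
python3 - <<'E'
from h import *
where()
c=cam('wrist','w11.png'); P=cloud(c)
rects(P,.012,.035,(.5,.63,-.05,.45),100,'rackW')
rects(P,.056,.08,(.5,.63,-.05,.45),100,'filW')
rects(P,.085,.13,(.5,.63,-.05,.45),300,'bun')
E
```

```text
t 16.53 p [0.5584 0.0611 0.147 ] zyaw -1.83 ydir [-0.006  0.001 -1.   ] xaxis [-0.032 -0.999 -0.   ] F [-0.47 -0.01 -0.94] op 0.486 q [-0.07, 0.13, 1.93, 0.0, 1.1, -0.04]
rackW [322. 109.] 4990 z 0.0226 rect [562.9 135.6] [148.2  64.6] 88.1
rackW [321.  31.] 1036 z 0.0225 rect [565.4 195.4] [22.5 43.1] 87.5
filW [286.  11.] 147 z 0.0632 rect [545.9 191. ] [10.5  2.8] 87.8
filW [314.  10.] 105 z 0.0625 rect [560.4 191.6] [9.1 2.1] 87.7
filW [334.  11.] 108 z 0.0625 rect [570.5 190.8] [9.6 2.3] 85.7
filW [347.  10.] 312 z 0.0619 rect [577.1 190.9] [11.9  9. ] 85.5
filW [362.  11.] 159 z 0.0632 rect [585.1 189.9] [11.5  3. ] 86.5
bun [316. 243.] 1848 z 0.1286 rect [565.4  66.8] [40.8 68.3] 16.6
```

View pics/w11.png

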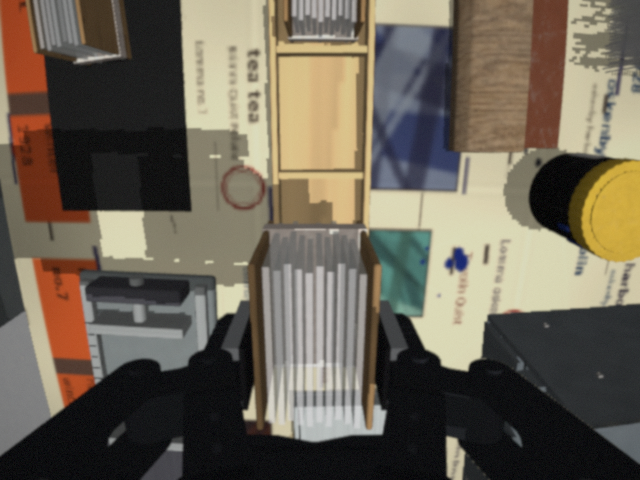

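```bash
python3 - <<'E'
from h import *
c=cam('wrist'); im=c['pixels']
cv2.imwrite('pics/w12.png',cv2.resize(im[30:240,240:400],None,fx=3.5,fy=2.8,interpolation=cv2.INTER_CUBIC))
g=im[30:230,300:340].astype(int).sum(2).mean(1)
print(np.round(g[::1]).astype(int).tolist())
print(onz(c,[(320,46),(320,174),(275,110),(368,110),(278,200),(368,200)],.021))
# top-view end plates
E
```

```text
[316, 323, 333, 347, 385, 458, 529, 554, 515, 409, 295, 267, 320, 389, 444, 488, 525, 539, 541, 542, 538, 505, 413, 284, 203, 224, 336, 456, 511, 522, 523, 524, 523, 523, 523, 522, 523, 523, 523, 523, 523, 523, 523, 522, 522, 522, 523, 522, 522, 523, 523, 524, 524, 524, 525, 525, 526, 525, 525, 526, 525, 526, 525, 526, 525, 525, 525, 525, 525, 525, 524, 525, 524, 525, 524, 525, 524, 524, 524, 524, 524, 524, 524, 523, 524, 524, 524, 523, 523, 523, 523, 523, 523, 522, 523, 523, 523, 524, 525, 526, 528, 528, 530, 529, 529, 528, 528, 528, 528, 528, 528, 528, 528, 528, 528, 528, 527, 527, 527, 527, 527, 526, 527, 526, 526, 526, 526, 526, 526, 525, 526, 525, 525, 525, 524, 525, 523, 508, 454, 357, 283, 339, 463, 534, 554, 555, 554, 545, 521, 497, 481, 473, 471, 471, 471, 471, 471, 472, 476, 482, 485, 486, 485, 484, 483, 481, 481, 479, 474, 462, 451, 432, 394, 367, 358, 358, 358, 358, 357, 358, 357, 359, 356, 358, 359, 358, 359, 359, 360, 359, 355, 345, 336, 320, 292, 275, 271, 290, 373, 465]
[[0.56419847 0.18059168 0.021     ]
 [0.56185378 0.10176666 0.021     ]
 [0.53456397 0.14329327 0.021     ]
 [0.59343919 0.14141541 0.021     ]
 [0.53331055 0.08539499 0.021     ]
 [0.59339873 0.08350166 0.021     ]]
```

View pics/w12.png

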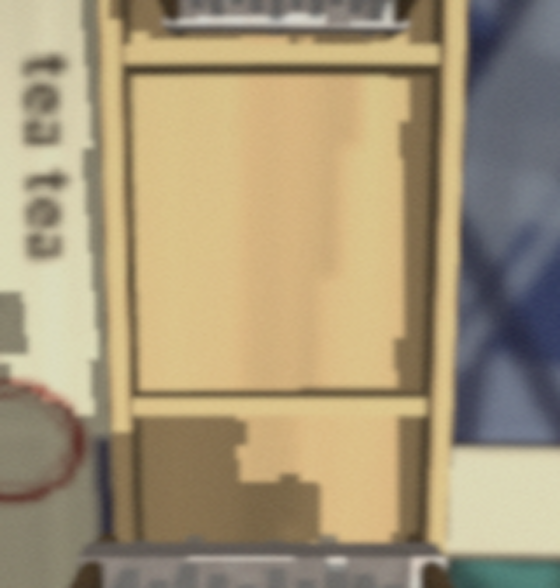

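```bash
python3 - <<'E'
from h import *
where()
goto(.5614,.0607,.041,-2)
E
```

```text
t 16.63 p [0.5594 0.061  0.1489] zyaw -1.87 ydir [-0.003  0.    -1.   ] xaxis [-0.033 -0.999 -0.   ] F [-1.1   0.01  0.14] op 0.486 q [-0.07, 0.13, 1.92, 0.0, 1.1, -0.04]
k 0 turn [0.0027, 0.0023, -0.0003] shift [0.0003, 0.1079, 0.0023] |t|deg 0.2 q [-0.07, 0.13, 1.92, 0.0, 1.1, -0.04]
k 180 turn [-0.0004, -3.1393, -0.0043] shift [0.0003, 0.1079, 0.0023] |t|deg 179.9 q [-0.07, 0.13, 1.92, 0.0, 1.1, -0.04]
```

Emit:
{"name": "jog_arm", "arguments": {
  "deltas": [
    [[0.002,0.002,0],[0,0.02,0.002],0.2],
    [[0.002,0.002,0],[0,0.04,0.002],0.2],
    [[0.002,0.002,0],[0,0.06,0.002],0.2],
    [[0.002,0.002,0],[0,0.072,0.002],0.2],
    [[0.002,0.002,0],[0,0.078,0.002],0.2],
    [[0.002,0.002,0],[0,0.078,0.002],0.2]
  ]
}}

```text
time: 17.13
eef_pos: [0.5602, 0.061, 0.0695]
tcp_rot: [-0.492, 0.509, -0.507, 0.491]
contact_force: [-0.7, -0.0, -1.3]
opening: 0.479
```

```bash
python3 - <<'E'
from h import *
where()
goto(.5614,.0607,.041,-2)
c=cam('wrist'); P=cloud(c); im=c['pixels']
cv2.imwrite('pics/w13.png',cv2.resize(im[100:450,200:440],None,fx=2,fy=1.7))
c=cam('scene'); cv2.imwrite('pics/s13.png',cv2.resize(c['pixels'][200:360,270:430],None,fx=3.5,fy=3.5,interpolation=cv2.INTER_CUBIC))
E
```

```text
t 17.13 p [0.5602 0.061  0.0695] zyaw -1.95 ydir [-0.004  0.    -1.   ] xaxis [-0.034 -0.999 -0.   ] F [-0.67 -0.02 -1.27] op 0.479 q [-0.07, 0.24, 1.96, 0.0, 0.95, -0.04]
k 0 turn [0.0037, 0.0008, -0.0003] shift [0.0002, 0.0285, 0.0013] |t|deg 0.2 q [-0.07, 0.24, 1.96, 0.0, 0.95, -0.04]
k 180 turn [-0.0005, -3.1408, -0.0057] shift [0.0002, 0.0285, 0.0013] |t|deg 180.0 q [-0.07, 0.24, 1.96, 0.0, 0.95, -0.04]
```

View pics/w13.png

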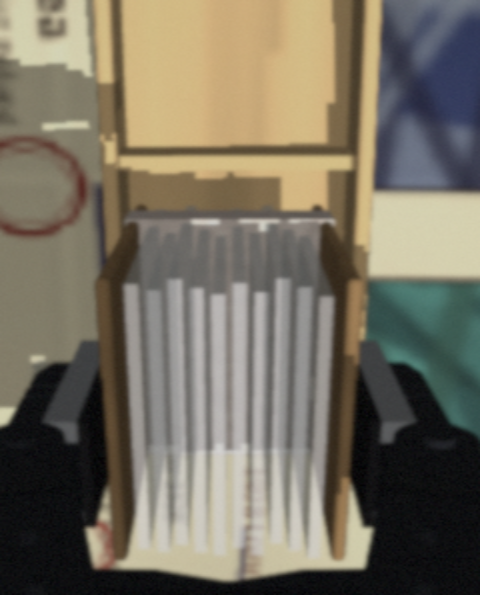

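View pics/s13.png

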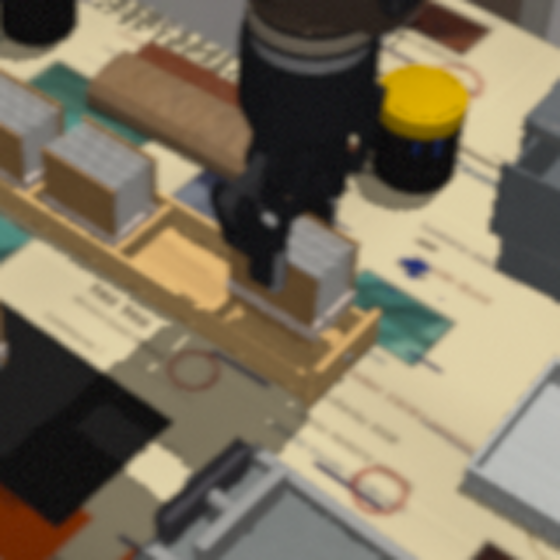

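Emit:
{"name": "jog_arm", "arguments": {
  "deltas": [
    [[0.003,0,0],[0,0.004,0.002],0.2],
    [[0.003,0,0],[0,0.01,0.002],0.2],
    [[0.003,0,0],[0,0.016,0.002],0.2],
    [[0.003,0,0],[0,0.022,0.002],0.2],
    [[0.003,0,0],[0,0.026,0.002],0.2],
    [[0.003,0,0],[0,0.028,0.002],0.2],
    [[0.003,0,0],[0,0.028,0.002],0.2]
  ]
}}

```text
time: 17.82
eef_pos: [0.5633, 0.0609, 0.0428]
tcp_rot: [0.491, -0.508, 0.509, -0.492]
contact_force: [-0.5, 1.1, -1.5]
opening: 0.482
```

```bash
python3 - <<'E'
from h import *
where()
c=cam('scene'); cv2.imwrite('pics/s14.png',cv2.resize(c['pixels'][200:360,270:430],None,fx=3.5,fy=3.5,interpolation=cv2.INTER_CUBIC))
E
```

```text
t 17.82 p [0.5633 0.0609 0.0428] zyaw -1.96 ydir [ 0.002  0.    -1.   ] xaxis [-0.034 -0.999 -0.   ] F [-0.53  1.08 -1.47] op 0.482 q [-0.07, 0.28, 1.96, 0.0, 0.89, -0.04]
```

View pics/s14.png

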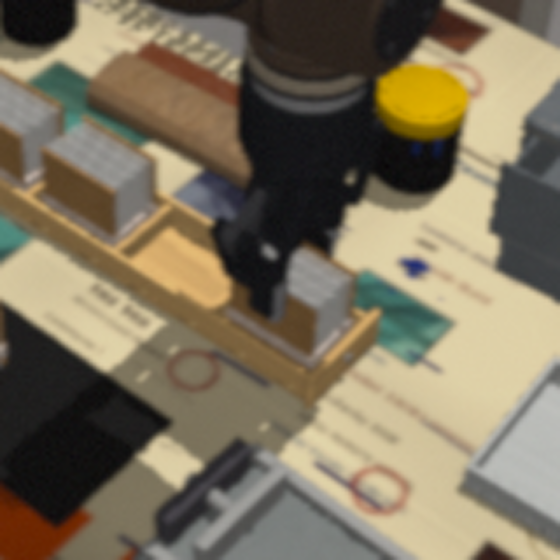

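Emit:
{"name": "jog_arm", "arguments": {
  "deltas": [
    [[0,0,0],[0,0.001,-0.001],0.2],
    [[0,0,0],[0,0.002,-0.001],0.2],
    [[0,0,0],[0,0.003,-0.001],0.2],
    [[0,0,0],[0,0.003,-0.001],0.2]
  ]
}}

```text
time: 18.2
eef_pos: [0.5627, 0.0609, 0.0404]
tcp_rot: [0.491, -0.508, 0.509, -0.492]
contact_force: [-0.1, -0.2, -1.1]
opening: 0.481
```

Emit:
{"name": "jog_arm", "arguments": {
  "deltas": [
    [[0,0,0],[0,0,0],0.7],
    [[0,0,0],[0,0,0],0.7],
    [[0,0,0],[0,0,0],0.7],
    [[0,0,0],[0,-0.015,0],0.7],
    [[0,0,0],[0,-0.04,0],0.7],
    [[0,0,0],[0,-0.07,0],0.7],
    [[0,0,0],[0,-0.1,0],0.7],
    [[0,0,0],[0,-0.11,0],0.9],
    [[0,0,0],[0,-0.12,0],1]
  ]
}}

```text
time: 18.95
eef_pos: [0.5633, 0.0609, 0.1625]
tcp_rot: [0.49, -0.507, 0.51, -0.493]
contact_force: [-0.4, 0.5, -0.9]
opening: 0.95
```

```bash
python3 - <<'E'
from h import *
where()
c=cam('wrist','w15.png'); P=cloud(c)
rects(cloud(cam('top')),.052,.075,(.34,.63,-.05,.6),100,'T')
rects(cloud(cam('scene')),.052,.075,(.34,.63,-.05,.6),100,'S')
E
```

```text
t 18.95 p [0.5633 0.0609 0.1625] zyaw -1.96 ydir [ 0.007 -0.    -1.   ] xaxis [-0.034 -0.999 -0.   ] F [-0.4   0.53 -0.86] op 0.95 q [-0.07, 0.11, 1.91, 0.0, 1.11, -0.04]
T [143. 235.] 139 z 0.0632 rect [588.  541.8] [ 3.6 81.8] 86.0
T [259. 246.] 482 z 0.0613 rect [568.5 296.4] [63.2 42.3] 87.9
T [296. 248.] 483 z 0.0614 rect [567.9 217.3] [62.5 42.3] 87.6
T [157. 301.] 358 z 0.0579 rect [448.8 508.3] [32.4 64.3] 22.8
T [213. 316.] 478 z 0.0596 rect [420.6 388.2] [63.7 42.1] 84.4
T [296. 317.] 333 z 0.0598 rect [420.6 213.8] [31.6 62.9] 1.1
S [203. 186.] 281 z 0.0638 rect [577.6 548.2] [ 50.  100.2] 52.0
S [173. 220.] 290 z 0.0583 rect [448.5 505.8] [37.8 65.1] 19.6
S [273. 231.] 427 z 0.0619 rect [567.5 294.2] [65.2 45.1] 89.4
S [298. 245.] 461 z 0.0622 rect [565.9 214.7] [63.  46.2] 86.0
S [197. 248.] 424 z 0.0602 rect [419.2 387.2] [68.8 43. ] 84.7
S [354. 279.] 564 z 0.0622 rect [560.8  58. ] [64.3 45. ] 86.9
S [254. 285.] 441 z 0.0602 rect [419.1 211.9] [34.3 66.3] 1.6
```

View pics/w15.png

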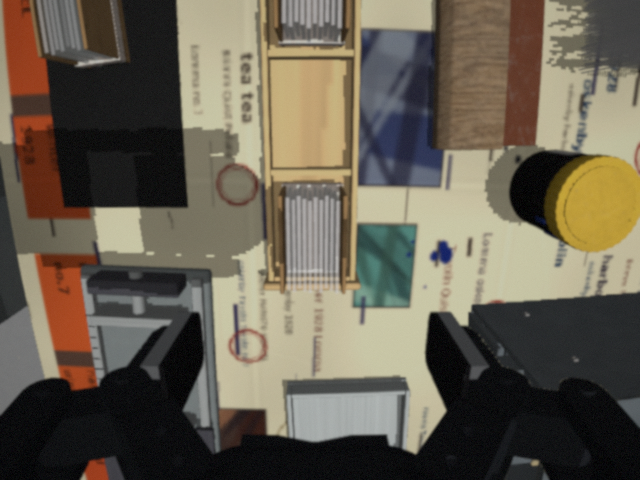

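```bash
python3 - <<'E'
from h import *
goto(.42,.213,.15,2.7)
E
```

```text
k 0 turn [-0.0028, -0.0814, -0.0001] shift [-0.1471, 0.0096, -0.1473] |t|deg 4.7 q [-0.07, 0.12, 1.91, 0.0, 1.11, -0.04]
k 180 turn [0.0002, 3.0602, -0.0043] shift [-0.1471, 0.0096, -0.1473] |t|deg 175.3 q [-0.07, 0.12, 1.91, 0.0, 1.11, -0.04]
```

Emit:
{"name": "jog_arm", "arguments": {
  "deltas": [
    [[0,-0.04,0],[-0.028,0,-0.028],1],
    [[0,-0.08,0],[-0.056,0,-0.056],1],
    [[-0.003,-0.081,0],[-0.084,0,-0.084],1],
    [[-0.003,-0.081,0],[-0.112,0.003,-0.112],1],
    [[-0.003,-0.081,0],[-0.135,0.006,-0.135],1],
    [[-0.003,-0.081,0],[-0.147,0.01,-0.147],1],
    [[-0.003,-0.081,0],[-0.147,0.01,-0.147],1],
    [[-0.003,-0.081,0],[-0.147,0.01,-0.147],1]
  ]
}}

```text
time: 19.77
eef_pos: [0.4187, 0.2129, 0.1475]
tcp_rot: [0.513, -0.488, 0.487, -0.511]
contact_force: [0.1, 0.4, -0.2]
opening: 1.002
```

```bash
python3 - <<'E'
from h import *
where()
c=cam('wrist','w16.png'); P=cloud(c)
rects(P,.052,.075,(.34,.5,.05,.45),200,'W')
goto(.42,.213,.034,2.7)
E
```

```text
t 19.77 p [0.4187 0.2129 0.1475] zyaw 2.8 ydir [-0.004 -0.001 -1.   ] xaxis [ 0.049 -0.999  0.001] F [ 0.1   0.36 -0.19] op 1.002 q [0.25, -0.08, 2.14, -0.0, 1.09, 0.21]
W [294. 247.] 542 z 0.0612 rect [404.8 213.3] [ 2.7 63.5] 2.9
W [324. 245.] 396 z 0.0595 rect [422.8 215.5] [ 1.9 60. ] 3.2
W [343. 247.] 546 z 0.0611 rect [434.1 214.4] [ 2.7 64.3] 2.9
W [313. 245.] 345 z 0.0599 rect [416.  214.1] [ 1.9 60.5] 3.4
W [302. 247.] 413 z 0.0605 rect [409.3 213.2] [ 2.3 60.3] 2.9
W [318. 249.] 398 z 0.0605 rect [419.3 212.9] [ 1.8 60.3] 2.9
W [330. 248.] 409 z 0.0599 rect [426.2 213.9] [ 2.3 60.4] 3.0
W [307. 249.] 402 z 0.0594 rect [412.7 211.7] [ 2.2 60.4] 2.9
W [336. 248.] 427 z 0.0604 rect [429.7 212.7] [ 2.3 60.1] 3.0
k 0 turn [0.0022, 0.0003, 0.0007] shift [-0.0006, 0.1143, 0.0004] |t|deg 0.1 q [0.25, -0.08, 2.14, -0.0, 1.09, 0.21]
k 180 turn [0.0012, -3.1413, -0.0035] shift [-0.0006, 0.1143, 0.0004] |t|deg 180.0 q [0.25, -0.08, 2.14, -0.0, 1.09, 0.21]
```

View pics/w16.png

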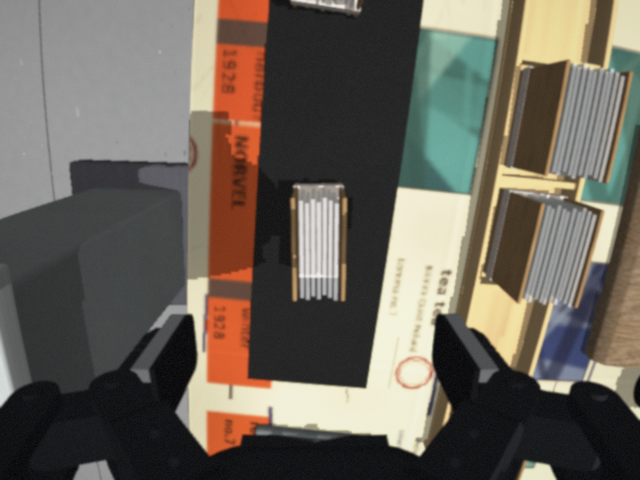

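Emit:
{"name": "jog_arm", "arguments": {
  "deltas": [
    [[0.002,0,0],[-0.001,0.03,0],1],
    [[0.002,0,0],[-0.001,0.06,0],1],
    [[0.002,0,0],[-0.001,0.09,0],1],
    [[0.002,0,0],[-0.001,0.11,0],1],
    [[0.002,0,0],[-0.001,0.114,0],1],
    [[0.002,0,0],[-0.001,0.114,0],0.5],
    [[0.002,0,0],[-0.001,0.114,0],0.2],
    [[0.002,0,0],[-0.001,0.114,0],0.1],
    [[0.002,0,0],[-0.001,0.114,0],0.1],
    [[0.002,0,0],[-0.001,0.114,0],0.1]
  ]
}}

```text
time: 20.65
eef_pos: [0.4211, 0.2137, 0.0361]
tcp_rot: [-0.511, 0.487, -0.489, 0.513]
contact_force: [-0.8, -0.2, -0.1]
opening: 0.366
```

Emit:
{"name": "jog_arm", "arguments": {
  "deltas": [
    [[0,0,0],[0,0,0],0.1],
    [[0,0,0],[0,0,0],0.1],
    [[0,0,0],[0,-0.02,0],0.1],
    [[0,0,0],[0,-0.05,0],0.1],
    [[0,0,0],[0,-0.08,0],0.1],
    [[0,0,0],[0,-0.11,0],0.1],
    [[0,0,0],[0,-0.13,0],0.1],
    [[0,0,0],[0,-0.13,0],0.1]
  ]
}}

```text
time: 21.32
eef_pos: [0.4237, 0.2147, 0.1716]
tcp_rot: [-0.508, 0.485, -0.491, 0.516]
contact_force: [0.7, 1.7, -1.0]
opening: 0.362
```

```bash
python3 - <<'E'
from h import *
where()
c=cam('wrist','w17.png')
goto(.4225,-.0525,.165,86)
E
```

```text
t 21.32 p [0.4237 0.2147 0.1716] zyaw 2.74 ydir [ 0.014  0.003 -1.   ] xaxis [ 0.048 -0.999 -0.002] F [ 0.73  1.68 -1.03] op 0.362 q [0.26, -0.11, 2.12, -0.0, 1.12, 0.21]
k 0 turn [-0.0085, -1.4533, 0.0058] shift [0.2665, 0.0032, -0.0124] |t|deg 83.3 q [0.26, -0.11, 2.12, -0.0, 1.12, 0.21]
k 180 turn [-0.006, 1.6883, -0.0088] shift [0.2665, 0.0032, -0.0124] |t|deg 96.7 q [0.26, -0.11, 2.12, -0.0, 1.12, 0.21]
```

View pics/w17.png

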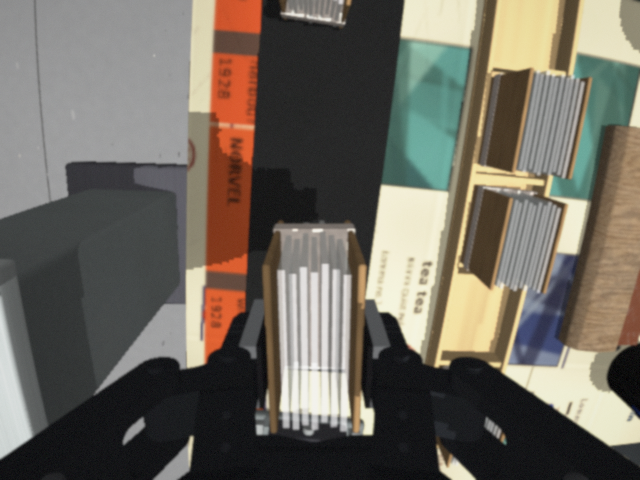

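Emit:
{"name": "jog_arm", "arguments": {
  "deltas": [
    [[0,-0.12,0],[0.025,0,-0.001],0.1],
    [[0,-0.24,0],[0.05,0,-0.002],0.1],
    [[0,-0.36,0],[0.075,0,-0.004],0.1],
    [[0,-0.48,0],[0.1,0,-0.006],0.1],
    [[0,-0.6,0],[0.13,0,-0.008],0.1],
    [[0,-0.72,0],[0.16,0,-0.01],0.1],
    [[0,-0.84,0],[0.19,0,-0.012],0.1],
    [[0,-0.96,0],[0.22,0,-0.012],0.1],
    [[0,-1.08,0],[0.25,0,-0.012],0.1],
    [[0,-1.2,0],[0.266,0.003,-0.012],0.1]
  ]
}}

```text
time: 22.2
eef_pos: [0.4218, -0.054, 0.1633]
tcp_rot: [-0.695, 0.121, -0.125, 0.697]
contact_force: [0.9, 0.7, -1.7]
opening: 0.363
```

```bash
python3 - <<'E'
from h import *
where()
goto(.4225,-.0525,.11,86)
E
```

```text
t 22.2 p [ 0.4218 -0.054   0.1633] zyaw 69.94 ydir [ 0.007  0.002 -1.   ] xaxis [ 0.939 -0.343  0.006] F [ 0.86  0.68 -1.72] op 0.363 q [-0.37, -0.23, 2.23, 0.0, 1.13, -1.59]
k 0 turn [-0.0032, -0.2802, 0.0063] shift [-0.0001, 0.0533, 0.0014] |t|deg 16.1 q [-0.37, -0.23, 2.23, 0.0, 1.13, -1.59]
k 180 turn [-0.009, 2.8613, -0.0046] shift [-0.0001, 0.0533, 0.0014] |t|deg 163.9 q [-0.37, -0.23, 2.23, 0.0, 1.13, -1.59]
```

Emit:
{"name": "jog_arm", "arguments": {
  "deltas": [
    [[0,-0.12,0],[0,0.005,0.001],0.1],
    [[-0.003,-0.24,0.006],[0,0.015,0.001],0.1],
    [[-0.003,-0.28,0.006],[0,0.03,0.001],0.1],
    [[-0.003,-0.28,0.006],[0,0.045,0.001],0.1],
    [[-0.003,-0.28,0.006],[0,0.06,0.001],0.1],
    [[-0.003,-0.28,0.006],[0,0.07,0.001],0.1],
    [[-0.003,-0.28,0.006],[0,0.076,0.001],0.1],
    [[-0.003,-0.28,0.006],[0,0.076,0.001],0.1]
  ]
}}

```text
time: 22.87
eef_pos: [0.4208, -0.0521, 0.0848]
tcp_rot: [-0.706, 0.026, -0.023, 0.707]
contact_force: [-0.4, 0.6, -1.8]
opening: 0.367
```

```bash
python3 - <<'E'
from h import *
where()
c=cam('wrist','w18.png')
c=cam('scene'); cv2.imwrite('pics/s18.png',cv2.resize(c['pixels'][280:450,270:470],None,fx=3,fy=3))
goto(.4225,-.0525,.0435,86)
E
```

```text
t 22.87 p [ 0.4208 -0.0521  0.0848] zyaw 85.99 ydir [-0.005  0.002 -1.   ] xaxis [ 0.998 -0.07  -0.005] F [-0.43  0.6  -1.84] op 0.367 q [-0.36, -0.1, 2.28, 0.0, 0.96, -1.86]
k 0 turn [-0.0003, -0.0001, -0.0003] shift [-0.0001, 0.0436, 0.0003] |t|deg 0.0 q [-0.36, -0.1, 2.28, 0.0, 0.96, -1.86]
k 180 turn [0.0005, 3.1415, -0.0005] shift [-0.0001, 0.0436, 0.0003] |t|deg 180.0 q [-0.36, -0.1, 2.28, 0.0, 0.96, -1.86]
```

View pics/s18.png

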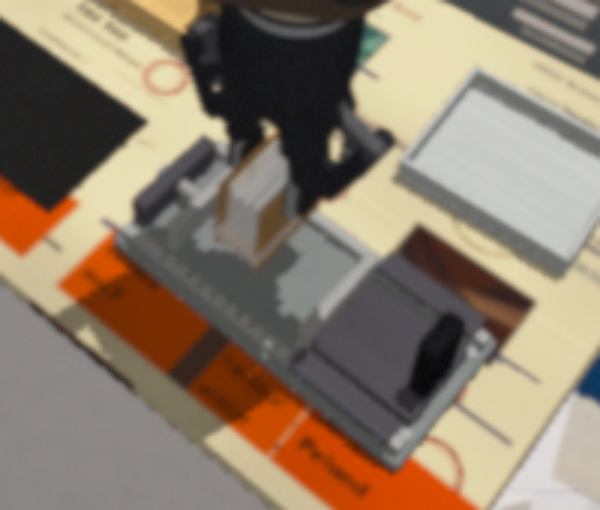

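Emit:
{"name": "jog_arm", "arguments": {
  "deltas": [
    [[0,0,0],[0,0.012,0],0.1],
    [[0,0,0],[0,0.024,0],0.1],
    [[0,0,0],[0,0.034,0],0.1],
    [[0,0,0],[0,0.04,0],0.1],
    [[0,0,0],[0,0.042,0],0.1],
    [[0,0,0],[0,0.0435,0],0.1],
    [[0,0,0],[0,0.0435,0],0.1]
  ]
}}

```text
time: 23.55
eef_pos: [0.4231, -0.053, 0.0443]
tcp_rot: [-0.707, 0.025, -0.025, 0.707]
contact_force: [-0.5, 0.3, -1.8]
opening: 0.364
```

Emit:
{"name": "jog_arm", "arguments": {
  "deltas": [
    [[0,0,0],[0,0.0005,0],0.1],
    [[0,0,0],[0,0.0005,0],0.6],
    [[0,0,0],[0,0,0],0.6],
    [[0,0,0],[0,0,0],0.6],
    [[0,0,0],[0,-0.01,0],0.6],
    [[0,0,0],[0,-0.04,0],0.6],
    [[0,0,0],[0,-0.07,0],0.6],
    [[0,0,0],[0,-0.1,0],0.6],
    [[0,0,0],[0,-0.11,0],0.6],
    [[0,0,0],[0,-0.11,0],0.6]
  ]
}}

```text
time: 24.38
eef_pos: [0.4254, -0.0538, 0.1584]
tcp_rot: [0.708, -0.022, 0.028, -0.706]
contact_force: [0.0, -0.2, -0.3]
opening: 0.6
```

```bash
python3 - <<'E'
from h import *
where()
c=cam('wrist','w19.png'); P=cloud(c)
rects(P,.058,.08,(.34,.5,-.25,.06),100,'W')
rects(P,.028,.046,(.34,.5,-.25,.06),100,'P')
goto(.4122,-.1755,.11,86)
E
```

```text
t 24.38 p [ 0.4254 -0.0538  0.1584] zyaw 86.01 ydir [ 0.008 -0.003 -1.   ] xaxis [ 0.998 -0.07   0.009] F [ 0.05 -0.23 -0.28] op 0.6 q [-0.36, -0.21, 2.23, 0.0, 1.12, -1.86]
W [291. 243.] 556 z 0.0692 rect [421.2 -67.8] [ 2.8 63.6] 86.4
W [321. 241.] 341 z 0.0675 rect [421.1 -49.7] [ 2.  60.5] 86.8
W [340. 243.] 549 z 0.0691 rect [422.8 -38.5] [ 2.8 63.2] 86.4
W [310. 241.] 383 z 0.068 rect [421.2 -56.5] [ 2.2 60.3] 86.5
W [299. 243.] 441 z 0.0684 rect [421.7 -63.4] [ 2.3 60.4] 86.4
W [315. 245.] 393 z 0.0686 rect [423.2 -53.2] [ 1.9 60.4] 86.0
W [327. 243.] 393 z 0.0681 rect [422.7 -46.6] [ 2.  60.2] 86.3
W [304. 245.] 397 z 0.0675 rect [423.3 -60.1] [ 2.3 59.9] 86.2
W [332. 247.] 410 z 0.0686 rect [424.5 -43.1] [ 2.3 60.3] 86.4
W [119. 241.] 1340 z 0.0684 rect [ 412.5 -174.2] [14.3 31.9] 86.0
P [236. 226.] 1324 z 0.0339 rect [ 417.4 -107.2] [ 8.7 70.5] 86.0
P [388. 226.] 1327 z 0.034 rect [424.9  -1.4] [13.6 70.1] 86.0
P [427. 228.] 1865 z 0.0334 rect [426.9  21.9] [18.3 69.9] 89.1
P [314. 209.] 679 z 0.0354 rect [421.7 -53.1] [31.5 63.6] 86.1
P [335. 230.] 140 z 0.0344 rect [424.8 -40.2] [ 0.8 58.1] 86.4
P [143. 226.] 542 z 0.0379 rect [ 411.3 -169.3] [31.9  9.7] 11.2
k 0 turn [0.0011, 0.0001, 0.0041] shift [-0.0034, 0.0459, -0.1227] |t|deg 0.2 q [-0.36, -0.21, 2.23, 0.0, 1.11, -1.86]
k 180 turn [0.0065, -3.1415, -0.0017] shift [-0.0034, 0.0459, -0.1227] |t|deg 180.0 q [-0.36, -0.21, 2.23, 0.0, 1.11, -1.86]
```

View pics/w19.png

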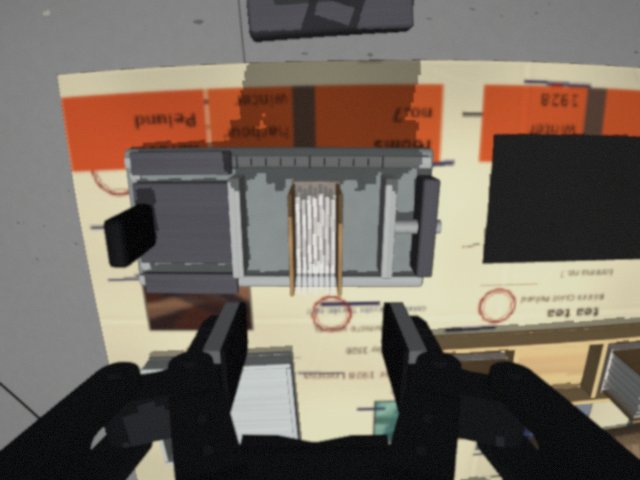

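Emit:
{"name": "jog_arm", "arguments": {
  "deltas": [
    [[0,0,0],[-0.001,0,-0.03],0.6],
    [[0,0,0],[-0.002,0,-0.06],0.6],
    [[0,0,0.004],[-0.003,0,-0.09],0.6],
    [[0,0,0.004],[-0.003,0.0,-0.115],0.6],
    [[0,0,0.004],[-0.003,0.01,-0.123],0.6],
    [[0,0,0.004],[-0.003,0.025,-0.123],0.6],
    [[0,0,0.004],[-0.003,0.045,-0.123],0.6],
    [[0,0,0.004],[-0.003,0.05,-0.123],0.6]
  ]
}}

```text
time: 25.1
eef_pos: [0.4094, -0.1735, 0.1006]
tcp_rot: [-0.705, 0.028, -0.022, 0.708]
contact_force: [-0.6, 0.7, -0.3]
opening: 0.601
```

```bash
python3 - <<'E'
from h import *
where()
goto(.4123,-.1750,.042,86)
E
```

```text
t 25.1 p [ 0.4094 -0.1735  0.1006] zyaw 85.96 ydir [-0.008  0.005 -1.   ] xaxis [ 0.997 -0.07  -0.008] F [-0.65  0.74 -0.33] op 0.601 q [-0.63, -0.07, 2.22, -0.0, 1.0, -2.13]
k 0 turn [-0.0045, -0.0007, -0.0082] shift [0.0035, 0.0585, -0.0016] |t|deg 0.5 q [-0.63, -0.07, 2.22, -0.0, 1.0, -2.13]
k 180 turn [0.0128, 3.1409, -0.0071] shift [0.0035, 0.0585, -0.0016] |t|deg 180.0 q [-0.63, -0.07, 2.22, -0.0, 1.0, -2.13]
```

Emit:
{"name": "jog_arm", "arguments": {
  "deltas": [
    [[-0.004,0,-0.008],[0.003,0.015,-0.002],0.6],
    [[-0.004,0,-0.008],[0.003,0.035,-0.002],0.6],
    [[-0.004,0,-0.008],[0.003,0.052,-0.002],0.6],
    [[-0.004,0,-0.008],[0.003,0.058,-0.002],0.6],
    [[-0.004,0,-0.008],[0.003,0.058,-0.002],0.6],
    [[-0.004,0,-0.008],[0.003,0.058,-0.002],0.1],
    [[-0.004,0,-0.008],[0.003,0.058,-0.002],0.1],
    [[-0.004,0,-0.008],[0.003,0.058,-0.002],0.1],
    [[-0.004,0,-0.008],[0.003,0.058,-0.002],0.1],
    [[-0.004,0,-0.008],[0.003,0.058,-0.002],0.1]
  ],
  "force": 30
}}

```text
time: 25.93
eef_pos: [0.4127, -0.1759, 0.0438]
tcp_rot: [0.707, -0.024, 0.026, -0.706]
contact_force: [0.5, 1.7, 4.2]
opening: 0.159
```

```bash
python3 - <<'E'
from h import *
where()
E
```

```text
t 25.93 p [ 0.4127 -0.1759  0.0438] zyaw 85.94 ydir [ 0.002 -0.001 -1.   ] xaxis [ 0.997 -0.071  0.002] F [0.52 1.68 4.21] op 0.159 q [-0.63, 0.04, 2.25, 0.0, 0.86, -2.13]
```

Emit:
{"name": "jog_arm", "arguments": {
  "deltas": [
    [[0,0,0],[0,0,0.006],0.1],
    [[0,0,0],[0,0,0.013],0.1],
    [[0,0,0],[0,0,0.02],0.1],
    [[0,0,0],[0,0,0.027],0.1],
    [[0,0,0],[0,0,0.034],0.1],
    [[0,0,0],[0,0,0.041],0.1],
    [[0,0,0],[0,0,0.048],0.1],
    [[0,0,0],[0,0,0.054],0.1],
    [[0,0,0],[0,0,0.058],0.1],
    [[0,0,0],[0,0,0.058],0.1]
  ]
}}

```text
time: 26.77
eef_pos: [0.4169, -0.1168, 0.0438]
tcp_rot: [-0.706, 0.024, -0.026, 0.707]
contact_force: [1.5, 1.5, -0.4]
opening: 0.157
```

```bash
python3 - <<'E'
from h import *
where()
P=cloud(cam('top')); rects(P,.028,.045,(0.34,.5,-.23,.06),20,'T')
where()
E
```

```text
t 26.77 p [ 0.4169 -0.1168  0.0438] zyaw 85.96 ydir [ 0.002  0.001 -1.   ] xaxis [ 0.998 -0.07   0.002] F [ 1.48  1.48 -0.41] op 0.157 q [-0.51, 0.0, 2.28, 0.0, 0.86, -2.01]
T [385. 315.] 180 z 0.0329 rect [428.2  23.1] [12.3 69.1] 86.0
T [397. 316.] 134 z 0.0334 rect [426.4  -3.9] [ 9.4 69.2] 85.3
T [402. 315.] 47 z 0.0347 rect [427.3 -13.9] [ 4.7 64. ] 82.6
t 26.82 p [ 0.4169 -0.117   0.0438] zyaw 85.95 ydir [ 0.002  0.001 -1.   ] xaxis [ 0.997 -0.071  0.002] F [1.3  1.93 0.26] op 0.156 q [-0.51, 0.0, 2.28, 0.0, 0.86, -2.01]
```

Emit:
{"name": "jog_arm", "arguments": {
  "deltas": [
    [[0,0,0],[0,0,0.003],0.1],
    [[0,0,0],[0,0,0.006],0.1],
    [[0,0,0],[0,0,0.008],0.1],
    [[0,0,0],[0,0,0.01],0.1],
    [[0,0,0],[0,0,0.012],0.1],
    [[0,0,0],[0,0,0.013],0.1],
    [[0,0,0],[0,0,0.013],0.1],
    [[0,0,0],[0,0,0.013],0.1],
    [[0,0,0],[0,0,0.013],0.1]
  ]
}}

```text
time: 27.57
eef_pos: [0.4178, -0.1049, 0.0438]
tcp_rot: [0.707, -0.024, 0.026, -0.706]
contact_force: [-0.7, -5.8, -2.5]
opening: 0.16
```

```bash
python3 - <<'E'
from h import *
where()
c=cam('top'); cv2.imwrite('pics/t20.png',cv2.resize(c['pixels'][285:355,370:490],None,fx=6,fy=6,interpolation=cv2.INTER_CUBIC))
P=cloud(c); rects(P,.028,.045,(0.34,.5,-.23,.06),20,'T')
P=cloud(cam('wrist')); rects(P,.055,.08,(.34,.5,-.25,.06),100,'W')
where()
E
```

```text
t 27.57 p [ 0.4178 -0.1049  0.0438] zyaw 85.97 ydir [ 0.002 -0.001 -1.   ] xaxis [ 0.998 -0.07   0.002] F [-0.71 -5.76 -2.54] op 0.16 q [-0.48, -0.0, 2.29, 0.0, 0.86, -1.98]
T [385. 315.] 187 z 0.0324 rect [428.3  25.5] [17.  69.2] 85.9
T [395. 316.] 158 z 0.0334 rect [426.3   2.1] [ 9. 69.] 85.6
W [564. 336.] 15778 z 0.0678 rect [424.9 -17.7] [33.8 64.4] 85.8
W [314. 340.] 6519 z 0.0688 rect [ 413.2 -107.6] [34.  33.5] 51.3
t 27.67 p [ 0.4178 -0.1049  0.0438] zyaw 85.98 ydir [ 0.002 -0.001 -1.   ] xaxis [ 0.998 -0.07   0.002] F [-1.   -5.73 -3.46] op 0.159 q [-0.48, -0.0, 2.29, 0.0, 0.86, -1.98]
```

View pics/t20.png

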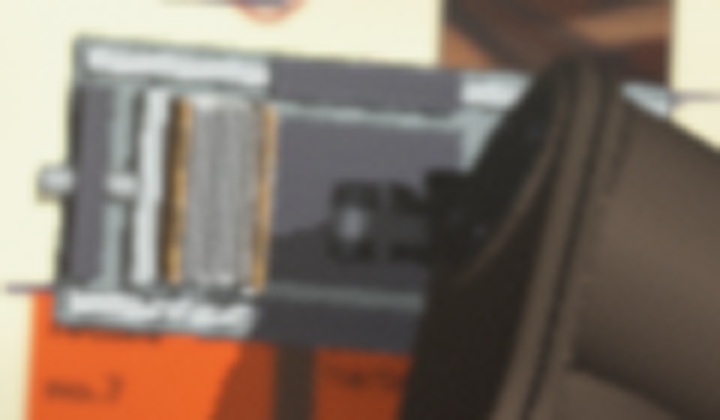

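Emit:
{"name": "jog_arm", "arguments": {
  "deltas": [
    [[0,0,0],[0,0,0.001],0.1],
    [[0,0,0],[0,0,0.002],0.1],
    [[0,0,0],[0,0,0.002],0.1],
    [[0,0,0],[0,0,0.002],0.1],
    [[0,0,0],[0,0,0.002],0.1],
    [[0,0,0],[0,0,0.002],0.1],
    [[0,0,0],[0,0,0.002],0.1],
    [[0,0,0],[0,0,0.002],0.1],
    [[0,0,0],[0,0,0.002],0.1],
    [[0,0,0],[0,0,0.002],0.1]
  ]
}}

```text
time: 28.5
eef_pos: [0.4178, -0.1042, 0.0438]
tcp_rot: [0.708, -0.024, 0.025, -0.705]
contact_force: [-1.2, -7.8, -2.7]
opening: 0.161
```

Emit:
{"name": "jog_arm", "arguments": {
  "deltas": [
    [[0,0,0],[0,0,-0.006],0.1],
    [[0,0,0],[0,0,-0.014],0.1],
    [[0,0,0],[0,0,-0.022],0.1],
    [[0,0,0],[0,0,-0.03],0.1],
    [[0,0,0],[0,0,-0.038],0.1],
    [[0,0,0],[0,0,-0.046],0.1],
    [[0,0,0],[0,0,-0.054],0.1],
    [[0,0,0],[0,0,-0.062],0.1],
    [[0,0,0],[0,0,-0.068],0.1],
    [[0,0,0],[0,0,-0.071],0.1]
  ]
}}

```text
time: 29.33
eef_pos: [0.4126, -0.1758, 0.0439]
tcp_rot: [0.708, -0.024, 0.026, -0.706]
contact_force: [2.1, 1.3, -2.7]
opening: 0.157
```

Emit:
{"name": "jog_arm", "arguments": {
  "deltas": [
    [[0,0,0],[0,0,0],0.1],
    [[0,0,0],[0,0,0],0.6],
    [[0,0,0],[0,0,0],0.6],
    [[0,0,0],[0,-0.02,0],0.6],
    [[0,0,0],[0,-0.05,0],0.6],
    [[0,0,0],[0,-0.08,0.02],0.6],
    [[0,0,0],[0,-0.11,0.05],0.6],
    [[0,0,0],[0,-0.11,0.08],0.6],
    [[0,0,0],[0,-0.11,0.11],0.6],
    [[0,0,0],[0,-0.11,0.14],0.6]
  ],
  "force": 50
}}

```text
time: 30.17
eef_pos: [0.4228, -0.0348, 0.1549]
tcp_rot: [0.708, -0.023, 0.026, -0.705]
contact_force: [-0.3, -1.2, -0.6]
opening: 0.601
```

```bash
python3 - <<'E'
from h import *
where()
P=cloud(cam('wrist','w21.png'))
rects(P,.058,.08,(.34,.5,-.25,.06),100,'W')
rects(P,.028,.046,(.34,.5,-.25,.06),100,'P')
rects(cloud(cam('scene')),.05,.085,name='S')
goto(.4245,-.0245,.044,86)
E
```

```text
t 30.17 p [ 0.4228 -0.0348  0.1549] zyaw 85.96 ydir [ 0.004 -0.005 -1.   ] xaxis [ 0.998 -0.07   0.005] F [-0.32 -1.21 -0.55] op 0.601 q [-0.32, -0.22, 2.24, -0.0, 1.11, -1.82]
W [309. 251.] 436 z 0.0694 rect [423.1 -38.4] [ 2.3 63.4] 85.8
W [359. 251.] 650 z 0.069 rect [425.5  -8.9] [ 2.9 64.2] 85.9
W [328. 250.] 411 z 0.068 rect [423.5 -27. ] [ 2.3 60.5] 85.8
W [346. 252.] 1444 z 0.0678 rect [425.  -16.8] [ 9.2 63.4] 85.9
W [317. 249.] 327 z 0.0685 rect [424.  -33.6] [ 1.8 60.8] 85.8
W [323. 254.] 401 z 0.0675 rect [425.9 -30.6] [ 2.2 60.6] 85.8
W [334. 253.] 431 z 0.0685 rect [425.2 -23.7] [ 2.3 59.8] 85.9
W [ 87. 250.] 1376 z 0.0683 rect [ 411.9 -175.5] [14.7 31.4] 85.6
P [207. 234.] 1296 z 0.0337 rect [ 417.6 -108.6] [ 8.6 70.2] 85.3
P [346. 221.] 1355 z 0.0338 rect [424.2 -15.8] [45.1 69.7] 88.5
P [401. 234.] 1905 z 0.0334 rect [426.9  24.8] [16.2 70.5] 86.0
P [114. 235.] 654 z 0.0375 rect [ 411.2 -170.5] [32.1  9.2] 10.9
S [276. 235.] 215 z 0.0611 rect [557.6 278.4] [35.3 63.3] 43.5
S [298. 246.] 481 z 0.0619 rect [566.8 214.9] [64.5 45.2] 88.5
S [197. 248.] 448 z 0.06 rect [419.5 386.2] [64.9 43.3] 84.6
S [348. 342.] 659 z 0.0676 rect [425.2 -25.9] [33.3 65.5] 87.3
S [417. 394.] 212 z 0.0693 rect [ 411.4 -177.4] [14.5 31.3] 85.0
k 0 turn [0.0033, 0.0047, 0.0022] shift [0.0017, 0.1097, 0.0088] |t|deg 0.4 q [-0.32, -0.22, 2.24, -0.0, 1.11, -1.82]
k 180 turn [0.0035, -3.1368, -0.0052] shift [0.0017, 0.1097, 0.0088] |t|deg 179.7 q [-0.32, -0.22, 2.24, -0.0, 1.11, -1.82]
```

View pics/w21.png

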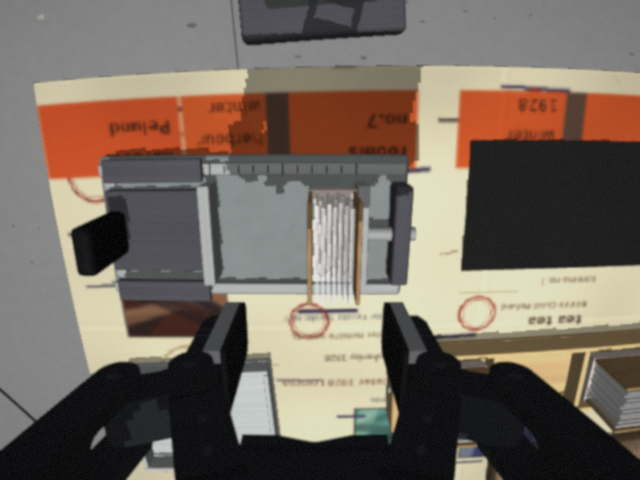

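Emit:
{"name": "jog_arm", "arguments": {
  "deltas": [
    [[0.003,0.005,0.002],[0.002,0.02,0.009],0.7],
    [[0.003,0.005,0.002],[0.002,0.05,0.009],0.7],
    [[0.003,0.005,0.002],[0.002,0.08,0.009],0.7],
    [[0.003,0.005,0.002],[0.002,0.1,0.009],0.7],
    [[0.003,0.005,0.002],[0.002,0.109,0.009],0.7],
    [[0.003,0.005,0.002],[0.002,0.109,0.009],0.7],
    [[0.003,0.005,0.002],[0.002,0.109,0.009],0.1],
    [[0.003,0.005,0.002],[0.002,0.109,0.009],0.1],
    [[0.003,0.005,0.002],[0.002,0.109,0.009],0.1],
    [[0.003,0.005,0.002],[0.002,0.109,0.009],0.1]
  ]
}}

```text
time: 31.1
eef_pos: [0.4265, -0.0248, 0.0466]
tcp_rot: [0.707, -0.023, 0.026, -0.706]
contact_force: [-0.1, -0.3, 2.9]
opening: 0.361
```

Emit:
{"name": "jog_arm", "arguments": {
  "deltas": [
    [[0,0,0],[0,0,0],0.1],
    [[0,0,0],[0,0,0],0.1],
    [[0,0,0],[0,-0.02,0],0.1],
    [[0,0,0],[0,-0.05,0],0.1],
    [[0,0,0],[0,-0.08,0],0.1],
    [[0,0,0],[0,-0.1,0],0.1],
    [[0,0,0],[0,-0.11,0],0.1],
    [[0,0,0],[0,-0.11,0],0.1]
  ]
}}

```text
time: 31.77
eef_pos: [0.4274, -0.025, 0.1589]
tcp_rot: [0.708, -0.021, 0.028, -0.706]
contact_force: [-0.3, 0.3, -1.6]
opening: 0.36
```

```bash
python3 - <<'E'
from h import *
where()
c=cam('wrist','w22.png')
P=cloud(cam('top','t22.png')); rects(P,.012,.03,(.5,.67,-.25,-.06),50,'tray')
P=cloud(cam('scene')); rects(P,.012,.03,(.5,.67,-.25,-.06),50,'trayS')
goto(.587,-.144,.155,88)
E
```

```text
t 31.77 p [ 0.4274 -0.025   0.1589] zyaw 86.0 ydir [ 0.009 -0.003 -1.   ] xaxis [ 0.998 -0.07   0.009] F [-0.25  0.33 -1.59] op 0.36 q [-0.3, -0.21, 2.23, -0.0, 1.12, -1.8]
tray [461. 244.] 429 z 0.0181 rect [ 587.6 -142.9] [104.8 124.6] 0.1
trayS [442. 335.] 693 z 0.0185 rect [ 585.  -144.6] [125.3 107.5] 89.4
k 0 turn [0.0006, -0.0351, 0.0008] shift [0.1702, -0.0001, -0.1081] |t|deg 2.0 q [-0.3, -0.21, 2.23, -0.0, 1.12, -1.8]
k 180 turn [-0.0012, 3.1065, 0.001] shift [0.1702, -0.0001, -0.1081] |t|deg 178.0 q [-0.3, -0.21, 2.23, -0.0, 1.12, -1.8]
```

View pics/w22.png

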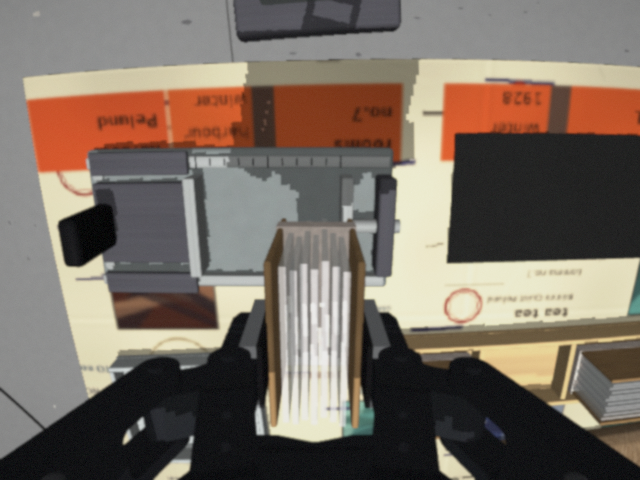

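Emit:
{"name": "jog_arm", "arguments": {
  "deltas": [
    [[0,-0.02,0],[0.025,0,-0.015],0.1],
    [[0,-0.04,0],[0.05,0,-0.03],0.1],
    [[0,-0.06,0],[0.075,0,-0.045],0.1],
    [[0,-0.06,0],[0.1,0,-0.06],0.1],
    [[0,-0.06,0],[0.125,0,-0.08],0.1],
    [[0,-0.06,0],[0.145,0,-0.1],0.1],
    [[0,-0.06,0],[0.16,0.01,-0.108],0.1],
    [[0,-0.06,0],[0.161,0.03,-0.108],0.1],
    [[0,-0.06,0],[0.161,0.04,-0.108],0.1],
    [[0,-0.06,0],[0.161,0.04,-0.108],0.1]
  ]
}}

```text
time: 32.75
eef_pos: [0.5741, -0.1419, 0.1088]
tcp_rot: [-0.706, 0.007, -0.0, 0.708]
contact_force: [-0.7, 0.7, -3.0]
opening: 0.362
```

```bash
python3 - <<'E'
from h import *
where()
c=cam('wrist','w23.png')
goto(.58,-.144,.0405,90)
E
```

```text
t 32.75 p [ 0.5741 -0.1419  0.1088] zyaw 89.41 ydir [-0.01   0.004 -1.   ] xaxis [ 1.   -0.01 -0.01] F [-0.72  0.68 -2.97] op 0.362 q [-0.41, 0.24, 1.87, -0.0, 1.04, -1.97]
k 0 turn [-0.0027, -0.0099, -0.0068] shift [0.0054, 0.0703, -0.0021] |t|deg 0.7 q [-0.41, 0.24, 1.87, -0.0, 1.04, -1.97]
k 180 turn [0.0107, 3.1316, -0.0042] shift [0.0054, 0.0703, -0.0021] |t|deg 179.4 q [-0.41, 0.24, 1.87, -0.0, 1.04, -1.97]
```

View pics/w23.png

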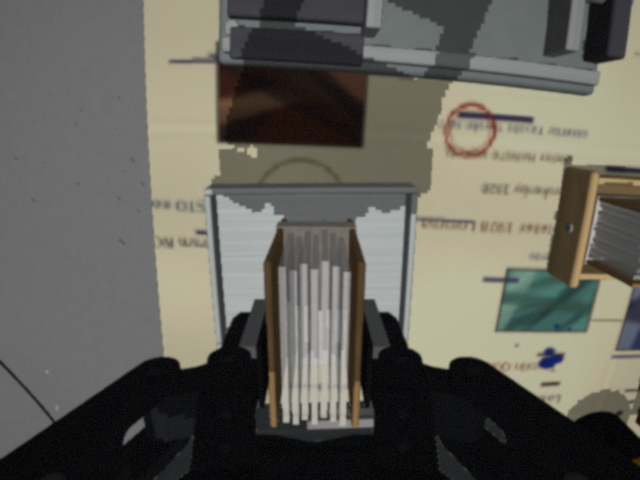

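Emit:
{"name": "jog_arm", "arguments": {
  "deltas": [
    [[-0.003,-0.01,-0.007],[0.005,0.015,-0.002],0.1],
    [[-0.003,-0.01,-0.007],[0.005,0.03,-0.002],0.1],
    [[-0.003,-0.01,-0.007],[0.005,0.045,-0.002],0.1],
    [[-0.003,-0.01,-0.007],[0.005,0.058,-0.002],0.1],
    [[-0.003,-0.01,-0.007],[0.005,0.064,-0.002],0.1],
    [[-0.003,-0.01,-0.007],[0.005,0.068,-0.002],0.1],
    [[-0.003,-0.01,-0.007],[0.005,0.069,-0.002],0.1],
    [[-0.003,-0.01,-0.007],[0.005,0.07,-0.002],0.1]
  ]
}}

```text
time: 33.47
eef_pos: [0.5801, -0.1441, 0.0415]
tcp_rot: [0.707, 0.001, 0.0, -0.707]
contact_force: [-0.2, 0.3, -1.2]
opening: 0.363
```

```bash
python3 - <<'E'
from h import *
where()
c=cam('scene'); cv2.imwrite('pics/s24.png',cv2.resize(c['pixels'][250:410,370:530],None,fx=3.5,fy=3.5,interpolation=cv2.INTER_CUBIC))
where()
E
```

```text
t 33.47 p [ 0.5801 -0.1441  0.0415] zyaw 90.01 ydir [ 0.001 -0.001 -1.   ] xaxis [1.    0.    0.001] F [-0.16  0.27 -1.19] op 0.363 q [-0.41, 0.34, 1.89, -0.0, 0.91, -1.98]
t 33.52 p [ 0.5801 -0.1441  0.0415] zyaw 90.01 ydir [ 0.001 -0.001 -1.   ] xaxis [1.    0.    0.001] F [-1.2   0.01 -2.34] op 0.362 q [-0.41, 0.34, 1.89, -0.0, 0.91, -1.98]
```

View pics/s24.png

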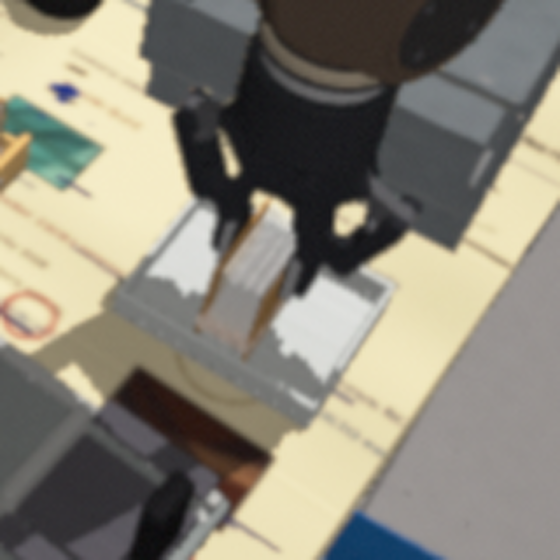

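Emit:
{"name": "jog_arm", "arguments": {
  "deltas": [
    [[0,0,0],[0,0.001,0],0.1],
    [[0,0,0],[0,0.002,0],0.1],
    [[0,0,0],[0,0.002,0],0.1]
  ]
}}

```text
time: 33.77
eef_pos: [0.581, -0.1445, 0.0406]
tcp_rot: [0.708, 0.001, 0.001, -0.707]
contact_force: [-0.6, 0.9, 0.6]
opening: 0.362
```

Emit:
{"name": "jog_arm", "arguments": {
  "deltas": [
    [[0,0,0],[0,0,0],0.6],
    [[0,0,0],[0,0,0],0.6],
    [[0,0,0],[0,0,0],0.6],
    [[0,0,0],[0,-0.015,0],0.6],
    [[0,0,0],[0,-0.04,0],0.6],
    [[0,0,0],[-0.005,-0.07,0],0.6],
    [[0,0,0],[-0.01,-0.1,0],0.6],
    [[0,0,0],[-0.02,-0.12,0],0.9],
    [[0,0,0],[-0.03,-0.13,0],1]
  ]
}}

```text
time: 34.52
eef_pos: [0.5521, -0.145, 0.1748]
tcp_rot: [0.709, 0.003, 0.003, -0.706]
contact_force: [0.3, -0.4, -0.0]
opening: 0.859
```

```bash
python3 - <<'E'
from h import *
where()
c=cam('wrist','w25.png')
rects(cloud(c),.052,.075,(.5,.65,-.25,-.05),100,'W')
rects(cloud(cam('top')),.052,.075,(.34,.63,-.25,.6),100,'T')
rects(cloud(cam('scene')),.052,.075,(.34,.63,-.25,.6),100,'S')
goto(.42,.388,.155,-5.7)
E
```

```text
t 34.52 p [ 0.5521 -0.145   0.1748] zyaw 90.02 ydir [ 0.009 -0.004 -1.   ] xaxis [1.    0.    0.009] F [ 0.29 -0.38 -0.02] op 0.859 q [-0.43, 0.11, 1.89, -0.0, 1.13, -2.01]
W [296. 276.] 420 z 0.0631 rect [ 579.1 -157.9] [ 2.7 64.2] 89.9
W [312. 275.] 351 z 0.062 rect [ 578.1 -146.6] [ 2.1 60.3] 89.9
W [322. 273.] 326 z 0.0614 rect [ 577.1 -139.9] [59.8  2.1] 0.2
W [339. 275.] 429 z 0.0631 rect [ 578.8 -128.6] [ 2.8 64. ] 89.8
W [302. 276.] 349 z 0.0623 rect [ 579.  -153.4] [ 2.2 60.5] 89.7
W [317. 276.] 337 z 0.0625 rect [ 579.7 -143.2] [60.1  2.1] 0.1
W [327. 275.] 319 z 0.0619 rect [ 578.8 -136.5] [59.9  2.2] 0.3
W [308. 278.] 346 z 0.0614 rect [ 580.9 -150. ] [ 2.1 61.2] 89.8
W [333. 277.] 327 z 0.0624 rect [ 580.7 -133. ] [ 2.3 60.5] 90.0
T [143. 234.] 138 z 0.0628 rect [588.6 542.3] [ 3.7 82.8] 85.9
T [464. 237.] 220 z 0.0605 rect [ 596.5 -141.4] [33.1 31.9] 89.3
T [259. 246.] 486 z 0.0609 rect [568.5 296.7] [64.  42.3] 87.9
T [296. 248.] 474 z 0.0613 rect [567.8 217.3] [62.3 42.1] 87.5
T [370. 251.] 490 z 0.061 rect [562.8  60.3] [63.  42.2] 88.1
T [157. 301.] 359 z 0.0581 rect [448.8 508.6] [32.6 65. ] 21.9
T [213. 316.] 478 z 0.0595 rect [420.7 388.4] [64.2 42.1] 84.5
S [203. 186.] 277 z 0.0634 rect [575.8 548. ] [ 52.3 100. ] 50.7
S [174. 220.] 294 z 0.0586 rect [448.7 505.6] [36.1 66.9] 19.9
S [273. 230.] 420 z 0.062 rect [567.5 295.4] [66.7 45.2] 86.8
S [298. 245.] 457 z 0.0623 rect [566.1 214.5] [63.4 44.4] 86.2
S [197. 248.] 434 z 0.0601 rect [419.4 386.6] [65.6 43.7] 83.5
S [354. 279.] 568 z 0.0622 rect [561.5  58.7] [64.4 44.5] 87.4
S [445. 323.] 496 z 0.0616 rect [ 578.1 -144.7] [66.1 32.8] 0.0
S [417. 394.] 200 z 0.069 rect [ 412.3 -177.5] [14.1 31.8] 86.2
k 0 turn [-0.0027, 1.6701, 0.0067] shift [-0.1311, 0.0144, 0.5325] |t|deg 95.7 q [-0.43, 0.11, 1.9, -0.0, 1.13, -2.01]
k 180 turn [0.0065, -1.4715, 0.0026] shift [-0.1311, 0.0144, 0.5325] |t|deg 84.3 q [-0.43, 0.11, 1.9, -0.0, 1.13, -2.01]
```

View pics/w25.png

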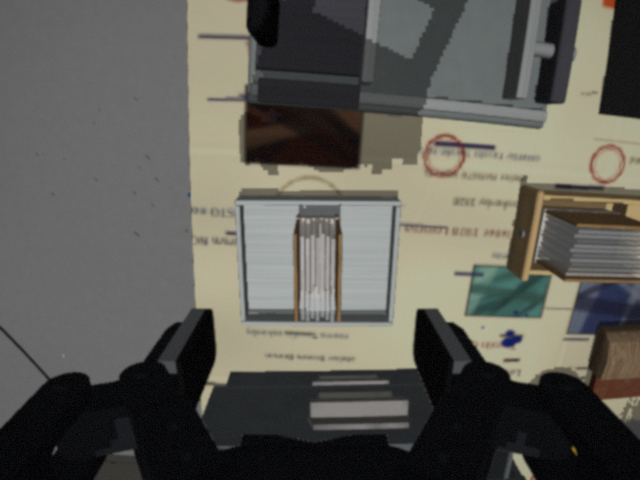

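Emit:
{"name": "jog_arm", "arguments": {
  "deltas": [
    [[0,0.12,0],[-0.01,0,0.038],1],
    [[0,0.24,0],[-0.02,0,0.076],1],
    [[0,0.36,0],[-0.03,0,0.114],1],
    [[0,0.48,0],[-0.04,0,0.152],1],
    [[0,0.6,0],[-0.05,0,0.19],1],
    [[0,0.72,0],[-0.06,0,0.228],1],
    [[0,0.84,0],[-0.07,0,0.266],1],
    [[0,0.96,0],[-0.08,0,0.304],1],
    [[0,1.08,0],[-0.09,0,0.342],1],
    [[0,1.2,0],[-0.1,0,0.38],1]
  ]
}}

```text
time: 35.5
eef_pos: [0.4544, 0.2208, 0.1684]
tcp_rot: [0.595, -0.381, 0.384, -0.594]
contact_force: [0.2, 0.0, 0.6]
opening: 0.997
```

```bash
python3 - <<'E'
from h import *
where()
goto(.42,.388,.155,-5.7)
E
```

```text
t 35.5 p [0.4544 0.2208 0.1684] zyaw 24.49 ydir [ 0.003 -0.003 -1.   ] xaxis [ 0.415 -0.91   0.004] F [0.21 0.   0.64] op 0.997 q [0.25, -0.03, 2.05, -0.0, 1.12, -0.17]
k 0 turn [-0.0029, 0.527, 0.0038] shift [-0.1665, 0.0127, 0.038] |t|deg 30.2 q [0.25, -0.03, 2.05, -0.0, 1.12, -0.17]
k 180 turn [0.0051, -2.6146, 0.0038] shift [-0.1665, 0.0127, 0.038] |t|deg 149.8 q [0.25, -0.03, 2.05, -0.0, 1.12, -0.17]
```

Emit:
{"name": "jog_arm", "arguments": {
  "deltas": [
    [[0,0.12,0],[-0.035,0,0.008],1],
    [[0,0.24,0],[-0.07,0,0.016],1],
    [[0,0.36,0],[-0.105,0,0.024],1],
    [[0,0.48,0],[-0.135,0.005,0.031],1],
    [[-0.003,0.527,0.004],[-0.158,0.01,0.036],1],
    [[-0.003,0.527,0.004],[-0.166,0.013,0.038],1],
    [[-0.003,0.527,0.004],[-0.166,0.013,0.038],1],
    [[-0.003,0.527,0.004],[-0.166,0.013,0.038],1]
  ]
}}

```text
time: 36.17
eef_pos: [0.4197, 0.387, 0.1531]
tcp_rot: [-0.476, 0.524, -0.524, 0.474]
contact_force: [-0.5, 0.5, 0.1]
opening: 0.999
```

```bash
python3 - <<'E'
from h import *
where()
c=cam('wrist','w26.png'); P=cloud(c)
rects(P,.052,.075,(.34,.5,.25,.55),200,'W')
goto(.42,.388,.034,-5.7)
E
```

```text
t 36.17 p [0.4197 0.387  0.1531] zyaw -5.59 ydir [-0.002 -0.002 -1.   ] xaxis [-0.097 -0.995  0.002] F [-0.5   0.47  0.11] op 0.999 q [0.57, 0.14, 1.9, -0.0, 1.11, 0.67]
W [326.  47.] 640 z 0.0592 rect [435.3 499.4] [ 3.1 57.6] 22.0
W [356.  39.] 4266 z 0.0579 rect [451.6 504.7] [27.7 55.8] 22.7
W [284. 242.] 546 z 0.0611 rect [400.  391.1] [63.6  2.8] 84.3
W [303. 239.] 380 z 0.06 rect [411.3 391.1] [60.5  2.2] 84.4
W [331. 239.] 398 z 0.0595 rect [428.3 389.9] [59.7  2.3] 84.2
W [349. 242.] 559 z 0.0611 rect [439.2 387.1] [63.5  2.9] 84.0
W [292. 241.] 432 z 0.0603 rect [404.5 391.3] [59.9  2.4] 84.2
W [320. 241.] 390 z 0.06 rect [421.3 389.5] [60.2  1.9] 84.6
W [297. 242.] 411 z 0.0594 rect [407.7 389.1] [60.6  2.3] 84.3
W [308. 242.] 392 z 0.0605 rect [414.6 389.5] [60.1  1.9] 84.2
W [325. 244.] 384 z 0.0604 rect [424.6 387.4] [60.5  2.2] 84.2
W [336. 241.] 425 z 0.0599 rect [431.5 387.9] [59.9  2.3] 84.3
W [314. 245.] 292 z 0.0595 rect [418.  387.4] [60.   1.8] 84.3
W [342. 245.] 443 z 0.0603 rect [434.7 385.7] [60.3  2.4] 84.3
k 0 turn [0.0013, 0.0005, 0.0014] shift [-0.0015, 0.1197, -0.0001] |t|deg 0.1 q [0.57, 0.14, 1.9, -0.0, 1.11, 0.67]
k 180 turn [0.0023, -3.1411, -0.0021] shift [-0.0015, 0.1197, -0.0001] |t|deg 180.0 q [0.57, 0.14, 1.9, -0.0, 1.11, 0.67]
```

View pics/w26.png

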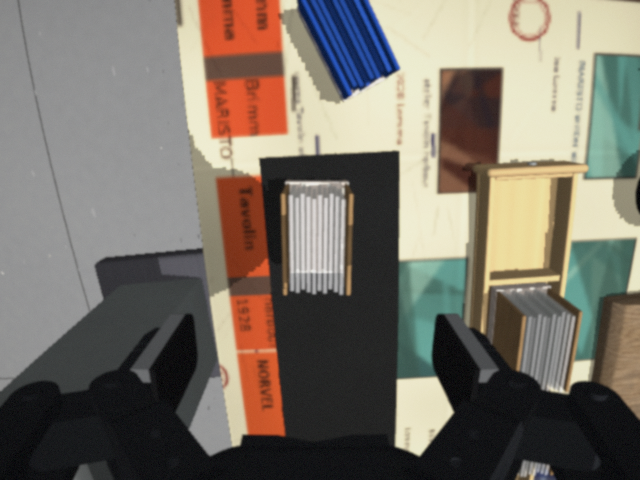

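Emit:
{"name": "jog_arm", "arguments": {
  "deltas": [
    [[0,0,0],[-0.001,0.03,0],1],
    [[0,0,0],[-0.001,0.06,0],1],
    [[0,0,0],[-0.001,0.09,0],1],
    [[0,0,0],[-0.001,0.112,0],1],
    [[0,0,0],[-0.001,0.119,0],1],
    [[0,0,0],[-0.001,0.12,0],0.6],
    [[0,0,0],[-0.001,0.12,0],0.2],
    [[0,0,0],[-0.001,0.12,0],0.2],
    [[0,0,0],[-0.001,0.12,0],0.2],
    [[0,0,0],[-0.001,0.12,0],0.2]
  ]
}}

```text
time: 37.05
eef_pos: [0.4218, 0.3884, 0.0362]
tcp_rot: [0.474, -0.524, 0.524, -0.476]
contact_force: [-0.3, -0.4, 5.1]
opening: 0.485
```

Emit:
{"name": "jog_arm", "arguments": {
  "deltas": [
    [[0,0,0],[0,0,0],0.2],
    [[0,0,0],[0,0,0],0.2],
    [[0,0,0],[0,-0.02,0],0.2],
    [[0,0,0],[0,-0.05,0],0.2],
    [[0,0,0],[0,-0.08,0],0.2],
    [[0,0,0],[0,-0.11,0],0.2],
    [[0,0,0],[0,-0.13,0],0.2],
    [[0,0,0],[0,-0.13,0],0.2]
  ]
}}

```text
time: 37.72
eef_pos: [0.424, 0.3901, 0.1722]
tcp_rot: [0.47, -0.523, 0.525, -0.479]
contact_force: [0.2, 1.3, -0.3]
opening: 0.481
```

```bash
python3 - <<'E'
from h import *
where()
c=cam('wrist','w27.png')
goto(.4225,-.0535,.16,86)
E
```

```text
t 37.72 p [0.424  0.3901 0.1722] zyaw -5.65 ydir [ 0.012  0.007 -1.   ] xaxis [-0.098 -0.995 -0.008] F [ 0.21  1.3  -0.3 ] op 0.481 q [0.57, 0.12, 1.88, -0.0, 1.12, 0.67]
k 0 turn [-0.0099, -1.5996, 0.0018] shift [0.4407, 0.0072, 0.0433] |t|deg 91.7 q [0.57, 0.12, 1.89, -0.0, 1.12, 0.67]
k 180 turn [-0.0018, 1.542, -0.0098] shift [0.4407, 0.0072, 0.0433] |t|deg 88.4 q [0.57, 0.12, 1.89, -0.0, 1.12, 0.67]
```

View pics/w27.png

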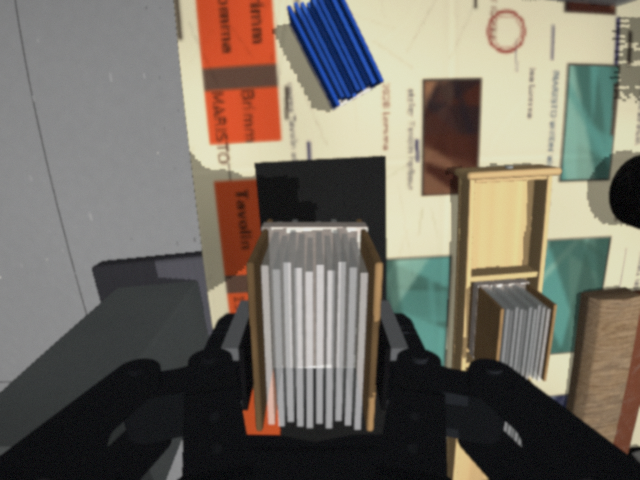

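Emit:
{"name": "jog_arm", "arguments": {
  "deltas": [
    [[0,-0.12,0],[0.035,0,0.015],0.2],
    [[0,-0.24,0],[0.07,0,0.03],0.2],
    [[0,-0.36,0],[0.105,0,0.042],0.2],
    [[0,-0.48,0],[0.14,0,0.052],0.2],
    [[0,-0.6,0],[0.175,0,0.06],0.2],
    [[0,-0.72,0],[0.21,0,0.065],0.2],
    [[0,-0.84,0],[0.245,0,0.068],0.2],
    [[0,-0.96,0],[0.28,0,0.07],0.2],
    [[0,-1.08,0],[0.315,0,0.07],0.2],
    [[0,-1.2,0],[0.35,0,0.068],0.2]
  ]
}}

```text
time: 38.6
eef_pos: [0.4555, 0.0386, 0.1655]
tcp_rot: [-0.679, 0.187, -0.189, 0.684]
contact_force: [0.7, 0.3, -0.9]
opening: 0.48
```

```bash
python3 - <<'E'
from h import *
where()
goto(.4225,-.0535,.14,86)
E
```

```text
t 38.6 p [0.4555 0.0386 0.1655] zyaw 59.1 ydir [ 0.004  0.005 -1.   ] xaxis [ 0.858 -0.514  0.001] F [ 0.74  0.29 -0.86] op 0.48 q [-0.14, -0.14, 2.16, 0.01, 1.12, -1.18]
k 0 turn [-0.006, -0.4696, 0.0024] shift [0.019, 0.0249, -0.0961] |t|deg 26.9 q [-0.14, -0.14, 2.16, 0.01, 1.12, -1.18]
k 180 turn [-0.0033, 2.672, -0.0081] shift [0.019, 0.0249, -0.0961] |t|deg 153.1 q [-0.14, -0.14, 2.16, 0.01, 1.12, -1.18]
```

Emit:
{"name": "jog_arm", "arguments": {
  "deltas": [
    [[0,-0.12,0],[0.005,0,-0.025],0.2],
    [[0,-0.24,0],[0.01,0,-0.05],0.2],
    [[0,-0.36,0],[0.015,0,-0.075],0.2],
    [[-0.006,-0.47,0],[0.019,0.005,-0.09],0.2],
    [[-0.006,-0.47,0],[0.019,0.015,-0.096],0.2],
    [[-0.006,-0.47,0],[0.019,0.03,-0.096],0.2],
    [[-0.006,-0.47,0],[0.019,0.05,-0.096],0.2],
    [[-0.006,-0.47,0],[0.019,0.07,-0.096],0.2],
    [[-0.006,-0.47,0],[0.019,0.08,-0.096],0.2],
    [[-0.006,-0.47,0],[0.019,0.08,-0.096],0.2]
  ]
}}

```text
time: 39.43
eef_pos: [0.4195, -0.0514, 0.0808]
tcp_rot: [-0.706, 0.027, -0.023, 0.708]
contact_force: [-0.3, 0.0, -0.6]
opening: 0.48
```

```bash
python3 - <<'E'
from h import *
where()
c=cam('wrist','w28.png')
goto(.4225,-.0535,.0443,86)
E
```

```text
t 39.43 p [ 0.4195 -0.0514  0.0808] zyaw 85.94 ydir [-0.006  0.003 -1.   ] xaxis [ 0.997 -0.071 -0.006] F [-0.29  0.04 -0.57] op 0.48 q [-0.36, -0.09, 2.29, 0.0, 0.95, -1.86]
k 0 turn [-0.0012, -0.0005, -0.003] shift [0.0017, 0.0384, -0.0014] |t|deg 0.2 q [-0.36, -0.09, 2.28, 0.0, 0.95, -1.86]
k 180 turn [0.0047, 3.1411, -0.002] shift [0.0017, 0.0384, -0.0014] |t|deg 180.0 q [-0.36, -0.09, 2.28, 0.0, 0.95, -1.86]
```

View pics/w28.png

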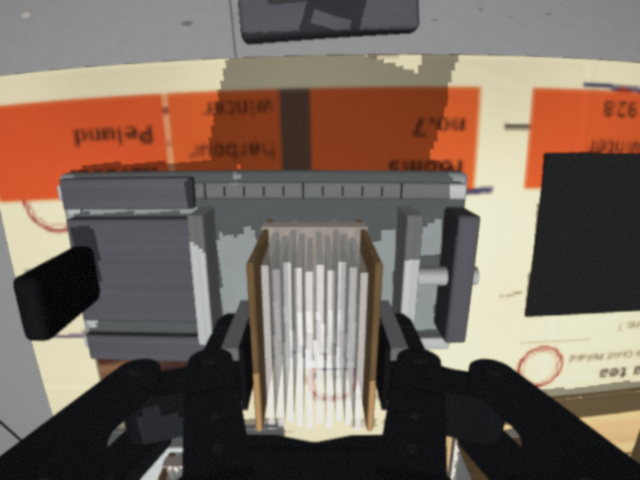

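Emit:
{"name": "jog_arm", "arguments": {
  "deltas": [
    [[-0.001,0,-0.003],[0.002,0.01,-0.001],0.2],
    [[-0.001,0,-0.003],[0.002,0.02,-0.001],0.2],
    [[-0.001,0,-0.003],[0.002,0.03,-0.001],0.2],
    [[-0.001,0,-0.003],[0.002,0.036,-0.001],0.2],
    [[-0.001,0,-0.003],[0.002,0.038,-0.001],0.2],
    [[-0.001,0,-0.003],[0.002,0.0385,-0.001],0.2],
    [[-0.001,0,-0.003],[0.002,0.0385,-0.001],0.2]
  ]
}}

```text
time: 40.07
eef_pos: [0.423, -0.0531, 0.0443]
tcp_rot: [-0.707, 0.025, -0.025, 0.707]
contact_force: [0.6, 0.2, -0.7]
opening: 0.482
```

Emit:
{"name": "jog_arm", "arguments": {
  "deltas": [
    [[0,0,0],[0,0.0005,0],0.2],
    [[0,0,0],[0,0.0005,0],0.2]
  ]
}}

```text
time: 40.23
eef_pos: [0.4232, -0.0532, 0.0442]
tcp_rot: [-0.707, 0.025, -0.025, 0.707]
contact_force: [-0.8, 0.6, 1.5]
opening: 0.485
```

Emit:
{"name": "jog_arm", "arguments": {
  "deltas": [
    [[0,0,0],[0,0,0],0.68],
    [[0,0,0],[0,0,0],0.68],
    [[0,0,0],[0,0,0],0.68],
    [[0,0,0],[0,-0.01,0],0.68],
    [[0,0,0],[0,-0.04,0],0.68],
    [[0,0,0],[0,-0.07,0],0.68],
    [[0,0,0],[0,-0.1,0],0.68],
    [[0,0,0],[0,-0.11,0],0.68],
    [[0,0,0],[0,-0.11,0],0.68]
  ]
}}

```text
time: 40.98
eef_pos: [0.4255, -0.054, 0.1582]
tcp_rot: [0.708, -0.022, 0.028, -0.706]
contact_force: [-0.5, 0.1, 0.3]
opening: 0.681
```

```bash
python3 - <<'E'
from h import *
where()
c=cam('wrist','w29.png'); P=cloud(c)
rects(P,.058,.08,(.34,.5,-.25,.06),500,'W')
goto(.4123,-.1758,.10,86)
E
```

```text
t 40.98 p [ 0.4255 -0.054   0.1582] zyaw 85.97 ydir [ 0.008 -0.003 -1.   ] xaxis [ 0.997 -0.07   0.009] F [-0.49  0.11  0.32] op 0.681 q [-0.36, -0.21, 2.23, 0.0, 1.11, -1.86]
W [283. 240.] 589 z 0.069 rect [419.7 -72.7] [ 2.8 64.2] 85.8
W [349. 240.] 606 z 0.0691 rect [422.3 -33.4] [ 2.7 64. ] 86.0
W [338. 241.] 914 z 0.0681 rect [422.7 -39.5] [ 5.7 61.9] 86.0
W [117. 241.] 1346 z 0.0684 rect [ 412.2 -175.7] [14.3 31.7] 85.1
k 0 turn [0.001, -0.0006, 0.0042] shift [-0.0033, 0.0557, -0.1228] |t|deg 0.3 q [-0.36, -0.21, 2.23, 0.0, 1.11, -1.86]
k 180 turn [-0.0066, 3.1409, 0.0016] shift [-0.0033, 0.0557, -0.1228] |t|deg 180.0 q [-0.36, -0.21, 2.23, 0.0, 1.11, -1.86]
```

View pics/w29.png

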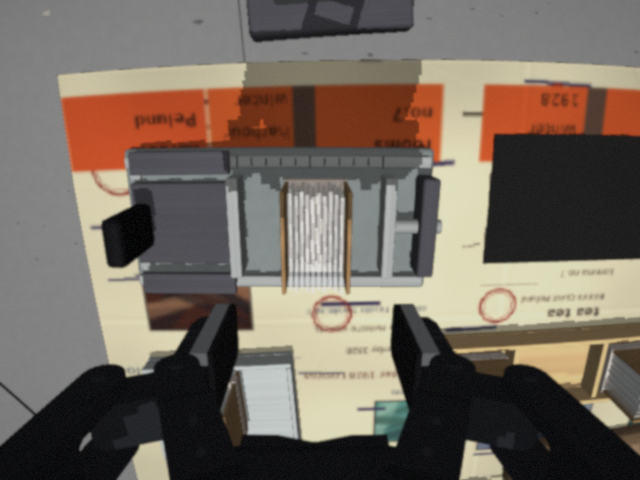

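Bundle 4 stands square in the gauge, boards at columns 283 and 349. Same handle sequence as before.

Emit:
{"name": "jog_arm", "arguments": {
  "deltas": [
    [[0,0,0],[-0.001,0,-0.03],0.6],
    [[0,0,0],[-0.002,0,-0.06],0.6],
    [[0,0,0.004],[-0.003,0,-0.09],0.6],
    [[0,0,0.004],[-0.003,0.0,-0.115],0.6],
    [[0,0,0.004],[-0.003,0.01,-0.123],0.6],
    [[0,0,0.004],[-0.003,0.025,-0.123],0.6],
    [[0,0,0.004],[-0.003,0.045,-0.123],0.6],
    [[0,0,0.004],[-0.003,0.05,-0.123],0.6]
  ]
}}

```text
time: 41.7
eef_pos: [0.4094, -0.1736, 0.1004]
tcp_rot: [-0.705, 0.028, -0.022, 0.708]
contact_force: [-0.5, 0.8, -1.4]
opening: 0.599
```

```bash
python3 - <<'E'
from h import *
where()
goto(.4123,-.1758,.042,86)
E
```

```text
t 41.7 p [ 0.4094 -0.1736  0.1004] zyaw 85.92 ydir [-0.008  0.005 -1.   ] xaxis [ 0.997 -0.071 -0.008] F [-0.49  0.82 -1.38] op 0.599 q [-0.63, -0.07, 2.22, -0.0, 1.0, -2.13]
k 0 turn [-0.0046, -0.0013, -0.0081] shift [0.0036, 0.0584, -0.0022] |t|deg 0.5 q [-0.63, -0.07, 2.22, -0.0, 1.0, -2.13]
k 180 turn [0.0127, 3.1403, -0.0072] shift [0.0036, 0.0584, -0.0022] |t|deg 179.9 q [-0.63, -0.07, 2.22, -0.0, 1.0, -2.13]
```

Emit:
{"name": "jog_arm", "arguments": {
  "deltas": [
    [[-0.004,0,-0.008],[0.003,0.015,-0.002],0.6],
    [[-0.004,0,-0.008],[0.003,0.035,-0.002],0.6],
    [[-0.004,0,-0.008],[0.003,0.052,-0.002],0.6],
    [[-0.004,0,-0.008],[0.003,0.058,-0.002],0.6],
    [[-0.004,0,-0.008],[0.003,0.058,-0.002],0.6],
    [[-0.004,0,-0.008],[0.003,0.058,-0.002],0.1],
    [[-0.004,0,-0.008],[0.003,0.058,-0.002],0.1],
    [[-0.004,0,-0.008],[0.003,0.058,-0.002],0.1],
    [[-0.004,0,-0.008],[0.003,0.058,-0.002],0.1],
    [[-0.004,0,-0.008],[0.003,0.058,-0.002],0.1]
  ],
  "force": 30
}}

```text
time: 42.53
eef_pos: [0.4126, -0.1761, 0.0436]
tcp_rot: [0.707, -0.025, 0.026, -0.706]
contact_force: [-0.4, -0.1, 4.0]
opening: 0.158
```

Emit:
{"name": "jog_arm", "arguments": {
  "deltas": [
    [[0,0,0],[0,0,0.006],0.1],
    [[0,0,0],[0,0,0.012],0.1],
    [[0,0,0],[0,0,0.018],0.1],
    [[0,0,0],[0,0,0.024],0.1],
    [[0,0,0],[0,0,0.03],0.1],
    [[0,0,0],[0,0,0.036],0.1],
    [[0,0,0],[0,0,0.042],0.1],
    [[0,0,0],[0,0,0.047],0.1],
    [[0,0,0],[0,0,0.05],0.1],
    [[0,0,0],[0,0,0.05],0.1]
  ]
}}

```text
time: 43.37
eef_pos: [0.4163, -0.1252, 0.0437]
tcp_rot: [-0.706, 0.024, -0.026, 0.707]
contact_force: [0.1, 1.9, 0.5]
opening: 0.158
```

```bash
python3 - <<'E'
from h import *
where()
P=cloud(cam('top')); rects(P,.028,.045,(0.34,.5,-.23,.06),20,'T')
where()
E
```

```text
t 43.37 p [ 0.4163 -0.1252  0.0437] zyaw 85.93 ydir [ 0.002  0.    -1.   ] xaxis [ 0.997 -0.071  0.002] F [0.11 1.93 0.52] op 0.158 q [-0.53, 0.01, 2.28, 0.0, 0.86, -2.03]
T [385. 315.] 184 z 0.0327 rect [428.2  23.4] [12.6 69.1] 86.2
T [397. 316.] 132 z 0.033 rect [426.4  -3.7] [ 8.6 69.3] 85.7
T [402. 317.] 39 z 0.039 rect [425.5 -11.8] [ 1.7 62.6] 86.1
t 43.42 p [ 0.4163 -0.1253  0.0437] zyaw 85.92 ydir [ 0.002  0.001 -1.   ] xaxis [ 0.997 -0.071  0.002] F [0.77 1.3  0.92] op 0.16 q [-0.53, 0.01, 2.28, 0.0, 0.86, -2.03]
```

Now to y ≈ −0.114, about 8 mm of squeeze for a full bundle, and hold.

Emit:
{"name": "jog_arm", "arguments": {
  "deltas": [
    [[0,0,0],[0,0,0.003],0.1],
    [[0,0,0],[0,0,0.006],0.1],
    [[0,0,0],[0,0,0.008],0.1],
    [[0,0,0],[0,0,0.01],0.1],
    [[0,0,0],[0,0,0.011],0.1],
    [[0,0,0],[0,0,0.012],0.1],
    [[0,0,0],[0,0,0.012],0.1],
    [[0,0,0],[0,0,0.012],0.1],
    [[0,0,0],[0,0,0.012],0.1]
  ]
}}

```text
time: 44.17
eef_pos: [0.4171, -0.1144, 0.0436]
tcp_rot: [0.707, -0.024, 0.026, -0.706]
contact_force: [-1.1, -6.5, -2.1]
opening: 0.155
```

```bash
python3 - <<'E'
from h import *
where()
c=cam('top'); cv2.imwrite('pics/t30.png',cv2.resize(c['pixels'][285:355,370:490],None,fx=6,fy=6,interpolation=cv2.INTER_CUBIC))
P=cloud(c); rects(P,.028,.045,(0.34,.5,-.23,.06),20,'T')
P=cloud(cam('wrist')); rects(P,.055,.08,(.34,.5,-.25,.06),100,'W')
where()
E
```

```text
t 44.17 p [ 0.4171 -0.1144  0.0436] zyaw 85.94 ydir [ 0.002 -0.002 -1.   ] xaxis [ 0.997 -0.071  0.002] F [-1.11 -6.48 -2.05] op 0.155 q [-0.5, 0.0, 2.28, -0.0, 0.85, -2.0]
T [385. 315.] 183 z 0.033 rect [428.3  22.8] [13.1 68.8] 85.5
T [395. 316.] 166 z 0.0337 rect [426.4   0.7] [14.3 68.8] 84.6
W [574. 336.] 19275 z 0.0678 rect [423.3 -22.1] [43.7 65. ] 85.9
W [314. 341.] 6602 z 0.0688 rect [ 412.8 -111.7] [33.4 34.2] 30.5
t 44.27 p [ 0.4171 -0.1144  0.0436] zyaw 85.94 ydir [ 0.002 -0.001 -1.   ] xaxis [ 0.997 -0.071  0.002] F [-0.29 -6.01 -3.04] op 0.158 q [-0.5, 0.0, 2.28, -0.0, 0.85, -2.0]
```

View pics/t30.png

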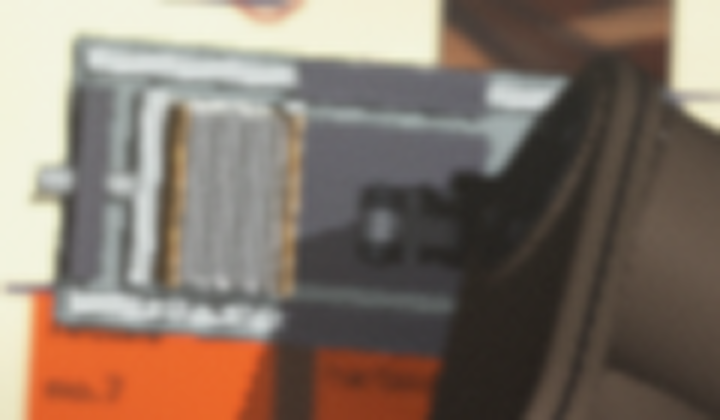

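Emit:
{"name": "jog_arm", "arguments": {
  "deltas": [
    [[0,0,0],[0,0,0.001],0.1],
    [[0,0,0],[0,0,0.002],0.1],
    [[0,0,0],[0,0,0.002],0.1],
    [[0,0,0],[0,0,0.002],0.1],
    [[0,0,0],[0,0,0.002],0.1],
    [[0,0,0],[0,0,0.002],0.1],
    [[0,0,0],[0,0,0.002],0.1],
    [[0,0,0],[0,0,0.002],0.1],
    [[0,0,0],[0,0,0.002],0.1],
    [[0,0,0],[0,0,0.002],0.1]
  ]
}}

```text
time: 45.1
eef_pos: [0.4172, -0.1136, 0.0437]
tcp_rot: [0.708, -0.024, 0.026, -0.705]
contact_force: [-1.0, -7.1, -3.3]
opening: 0.159
```

Emit:
{"name": "jog_arm", "arguments": {
  "deltas": [
    [[0,0,0],[0,0,-0.006],0.1],
    [[0,0,0],[0,0,-0.014],0.1],
    [[0,0,0],[0,0,-0.022],0.1],
    [[0,0,0],[0,0,-0.03],0.1],
    [[0,0,0],[0,0,-0.038],0.1],
    [[0,0,0],[0,0,-0.046],0.1],
    [[0,0,0],[0,0,-0.054],0.1],
    [[0,0,0],[0,0,-0.06],0.1],
    [[0,0,0],[0,0,-0.063],0.1],
    [[0,0,0],[0,0,-0.064],0.1]
  ]
}}

```text
time: 45.93
eef_pos: [0.4125, -0.178, 0.0437]
tcp_rot: [0.708, -0.025, 0.026, -0.705]
contact_force: [2.6, 0.7, -2.3]
opening: 0.158
```

Emit:
{"name": "jog_arm", "arguments": {
  "deltas": [
    [[0,0,0],[0,0,0],0.1],
    [[0,0,0],[0,0,0],0.6],
    [[0,0,0],[0,0,0],0.6],
    [[0,0,0],[0,-0.02,0],0.6],
    [[0,0,0],[0,-0.05,0],0.6],
    [[0,0,0],[0,-0.08,0.02],0.6],
    [[0,0,0],[0,-0.11,0.05],0.6],
    [[0,0,0],[0,-0.11,0.08],0.6],
    [[0,0,0],[0,-0.11,0.11],0.6],
    [[0,0,0],[0,-0.11,0.14],0.6]
  ],
  "force": 50
}}

```text
time: 46.77
eef_pos: [0.4227, -0.0371, 0.1547]
tcp_rot: [0.709, -0.024, 0.027, -0.705]
contact_force: [1.1, -0.3, -0.7]
opening: 0.604
```

```bash
python3 - <<'E'
from h import *
where()
P=cloud(cam('wrist','w31.png'))
rects(P,.058,.08,(.34,.5,-.25,.06),500,'W')
rects(P,.028,.046,(.34,.5,-.25,.06),100,'P')
rects(cloud(cam('scene')),.05,.085,name='S')
goto(.4240,-.0295,.044,86)
E
```

```text
t 46.77 p [ 0.4227 -0.0371  0.1547] zyaw 85.92 ydir [ 0.004 -0.006 -1.   ] xaxis [ 0.997 -0.071  0.005] F [ 1.12 -0.3  -0.66] op 0.604 q [-0.33, -0.22, 2.24, -0.0, 1.11, -1.82]
W [296. 249.] 552 z 0.0691 rect [421.2 -48.6] [ 2.7 63.8] 85.8
W [346. 249.] 1949 z 0.0679 rect [423.5 -18.9] [12.6 63.4] 85.7
W [362. 249.] 659 z 0.069 rect [424.1  -9.4] [ 2.8 63.9] 85.9
W [ 88. 250.] 1383 z 0.0682 rect [ 411.9 -177.5] [14.6 31.5] 87.7
P [207. 234.] 1287 z 0.0338 rect [ 417.2 -110.3] [ 8.5 69.9] 85.5
P [343. 219.] 1484 z 0.0341 rect [423.9 -23.5] [50.1 69.9] 87.8
P [404. 234.] 1894 z 0.0334 rect [426.6  24.4] [14.8 70.2] 85.5
P [115. 234.] 657 z 0.0373 rect [ 411.  -172.4] [32.2 10.5] 12.0
S [276. 235.] 205 z 0.0601 rect [555.6 277.6] [33.4 63.2] 39.7
S [298. 246.] 481 z 0.0621 rect [567.1 215.2] [66.2 45.6] 87.0
S [445. 323.] 518 z 0.0617 rect [ 578.3 -144.6] [65.7 32.7] 0.0
S [349. 344.] 834 z 0.0678 rect [422.9 -31. ] [42.7 64.7] 85.6
S [418. 395.] 211 z 0.069 rect [ 411.9 -179.2] [14.8 32.4] 87.9
k 0 turn [0.0039, 0.0041, 0.0024] shift [0.0014, 0.1095, 0.006] |t|deg 0.3 q [-0.32, -0.21, 2.24, -0.0, 1.11, -1.82]
k 180 turn [0.0038, -3.1375, -0.0061] shift [0.0014, 0.1095, 0.006] |t|deg 179.8 q [-0.32, -0.21, 2.24, -0.0, 1.11, -1.82]
```

View pics/w31.png

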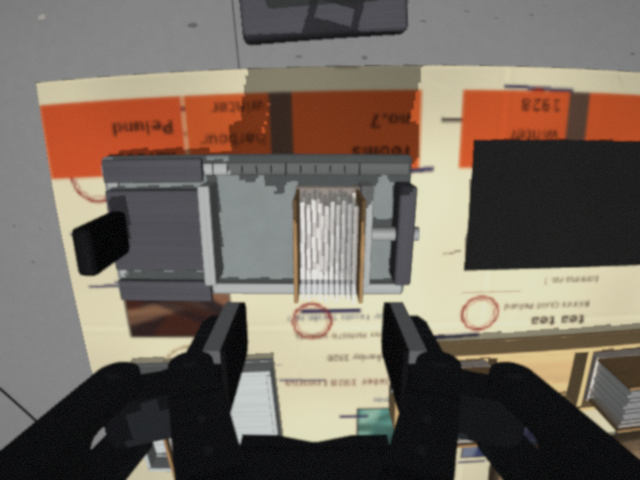

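Emit:
{"name": "jog_arm", "arguments": {
  "deltas": [
    [[0.004,0.004,0.002],[0,0.02,0.006],0.75],
    [[0.004,0.004,0.002],[0,0.05,0.006],0.75],
    [[0.004,0.004,0.002],[0,0.08,0.006],0.75],
    [[0.004,0.004,0.002],[0,0.1,0.006],0.75],
    [[0.004,0.004,0.002],[0,0.109,0.006],0.75],
    [[0.004,0.004,0.002],[0,0.109,0.006],0.75],
    [[0.004,0.004,0.002],[0,0.109,0.006],0.2],
    [[0.004,0.004,0.002],[0,0.109,0.006],0.2],
    [[0.004,0.004,0.002],[0,0.109,0.006],0.2],
    [[0.004,0.004,0.002],[0,0.109,0.006],0.2]
  ]
}}

```text
time: 47.7
eef_pos: [0.4242, -0.03, 0.0463]
tcp_rot: [0.707, -0.023, 0.026, -0.706]
contact_force: [0.4, 0.4, 3.1]
opening: 0.483
```

Emit:
{"name": "jog_arm", "arguments": {
  "deltas": [
    [[0,0,0],[0,0,0],0.2],
    [[0,0,0],[0,0,0],0.2],
    [[0,0,0],[0,-0.02,0],0.2],
    [[0,0,0],[0,-0.05,0],0.2],
    [[0,0,0],[0,-0.08,0],0.2],
    [[0,0,0],[0,-0.1,0],0.2],
    [[0,0,0],[0,-0.12,0],0.2],
    [[0,0,0],[0,-0.12,0],0.2]
  ]
}}

```text
time: 48.37
eef_pos: [0.4263, -0.0306, 0.1708]
tcp_rot: [0.708, -0.02, 0.029, -0.705]
contact_force: [0.7, -0.9, -1.0]
opening: 0.48
```

```bash
python3 - <<'E'
from h import *
where()
c=cam('wrist','w32.png')
goto(.564,.139,.165,-2)
E
```

```text
t 48.37 p [ 0.4263 -0.0306  0.1708] zyaw 86.02 ydir [ 0.013 -0.004 -1.   ] xaxis [ 0.998 -0.069  0.013] F [ 0.69 -0.89 -0.98] op 0.48 q [-0.31, -0.23, 2.22, 0.0, 1.14, -1.81]
k 0 turn [-0.0056, 1.5362, 0.0095] shift [0.1268, 0.0041, 0.1785] |t|deg 88.0 q [-0.31, -0.23, 2.23, 0.0, 1.14, -1.81]
k 180 turn [0.0096, -1.6054, 0.0056] shift [0.1268, 0.0041, 0.1785] |t|deg 92.0 q [-0.31, -0.23, 2.23, 0.0, 1.14, -1.81]
```

View pics/w32.png

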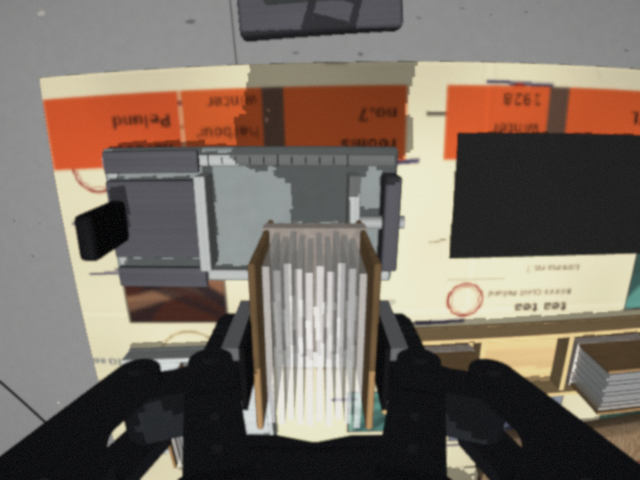

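Emit:
{"name": "jog_arm", "arguments": {
  "deltas": [
    [[0,0.12,0],[0.013,0,0.018],0.2],
    [[0,0.24,0],[0.026,0,0.036],0.2],
    [[0,0.36,0],[0.039,0,0.054],0.2],
    [[0,0.48,0],[0.052,0,0.072],0.2],
    [[0,0.6,0],[0.065,0,0.09],0.2],
    [[0,0.72,0],[0.078,0,0.108],0.2],
    [[0,0.84,0],[0.091,0,0.126],0.2],
    [[0,0.96,0],[0.104,0,0.144],0.2],
    [[0,1.08,0],[0.117,0,0.162],0.2],
    [[0,1.2,0],[0.127,0,0.178],0.2]
  ]
}}

```text
time: 49.25
eef_pos: [0.5636, 0.1395, 0.166]
tcp_rot: [-0.568, 0.419, -0.423, 0.568]
contact_force: [-0.3, -0.4, -1.8]
opening: 0.475
```

```bash
python3 - <<'E'
from h import *
where()
goto(.564,.1385,.155,-2)
E
```

```text
t 49.25 p [0.5636 0.1395 0.166 ] zyaw 16.94 ydir [ 0.005 -0.003 -1.   ] xaxis [ 0.291 -0.957  0.005] F [-0.34 -0.38 -1.82] op 0.475 q [0.07, 0.14, 1.87, -0.0, 1.12, -0.22]
k 0 turn [-0.0049, 0.3305, 0.0039] shift [0.001, 0.011, 0.0001] |t|deg 18.9 q [0.07, 0.14, 1.87, -0.0, 1.12, -0.22]
k 180 turn [0.0055, -2.811, 0.0069] shift [0.001, 0.011, 0.0001] |t|deg 161.1 q [0.07, 0.14, 1.87, -0.0, 1.12, -0.22]
```

Emit:
{"name": "jog_arm", "arguments": {
  "deltas": [
    [[-0.002,0.12,0.001],[0.001,0.004,0],0.2],
    [[-0.005,0.24,0.004],[0.001,0.008,0],0.2],
    [[-0.005,0.33,0.004],[0.001,0.011,0],0.2],
    [[-0.005,0.33,0.004],[0.001,0.011,0],0.2],
    [[-0.005,0.33,0.004],[0.001,0.011,0],0.2],
    [[-0.005,0.33,0.004],[0.001,0.011,0],0.2]
  ]
}}

```text
time: 49.75
eef_pos: [0.5633, 0.1384, 0.1538]
tcp_rot: [-0.492, 0.509, -0.508, 0.491]
contact_force: [0.5, 0.4, -0.9]
opening: 0.481
```

```bash
python3 - <<'E'
from h import *
where()
c=cam('wrist','w33.png'); P=cloud(c)
c=cam('scene'); cv2.imwrite('pics/s33.png',cv2.resize(c['pixels'][180:340,250:410],None,fx=3.5,fy=3.5,interpolation=cv2.INTER_CUBIC))
goto(.564,.1385,.075,-2)
E
```

```text
t 49.75 p [0.5633 0.1384 0.1538] zyaw -1.86 ydir [-0.002 -0.    -1.   ] xaxis [-0.032 -0.999  0.   ] F [ 0.51  0.39 -0.88] op 0.481 q [0.07, 0.16, 1.88, 0.0, 1.11, 0.1]
k 0 turn [0.0004, 0.0016, -0.0] shift [-0.0002, 0.0797, 0.0002] |t|deg 0.1 q [0.07, 0.16, 1.88, 0.0, 1.11, 0.1]
k 180 turn [-0.0, -3.14, -0.0007] shift [-0.0002, 0.0797, 0.0002] |t|deg 179.9 q [0.07, 0.16, 1.88, 0.0, 1.11, 0.1]
```

View pics/w33.png

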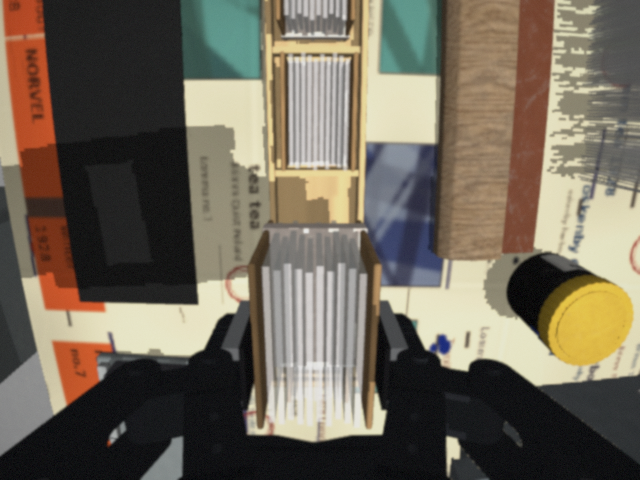

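View pics/s33.png

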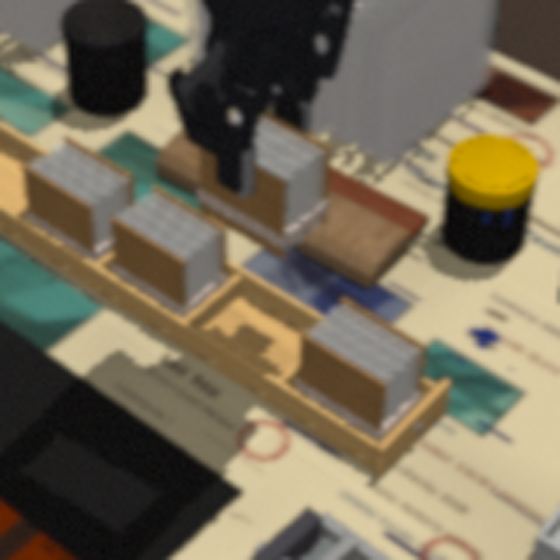

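Emit:
{"name": "jog_arm", "arguments": {
  "deltas": [
    [[0,0.002,0],[0,0.02,0],0.2],
    [[0,0.002,0],[0,0.04,0],0.2],
    [[0,0.002,0],[0,0.06,0],0.2],
    [[0,0.002,0],[0,0.074,0],0.2],
    [[0,0.002,0],[0,0.08,0],0.2],
    [[0,0.002,0],[0,0.08,0],0.2]
  ]
}}

```text
time: 50.35
eef_pos: [0.5626, 0.1382, 0.0731]
tcp_rot: [-0.492, 0.51, -0.508, 0.49]
contact_force: [-0.9, -0.1, -0.7]
opening: 0.483
```

```bash
python3 - <<'E'
from h import *
where()
c=cam('scene'); cv2.imwrite('pics/s34.png',cv2.resize(c['pixels'][180:340,250:410],None,fx=3.5,fy=3.5,interpolation=cv2.INTER_CUBIC))
goto(.564,.1385,.0405,-2)
E
```

```text
t 50.35 p [0.5626 0.1382 0.0731] zyaw -2.0 ydir [-0.004 -0.    -1.   ] xaxis [-0.035 -0.999  0.   ] F [-0.93 -0.12 -0.66] op 0.483 q [0.07, 0.26, 1.92, 0.0, 0.96, 0.1]
k 0 turn [0.0013, -0.0001, 0.0001] shift [-0.0002, 0.034, 0.0005] |t|deg 0.1 q [0.07, 0.26, 1.92, 0.0, 0.96, 0.1]
k 180 turn [-0.0001, 3.1415, 0.002] shift [-0.0002, 0.034, 0.0005] |t|deg 180.0 q [0.07, 0.26, 1.92, 0.0, 0.96, 0.1]
```

View pics/s34.png

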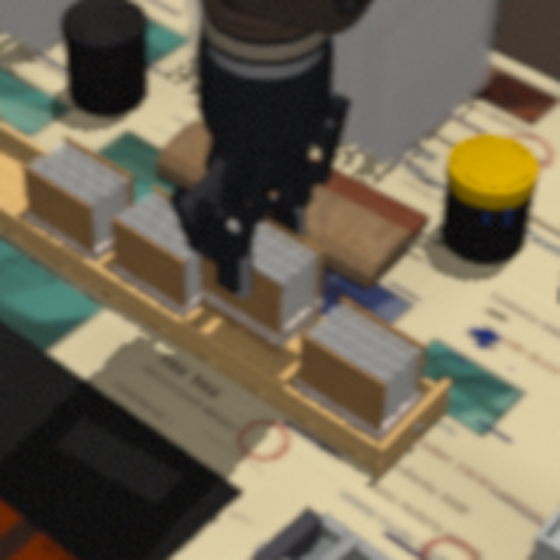

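Aligned over pocket 4. Lowering.

Emit:
{"name": "jog_arm", "arguments": {
  "deltas": [
    [[0.001,0,0],[0,0.006,0.001],0.2],
    [[0.001,0,0],[0,0.012,0.001],0.2],
    [[0.001,0,0],[0,0.018,0.001],0.2],
    [[0.001,0,0],[0,0.024,0.001],0.2],
    [[0.001,0,0],[0,0.03,0.001],0.2],
    [[0.001,0,0],[0,0.033,0.001],0.2],
    [[0.001,0,0],[0,0.034,0.001],0.2],
    [[0.001,0,0],[0,0.034,0.001],0.2]
  ]
}}

```text
time: 51.07
eef_pos: [0.5646, 0.1383, 0.0404]
tcp_rot: [-0.491, 0.509, -0.509, 0.491]
contact_force: [0.3, -0.3, -0.8]
opening: 0.482
```

```bash
python3 - <<'E'
from h import *
where()
c=cam('scene'); cv2.imwrite('pics/s35.png',cv2.resize(c['pixels'][180:340,250:410],None,fx=3.5,fy=3.5,interpolation=cv2.INTER_CUBIC))
where()
E
```

```text
t 51.07 p [0.5646 0.1383 0.0404] zyaw -1.99 ydir [-0. -0. -1.] xaxis [-0.035 -0.999  0.   ] F [ 0.35 -0.3  -0.82] op 0.482 q [0.07, 0.31, 1.93, -0.0, 0.9, 0.1]
t 51.12 p [0.5647 0.1383 0.0405] zyaw -1.99 ydir [ 0. -0. -1.] xaxis [-0.035 -0.999  0.   ] F [ 0.21 -0.28 -1.42] op 0.479 q [0.07, 0.31, 1.93, -0.0, 0.9, 0.1]
```

View pics/s35.png

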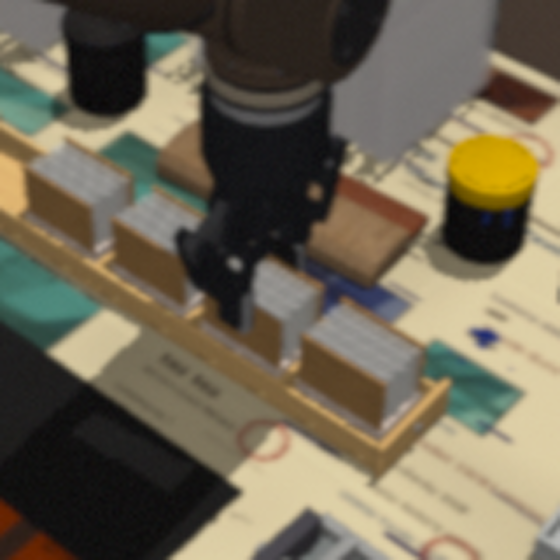

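Emit:
{"name": "jog_arm", "arguments": {
  "deltas": [
    [[0,0,0],[0,0.001,0],0.2],
    [[0,0,0],[0,0.001,0],0.7],
    [[0,0,0],[0,0,0],0.7],
    [[0,0,0],[0,0,0],0.7],
    [[0,0,0],[0,-0.015,0],0.7],
    [[0,0,0],[0,-0.04,0],0.7],
    [[0,0,0],[0,-0.07,0],0.7],
    [[0,0,0],[0,-0.1,0],0.7],
    [[0,0,0],[0,-0.13,0],0.7],
    [[0,0,0],[0,-0.16,0],0.7]
  ]
}}

```text
time: 51.95
eef_pos: [0.5645, 0.1382, 0.2018]
tcp_rot: [0.491, -0.508, 0.509, -0.491]
contact_force: [-0.1, 1.4, 0.1]
opening: 0.699
```

Emit:
{"name": "jog_arm", "arguments": {
  "deltas": [
    [[0,0,0],[0,0,-0.03],0.7],
    [[0,0,0],[0,0,-0.06],0.7],
    [[0,0,0],[0,-0.02,-0.08],0.7],
    [[0,0,0],[0,-0.02,-0.08],0.7],
    [[0,0,0],[0,-0.02,-0.08],0.7],
    [[0,0,0],[0,-0.02,-0.08],0.7]
  ]
}}

```text
time: 52.45
eef_pos: [0.4849, 0.1409, 0.2219]
tcp_rot: [0.491, -0.508, 0.509, -0.492]
contact_force: [0.5, 1.0, -1.4]
opening: 0.699
```

```bash
python3 - <<'E'
from h import *
where()
cam('wrist','w36.png'); c=cam('top'); cv2.imwrite('pics/t36.png',cv2.resize(c['pixels'][150:370,140:500],None,fx=2.2,fy=2.2,interpolation=cv2.INTER_CUBIC))
P=cloud(c);rects(P,.052,.075,(.34,.63,-.25,.6),100,'T'); rects(P,.028,.045,(0.34,.5,-.23,.06),20,'G')
c=cam('scene','s36.png'); rects(cloud(c),.052,.075,(.34,.63,-.25,.6),100,'S')
E
```

```text
t 52.45 p [0.4849 0.1409 0.2219] zyaw -2.0 ydir [ 0.002 -0.    -1.   ] xaxis [-0.035 -0.999  0.   ] F [ 0.53  0.98 -1.39] op 0.699 q [0.08, -0.09, 2.0, -0.0, 1.23, 0.12]
T [143. 235.] 140 z 0.0635 rect [588.6 542.4] [ 3.6 82.4] 85.5
T [464. 245.] 467 z 0.0605 rect [ 580.8 -141.5] [33.3 63.9] 89.6
T [259. 246.] 482 z 0.0615 rect [568.6 296.5] [63.6 42.1] 87.9
T [296. 247.] 479 z 0.0611 rect [567.8 217.3] [62.4 42. ] 88.0
T [328. 247.] 260 z 0.0611 rect [564.8 138.2] [62.3 42. ] 88.0
T [369. 248.] 345 z 0.061 rect [567.6  59.9] [33.8 64.1] 0.2
T [157. 301.] 357 z 0.0578 rect [448.8 508.5] [32.7 64.9] 22.5
T [482. 324.] 130 z 0.0665 rect [ 413.7 -176.2] [16.1 31.5] 78.8
G [397. 316.] 131 z 0.0332 rect [426.4  -3.8] [ 8.7 69.1] 85.8
G [446. 320.] 138 z 0.0328 rect [ 418.6 -108.9] [ 9.2 67.4] 85.3
G [476. 323.] 42 z 0.0373 rect [ 414.2 -172.4] [ 8.  32.3] 80.9
S [203. 186.] 271 z 0.0643 rect [577.4 547.9] [51.2 97.8] 53.6
S [174. 220.] 294 z 0.0583 rect [448.1 506.2] [36.4 65.6] 23.0
S [272. 231.] 389 z 0.062 rect [566.9 294.3] [64.3 43.9] 88.4
S [298. 245.] 466 z 0.0621 rect [566.5 214.1] [63.8 44.1] 88.2
S [325. 262.] 506 z 0.0623 rect [564.  135.2] [65.7 46.3] 88.2
S [354. 279.] 565 z 0.0621 rect [561.9  58.2] [64.7 45.8] 87.2
S [445. 323.] 503 z 0.0616 rect [ 578.9 -144.4] [67.7 33.1] 0.3
S [418. 394.] 201 z 0.0694 rect [ 411.4 -179.2] [14.4 32. ] 86.7
```

View pics/t36.png

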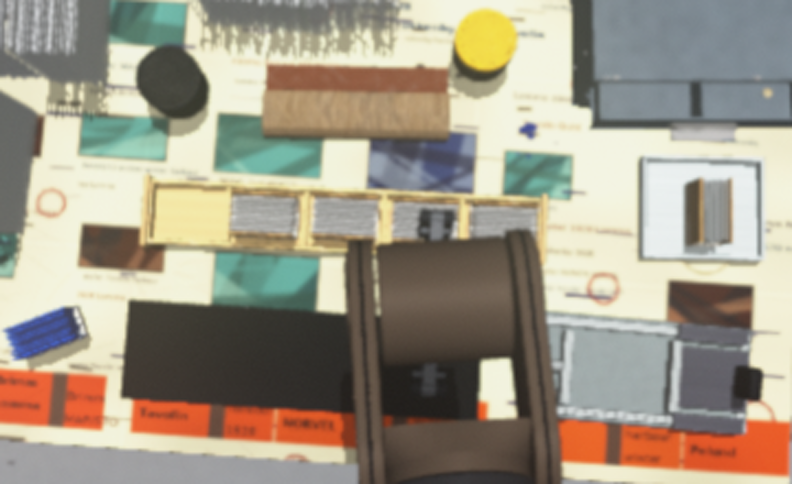

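View pics/s36.png

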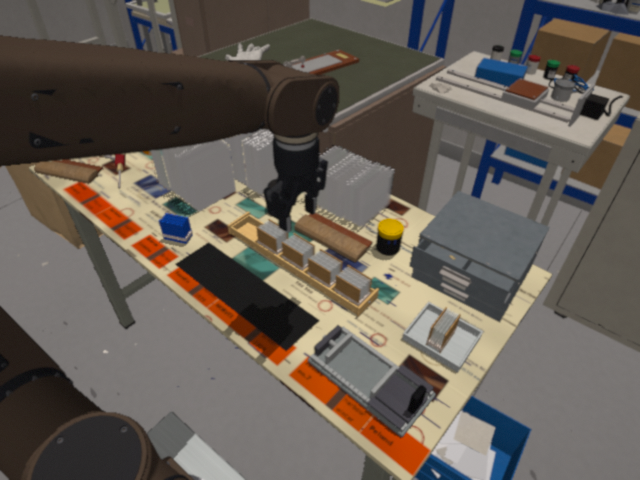

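```bash
python3 -c "
from plant import ctrl
print(ctrl.sign_off())"
```

```text
the job is handed in; nothing more can be done
None
```

All three waiting bundles have been gauged in order and put away, and the job is handed in at about 52 s of the 210 s allowed. Place 3 was empty, so there was no bundle_3.

| Bundle | Reading | Anvil pressed in (camera / from force) | Now in |
|---|---|---|---|
| bundle_1 | full, about 42 mm | about 6 / 9 mm | pocket 5 |
| bundle_2 | short, about 32 mm | about 6 / 7 mm before the final 0.7 mm push | tray |
| bundle_4 | full, about 42 mm | about 6–7 / 8 mm | pocket 4 |

- **Squeeze:** each bundle was held for about a second, well short of the 15 mm stop. The two anvil estimates differ by 1–3 mm, because the camera is good to about 2 mm and the force reading to about 1 N.
- **Last pictures:**
  - The bundles in pockets 4 and 5 stand upright, with tops level with the two already filed. Those two are unmoved.
  - bundle_2 stands upright in the tray.
  - The gauge is empty with its jaw about 96 mm open.
  - The jars, squeegee and blue look-alike look untouched, and the arm is clear of everything.
- **Disagreement:** the top and scene cameras differed by 2–3 mm in y throughout, so I used averages and wrist-camera close-ups. The clearances covered this.
- **Disturbances:** I saw no bundle knocked aside and no grip slip.

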